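# Clear the chute and build a plate pack on the press table

## Task

Draw the press's slide table fully out to the left, then stack every steel spacer plate there is, lying flat and square on the table's raised pad in one pile flush with the pad's edges: the plates lying about the bench and also the one stuck under the keeper strips of the gravity chute, which has to be pushed back up the chute until it comes free and can be lifted out. Then push the table with the pile fully home under the ram and let go. Leave the other things on the bench where they are.

Things in the scene. Friction and masses are not known exactly. Their poses are not given: they have to be found in the camera images.
- plate1: steel spacer plate, flat on the bench at the start: 100 x 92 x 8 mm, 0.35 to 0.65 kg, with a notch 40 mm long and 16 mm deep in the middle of each long side (waist 60 mm wide: grip it there) and four bolt holes. All alike, either face may be up. Origin: centre of the underside; x along the 100 mm, y across the waist, z normal. 2 to 4 of plate1..plate4 are present (None when absent)
- plate2: another such plate, same as plate1, perhaps absent
- plate3: another such plate, same as plate1, perhaps absent
- plate4: another such plate, same as plate1, perhaps absent
- jammed: one more such plate (same size and axes as plate1, always present), stuck at the low end of the chute: it lies on the sloping chute floor against the two stop tabs, its x axis pointing up the chute; the keeper strips overlap its edges along its lower 62 mm, so it lifts out only once its lower edge is over 62 mm up the slope
- chute_mouth (a point): low end of the fixed chute: point on its floor, 45 mm over the bench, midway between the inner faces of two stop tabs (5 mm thick, top 8 mm over the floor, 77 mm gap between them); x axis level, pointing up-chute, z up. The floor climbs at 15 degrees along x. For the first 62 mm keeper strips lie 12 to 15 mm over the floor along both sides, 78 mm open between them, cheeks 97 mm apart
- chute_bay (a point): point on the chute floor's centre line 130 mm up the slope from chute_mouth, in the open bay (62 to 234 mm up the slope) where no cheeks or strips stand. The floor is 50 mm wide, so a plate in the bay can be pinched across its 60 mm waist and lifted out. Beyond the bay are side guides 20 mm high, 97 mm apart. A plate left on the slope stays there by friction
- pad (a point): centre of the top of the raised steel pad on the press's slide table, 78 mm over the bench; z up, y outward along the slide (to the robot's left), x away from the robot. The pad has the outline of a plate: 92 mm (x) by 100 mm (y) with the same side notches, 12 mm high on the table. Four corner angle posts (tops 124 mm over the bench) stand 12 mm clear of its outline, open for 80 mm at mid-sides. A plate belongs on it with its length along the pad's y, either way round
- slide_knob (a point): middle of the black upright knob that moves the table: 24 mm diameter, 34 mm tall (this point is 95 mm over the bench, the knob's top 112 mm), 122 mm from the pad centre along the pad's y; moves with the table
- slide (a joint): travel of the slide table in m: 0 = fully home, pad centred under the ram; 0.15 = fully out at the left end stop. Starts between 0 and 0.05; about 3 N moves it and it stays where left. The press is fixed: ram foot 150 mm over the bench, head 72 mm wide along the slide
- tin: small open steel tin, 60 mm across, 55 mm tall; leave alone
- screwdriver: screwdriver, 200 mm long, lying; leave alone
- grease: amber jar with steel lid, 70 mm across, 65 mm tall; leave alone
- socket: steel socket, 26 mm across, 28 mm tall, standing; leave alone
- mug: white mug, 82 mm across, 95 mm tall; leave alone
Not all that is in view belongs to the job. What is shaped like the plate2 but orange is not meant.

How it is judged:
On the way, in this order (a step that is already met when the one before it is completed fails the run):
1. the slide table is drawn fully out (within 8 mm of its end stop) (value of joint slide above 0.142 m), for 0.2 s.
2. with the table out, every plate present lies flat and square in the pile on its pad (value of joint slide above 0.135 m and horizontal distance between each of plate1, plate2, plate3, plate4, jammed and pad below 0.005 m and angle between the x axis of each of plate1, plate2, plate3, plate4, jammed and the y axis of pad, either way round below 0.07 rad and angle between the z axis of each of plate1, plate2, plate3, plate4, jammed and the z axis of pad, either way round below 0.04 rad and z of plate1 in the frame of pad between -0.003 and 0.046 m and linear speed of each of plate1, plate2, plate3, plate4, jammed below 0.02 m/s and z of plate2 in the frame of pad between -0.003 and 0.046 m and z of plate3 in the frame of pad between -0.003 and 0.046 m and z of plate4 in the frame of pad between -0.003 and 0.046 m and z of jammed in the frame of pad between -0.003 and 0.046 m), for 0.3 s.
At the end, for the whole second after the job is handed in: every plate present lies flat in one pile on the pad, each centre within 5 mm of the pad's centre, its length within 4 degrees of the pad's, and at rest; the slide table is within 6 mm of fully home (value of joint slide below 0.006 m and horizontal distance between each of plate1, plate2, plate3, plate4, jammed and pad below 0.005 m and angle between the x axis of each of plate1, plate2, plate3, plate4, jammed and the y axis of pad, either way round below 0.07 rad and angle between the z axis of each of plate1, plate2, plate3, plate4, jammed and the z axis of pad, either way round below 0.04 rad and z of plate1 in the frame of pad between -0.003 and 0.046 m and linear speed of each of plate1, plate2, plate3, plate4, jammed below 0.02 m/s and z of plate2 in the frame of pad between -0.003 and 0.046 m and z of plate3 in the frame of pad between -0.003 and 0.046 m and z of plate4 in the frame of pad between -0.003 and 0.046 m and z of jammed in the frame of pad between -0.003 and 0.046 m); the robot touches nothing.
It fails at once if a bystander is moved more than 5 cm (distance of any of tin, screwdriver, grease, socket, mug from where it was at the start of the episode above 0.05 m).
It fails at once if an upright bystander is knocked over (angle between any of tin, grease, mug's own z axis and vertical above 0.6 rad).
Of plate1, plate2, plate3, plate4 only 2 to 4 are there at a start; the rules pass over those that are not, and their reading is None.
At some moment in a run one of plate1, plate2, plate3, plate4 may be knocked a few centimetres aside while the robot is not near it.
Once in a run the grip may slacken for a moment while it holds something.
It also fails if it takes over 210 s, if anything falls off the work surface, if the arm or the gripper's body presses on something with over 40 N, if the wrist force passes 120 N, or if a joint passes its speed limit or range.

## Robot

A 6-joint arm with a two-finger parallel gripper is mounted at the origin on the work surface. World frame = base frame: x ahead of the robot, y to its left, z up, the work surface at z = 0. Lengths are in m, angles in rad, forces in N, time in s.
With the tool pointing down it reaches from about 0.3 to 0.775 m from the base axis. Payload 14.6 kg.
Tool frame: the origin (TCP) lies on the front face of the gripper's body, between the roots of the fingers; the fingertips stand 97 mm ahead of it and the grasp point (between the pads) lies 78 mm ahead of it; z points along the fingers, y is the direction in which the jaws open and shut (so a half turn about z gives the same grasp; the last joint's range is limited). The gripper opens to 94 mm and grips with 3 to 60 N. Pads are 16 mm wide; open, the fingers measure 119 mm over their backs; the gripper's body (75 mm by 177 mm) begins 78 mm behind the grasp point.
Start: joints at [1.136, 0.3, 1.521, -0, 1.321, -0.067], TCP at [0.198, 0.513, 0.303] pointing down, gripper open.
Joint ranges: [-3.03, 3.03], [-0.79, 2.21], [0.23, 2.52], [-1.04, 4.18], [0, 3.07], [-2.55, 2.55]. Speed limits (rad/s): [2.22, 2.22, 2.57, 3.14, 3.14, 3.14].

## Interface

Orientations are given as [roll, pitch, yaw] about the fixed x, y, z axes, in that order (R = Rz(yaw) Ry(pitch) Rx(roll)).
In Python, from station import ctrl gives the robot as it stands. The module is installed in compiled form; this text tells all that it offers.
- The arm moves only by the shell command python3 -m pendant 'ROWS' [FORCE]. ROWS is JSON, a list of rows, each an object of numbers: "rx", "ry", "rz": the turn, a rotation vector about the tool's x, y, z each as a share of 4 degrees, from -1 to 1; "tx", "ty", "tz": the shift along the tool's x, y, z each as a share of 0.04 m, from -1 to 1; "grip": the gripper command: -1 is fully open, 1 is shut, values between are in proportion. A call has 1 to 8 rows; each row shifts and turns the pose as measured when the row begins, along the tool's axes as they then stand; what a row does not reach is not made up. A row lasts 1/12 s, in which the tool goes at most 41.7 mm and 7.16 degrees, less where a joint would pass 70% of its speed; a pose out of reach is approached as far as the arm can. A call with a number of a shift or a turn outside -1 to 1 is refused whole. A call with a gripper value outside its range is refused whole. The fingers move at their own pace and stop on an object; FORCE is the grip in N (left out, the last holds). Time passes only in rows, so rows that do not move let the fingers close. It gives the time, the measured TCP pose, the force and the opening at its end, in the units of the state.
- ctrl.get_obs(): the state, without advancing time (a new reading comes with each control period).
- ctrl.camera(name): name is "scene" or "top" or "wrist"; returns a dict with "pixels" (400x640x3 uint8, blue, green, red), "fx", "fy", "cx", "cy" (pixels), "world_from_camera" (4x4, takes a point from camera to world coordinates). Camera axes: x right, y up, looking along -z (the intrinsics and any distortion apply to the point x, -y, -z); pixel columns grow to the right and rows downward; lengths in m; the calibration is good to about 2 mm. A picture is of the moment at which its call begins. There is no depth.
- ctrl.hand_in(): hands the job in, once; it reports no verdict.
The state is a dict: "time_s": time; "qpos": joint angles; "joint_vel": joint speeds; "tau": joint torques, N m; "ee_pos": TCP position; "eef_rot": TCP orientation; "force": force on the tool from outside, world axes, zero at the start; "moment": the same for the moment, N m; "grip_width": finger opening in m.
Only numpy, scipy, OpenCV 4.12 (cv2) and the standard library are available. Lean on these libraries where they do the work, as an engineer would, in place of code of your own. Each camera call takes 0.05 s, during which the arm holds its last target.

## Working session

There is one attempt and no reset: what is moved stays moved. The work goes in short steps, Python scripts to look and compute and a shell command to move; the robot and the scene stay as the last step left them, time stands still between calls to the robot, and variables do not carry over. Pictures are saved under pics/ and viewed, and the job is handed in when it is done.

```bash
mkdir -p pics; ls; python3 - <<'E'
from station import ctrl
import cv2
o=ctrl.get_obs(); print(o)
for n in ["scene","top","wrist"]:
    c=ctrl.camera(n); cv2.imwrite(f"pics/{n}0.png",c["pixels"]); print(n,{k:(v if k!='pixels' else 0) for k,v in c.items()})
E
```

```text
pics
{'time_s': 0.0, 'qpos': array([ 1.13640069e+00,  3.00489032e-01,  1.52159980e+00,  4.58464300e-06,
        1.32068500e+00, -6.65833099e-02]), 'joint_vel': array([ 0.00177428, -0.0004093 , -0.00056303, -0.00039996, -0.00112618,
       -0.00077973]), 'tau': array([ 1.19533186e-03, -5.31805408e+01, -3.52741063e+01,  7.09229009e-02,
        2.42983690e-02, -1.23315979e-05]), 'ee_pos': array([0.19769527, 0.51307763, 0.30206851]), 'eef_rot': array([-3.14041439e+00, -8.30193767e-05,  2.77377914e+00]), 'force': array([-0.04472433,  0.12797939, -0.61741223]), 'moment': array([-0.01473761,  0.06908503,  0.07724031]), 'grip_width': 0.09398343959242374}
scene {'pixels': 0, 'fx': 422.84202348067004, 'fy': 422.84202348067004, 'cx': 321.3985691027122, 'cy': 201.471664738058, 'world_from_camera': array([[ 0.2999503 , -0.70643035,  0.64108188,  1.21712386],
       [ 0.95373067,  0.20750186, -0.21757937, -0.23897389],
       [ 0.02067899,  0.67668245,  0.73598454,  1.00141641],
       [ 0.        ,  0.        ,  0.        ,  1.        ]])}
top {'pixels': 0, 'fx': 407.0950515783333, 'fy': 407.0950515783333, 'cx': 320.01451260140186, 'cy': 199.87570426089707, 'world_from_camera': array([[ 0.02836425,  0.98976847, -0.13983503,  0.21175539],
       [-0.99959623,  0.02832163, -0.00229519,  0.04759848],
       [ 0.00168865,  0.13984367,  0.99017215,  1.40342647],
       [ 0.        ,  0.        ,  0.        ,  1.        ]])}
wrist {'pixels': 0, 'fx': 276.3809404690429, 'fy': 276.3809404690429, 'cx': 315.2171142948945, 'cy': 204.37035565100484, 'world_from_camera': array([[ 0.36075124, -0.89948462, -0.24654808,  0.12574115],
       [ 0.93265987,  0.3473426 ,  0.09746123,  0.54043498],
       [-0.00202823, -0.26510476,  0.96421748,  0.38336146],
       [ 0.        ,  0.        ,  0.        ,  1.        ]])}
```

View pics/scene0.png

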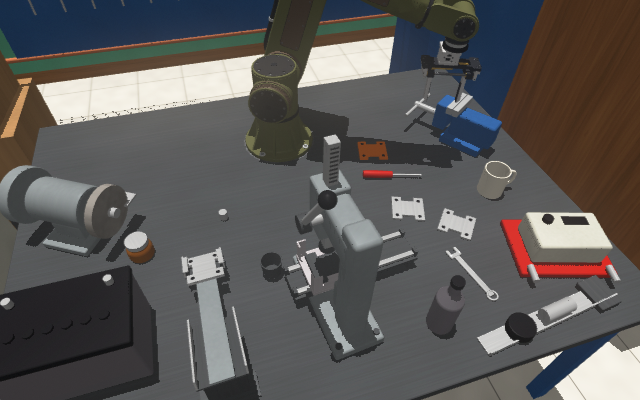

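View pics/top0.png

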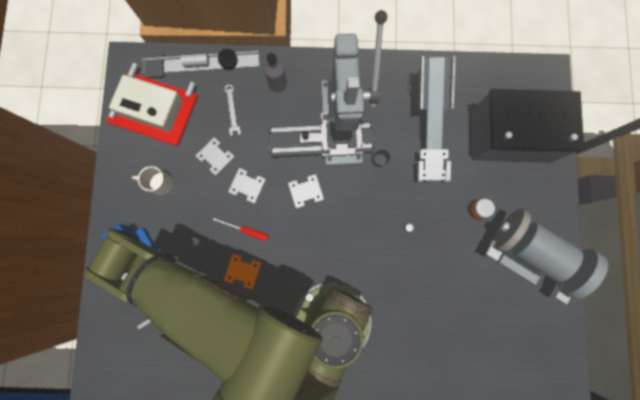

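View pics/wrist0.png

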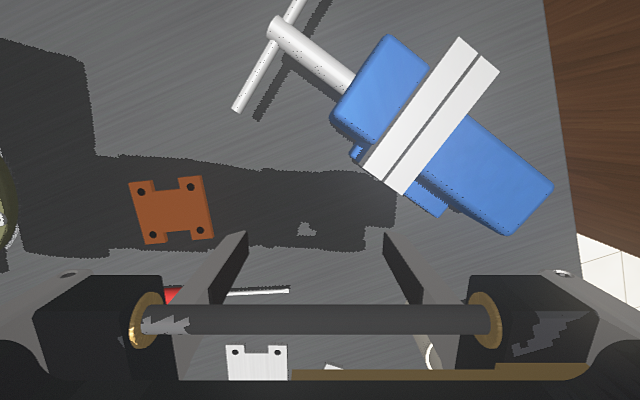

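The scene shows three steel plates on the bench, at top-view pixels (215,155), (247,184) and (306,190). The orange decoy is at (241,270). The jammed plate is at the chute mouth, about (434,165). The press table is around (322,138), with the slide rails running left (+y).

```bash
cat > h.py <<'E'
import numpy as np, cv2
from station import ctrl
def ray(c,u,v):
    T=c["world_from_camera"]; d=np.array([(u-c["cx"])/c["fx"],-(v-c["cy"])/c["fy"],-1.]); return T[:3,3],T[:3,:3]@d
def onz(c,u,v,z):
    o,d=ray(c,u,v); return o+d*(z-o[2])/d[2]
def proj(c,P):
    T=c["world_from_camera"]; p=T[:3,:3].T@(np.asarray(P,float)-T[:3,3]); return np.array([c["cx"]+c["fx"]*p[0]/-p[2], c["cy"]-c["fy"]*p[1]/-p[2]])
def crop(c,fn,x0,y0,x1,y1,s):
    im=c["pixels"][y0:y1,x0:x1]; cv2.imwrite(fn,cv2.resize(im,None,fx=s,fy=s,interpolation=cv2.INTER_CUBIC))
E
python3 - <<'E'
from h import *
c=ctrl.camera("top"); s=ctrl.camera("scene")
for u,v in [(215,155),(247,184),(306,190),(241,270),(322,138)]: print(u,v,onz(c,u,v,.008).round(3), proj(s,onz(c,u,v,.008)).round(0))
print("chute",onz(c,434,165,.06).round(3))
crop(c,"pics/tc1.png",180,40,470,240,2.7)
crop(s,"pics/sc1.png",170,130,430,380,2.4)
E
```

```text
215 155 [0.558 0.424 0.008] [456. 224.]
247 184 [0.457 0.306 0.008] [407. 209.]
306 190 [0.442 0.1   0.008] [344. 219.]
241 270 [0.162 0.311 0.008] [373. 150.]
322 138 [0.63  0.05  0.008] [350. 273.]
chute [ 0.531 -0.33   0.06 ]
```

View pics/tc1.png

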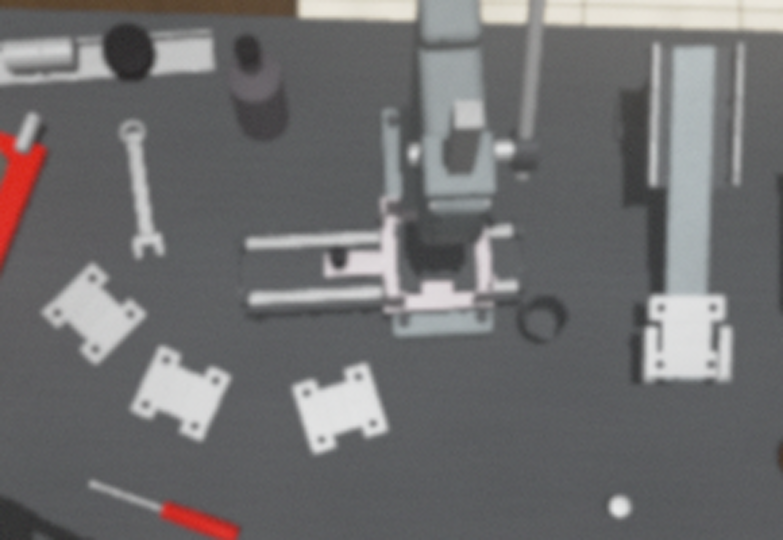

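View pics/sc1.png

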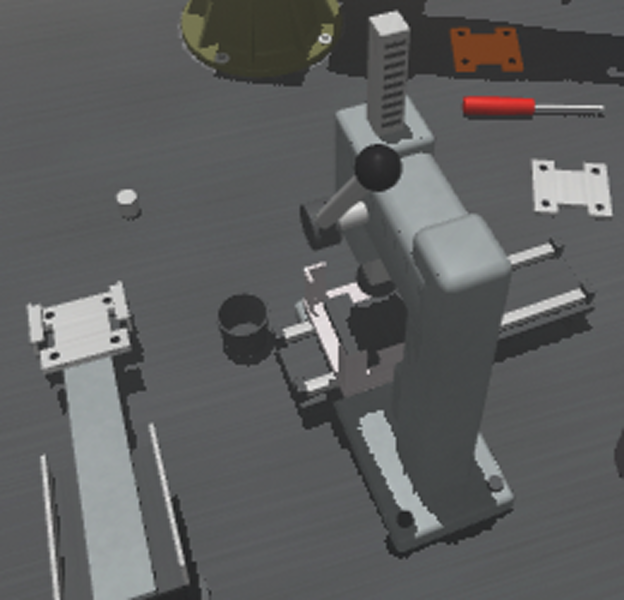

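```bash
cat > plan.py <<'E'
import sys
from h import *
from scipy.spatial.transform import Rotation as R
# usage: plan.py x y z yaw_deg [tilt axis-angle post: pitchtool_deg about tool y]
def plan(p,yaw,ty=0.):
    o=ctrl.get_obs(); Rc=R.from_euler('xyz',o['eef_rot'])
    Rt=R.from_euler('xyz',[np.pi,0,np.deg2rad(yaw)])*R.from_euler('y',ty,degrees=True)
    d=Rc.inv().apply(np.array(p)-o['ee_pos']); r=(Rc.inv()*Rt).as_rotvec(degrees=True)
    print("t %.1f pos"%o['time_s'],(o['ee_pos']*1000).round(1),"rpy",np.rad2deg(o['eef_rot']).round(1),"F",o['force'].round(1),"w %.1f"%(o['grip_width']*1000),"q",o['qpos'].round(2))
    print("T shares",(d/.04).round(2)," R shares",(r/4).round(2))
a=[float(v) for v in sys.argv[1:]]
plan([a[0]/1000,a[1]/1000,a[2]/1000],a[3],*(a[4:]))
E
python3 - <<'E'
from h import *
c=ctrl.camera("top")
f=lambda x,y:(180+(x+.5)/2.7-.5,40+(y+.5)/2.7-.5)
for n,x,y,z in [("knobtop",339,252,.112),("railL",247,243,.05),("railR",515,229,.05),("table end",325,265,.066),
 ("post TR",395,210,.124),("post BR",395,300,.124),("post",490,300,.124),
 ("chute top L",673,47,.1),("mouth L",645,380,.05),("mouth R",731,380,.05),("socket",620,507,.028),("tin",542,320,.055)]:
    print(n,onz(c,*f(x,y),z).round(3))
for p in [(338,408),(181,394),(94,313)]: print(onz(c,*f(*p),.008).round(3))
E
python3 plan.py 600 200 250 90
```

```text
knobtop [0.614 0.105 0.112]
railL [0.642 0.226 0.05 ]
railR [ 0.67  -0.116  0.05 ]
table end [0.611 0.124 0.066]
post TR [0.665 0.039 0.124]
post BR [0.553 0.036 0.124]
post [ 0.556 -0.078  0.124]
chute top L [ 0.897 -0.306  0.1  ]
mouth L [ 0.479 -0.281  0.05 ]
mouth R [ 0.482 -0.388  0.05 ]
socket [ 0.32  -0.254  0.028]
tin [ 0.551 -0.15   0.055]
[0.439 0.104 0.008]
[0.452 0.307 0.008]
[0.555 0.426 0.008]
t 0.3 pos [197.7 513.2 302.5] rpy [-180.    -0.   158.9] F [ 0.6 -0.1 -0.1] w 94.3 q [ 1.14  0.3   1.52  0.    1.32 -0.07]
T shares [-12.2   -3.69   1.31]  R shares [-0.    0.   17.23]
```

```bash
python3 -m pendant '[{"tx":-0.9,"ty":-0.28,"rz":0},{"tx":-0.9,"ty":-0.28},{"tx":-0.9,"ty":-0.28},{"tx":-0.9,"ty":-0.28},{"tx":-0.9,"ty":-0.28},{"tx":-0.9,"ty":-0.28},{"tx":-0.9,"ty":-0.28},{"tx":-0.9,"ty":-0.28}]' 
python3 -m pendant '[{"rz":1},{"rz":1},{"rz":1},{"rz":1},{"rz":1},{"rz":1},{"rz":1},{"rz":1}]'
python3 -m pendant '[{"rz":1},{"rz":1},{"rz":1},{"rz":1},{"rz":1},{"rz":1},{"rz":1},{"rz":1}]'
python3 plan.py 600 190 250 94.7
```

```text
t 0.3 pos [197.7 513.2 302.5] rpy [-180.    -0.   158.9] F [ 0.6 -0.1 -0.1] w 94.3 q [ 1.14  0.3   1.52  0.    1.32 -0.07]
T shares [-12.29  -3.92   1.31]  R shares [-0.    0.   16.06]$[0]: bad value
$[0]: bad value
$[0]: bad value
```

```bash
python3 -m pendant '[{"tx":-0.9,"ty":-0.28,"tz":0,"rx":0,"ry":0,"rz":0,"grip":-1}]' 20; python3 -m pendant '[{"tx":-0.9,"ty":-0.28,"rz":0.5,"grip":-1}]' 
```

```text
time_s: 0.38
ee_pos: [0.2247, 0.4916, 0.3022]
eef_rot: [-3.141, -0.001, 2.778]
force: [1.1, 0.6, -0.5]
grip_width: 0.094$[0]: bad value
```

```bash
python3 -m pendant '[{"tx":-0.9,"ty":-0.28,"tz":0,"rx":0,"ry":0,"rz":0,"grip":-1},{"tx":-0.9,"ty":-0.28,"tz":0,"rx":0,"ry":0,"rz":0,"grip":-1},{"tx":-0.9,"ty":-0.28,"tz":0,"rx":0,"ry":0,"rz":0,"grip":-1},{"tx":-0.9,"ty":-0.28,"tz":0,"rx":0,"ry":0,"rz":0,"grip":-1},{"tx":-0.9,"ty":-0.28,"tz":0,"rx":0,"ry":0,"rz":0,"grip":-1},{"tx":-0.9,"ty":-0.28,"tz":0,"rx":0,"ry":0,"rz":0,"grip":-1},{"tx":-0.9,"ty":-0.28,"tz":0,"rx":0,"ry":0,"rz":0,"grip":-1},{"tx":-0.9,"ty":-0.28,"tz":0,"rx":0,"ry":0,"rz":0,"grip":-1}]'
python3 -m pendant '[{"tx":-0.4,"ty":0,"tz":0,"rx":0,"ry":0,"rz":1,"grip":-1},{"tx":-0.4,"ty":0,"tz":0,"rx":0,"ry":0,"rz":1,"grip":-1},{"tx":-0.4,"ty":0,"tz":0,"rx":0,"ry":0,"rz":1,"grip":-1},{"tx":-0.4,"ty":0,"tz":0,"rx":0,"ry":0,"rz":1,"grip":-1},{"tx":0,"ty":0,"tz":0,"rx":0,"ry":0,"rz":1,"grip":-1},{"tx":0,"ty":0,"tz":0,"rx":0,"ry":0,"rz":1,"grip":-1},{"tx":0,"ty":0,"tz":0,"rx":0,"ry":0,"rz":1,"grip":-1},{"tx":0,"ty":0,"tz":0,"rx":0,"ry":0,"rz":1,"grip":-1}]'
python3 -m pendant '[{"tx":0,"ty":0,"tz":0.2,"rx":0,"ry":0,"rz":1,"grip":-1},{"tx":0,"ty":0,"tz":0.2,"rx":0,"ry":0,"rz":1,"grip":-1},{"tx":0,"ty":0,"tz":0.2,"rx":0,"ry":0,"rz":1,"grip":-1},{"tx":0,"ty":0,"tz":0.2,"rx":0,"ry":0,"rz":1,"grip":-1},{"tx":0,"ty":0,"tz":0,"rx":0,"ry":0,"rz":1,"grip":-1},{"tx":0,"ty":0,"tz":0,"rx":0,"ry":0,"rz":1,"grip":-1},{"tx":0,"ty":0,"tz":0,"rx":0,"ry":0,"rz":1,"grip":-1},{"tx":0,"ty":0,"tz":0,"rx":0,"ry":0,"rz":1,"grip":-1}]'
python3 plan.py 600 190 250 94.7
```

```text
time_s: 1.05
ee_pos: [0.4699, 0.2974, 0.3021]
eef_rot: [3.141, -0.001, 2.785]
force: [1.4, 1.9, 0.0]
grip_width: 0.0938
time_s: 1.72
ee_pos: [0.5358, 0.2596, 0.3002]
eef_rot: [-3.139, -0.0, 2.193]
force: [0.5, -0.1, -0.3]
grip_width: 0.0948
time_s: 2.38
ee_pos: [0.5357, 0.2593, 0.2656]
eef_rot: [-3.138, 0.002, 1.605]
force: [0.2, -0.5, 0.2]
grip_width: 0.0939
t 2.4 pos [535.7 259.3 265.6] rpy [-1.798e+02  1.000e-01  9.200e+01] F [ 0.2 -0.5  0.2] w 93.9 q [ 0.39  0.43  1.43 -0.    1.28  0.36]
T shares [-1.78  1.55  0.39]  R shares [-0.06  0.02 -0.68]
```

```bash
python3 -m pendant '[{"tx":-0.4,"ty":0.9,"tz":0,"rx":0,"ry":0,"rz":-0.7,"grip":-1},{"tx":-0.4,"ty":0.8,"tz":0,"rx":0,"ry":0,"rz":0,"grip":-1},{"tx":0,"ty":0,"tz":0,"rx":0,"ry":0,"rz":0,"grip":-1}]'
python3 - <<'E'
from h import *
c=ctrl.camera("wrist"); cv2.imwrite("pics/w1.png",c["pixels"])
print(c["world_from_camera"].round(3)); print(proj(c,[.614,.105,.112]))
E
python3 plan.py 614 105 173 94.7
```

```text
time_s: 2.63
ee_pos: [0.6061, 0.2309, 0.2648]
eef_rot: [-3.136, 0.002, 1.651]
force: [-0.3, -0.6, -0.9]
grip_width: 0.0938
[[ 0.997 -0.077 -0.015  0.6  ]
 [ 0.079  0.96   0.268  0.307]
 [-0.006 -0.268  0.963  0.346]
 [ 0.     0.     0.     1.   ]]
[314.3121665  335.62137427]
t 2.7 pos [604.5 231.9 264.7] rpy [-1.796e+02  1.000e-01  9.460e+01] F [0.6 0.1 0. ] w 93.9 q [ 0.31  0.55  1.26 -0.    1.34  0.23]
T shares [-3.18 -0.    2.3 ]  R shares [-0.09  0.03 -0.02]
```

View pics/w1.png

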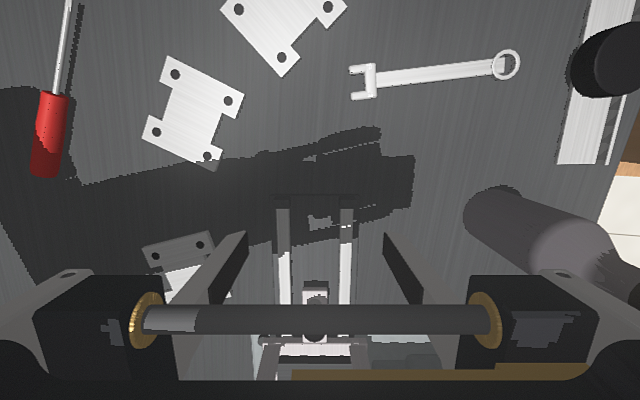

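```bash
python3 - <<'E'
from h import *
c=ctrl.camera("wrist"); crop(c,"pics/w2.png",250,190,390,390,3)
for y in(.10,.11,.12,.13,.14): print(y,proj(c,[.614,y,.112]).round(),proj(c,[.612,y,.066]).round())
E
```

```text
0.1 [315. 341.] [314. 312.]
0.11 [316. 333.] [315. 304.]
0.12 [317. 324.] [315. 297.]
0.13 [318. 316.] [316. 289.]
0.14 [319. 307.] [317. 282.]
```

View pics/w2.png

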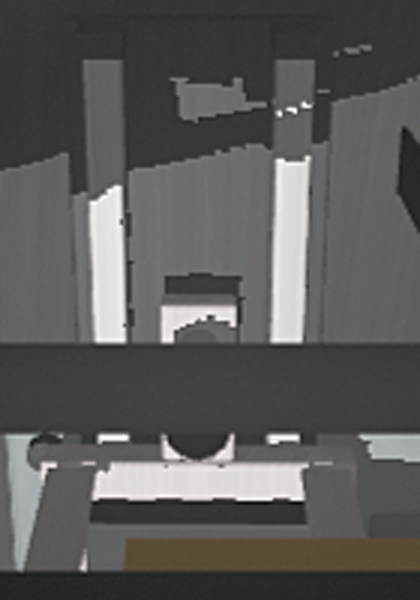

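```bash
python3 -m pendant '[{"tx":-0.8,"ty":0,"tz":0,"rx":0,"ry":0,"rz":0,"grip":-1},{"tx":-0.8,"ty":0,"tz":0,"rx":0,"ry":0,"rz":0,"grip":-1},{"tx":-0.8,"ty":0,"tz":0,"rx":0,"ry":0,"rz":0,"grip":-1},{"tx":-0.6,"ty":0,"tz":0,"rx":0,"ry":0,"rz":0,"grip":-1},{"tx":0,"ty":0,"tz":0,"rx":0,"ry":0,"rz":0,"grip":-1}]'
python3 plan.py 614 108 175 94.7
python3 - <<'E'
from h import *
c=ctrl.camera("wrist"); cv2.imwrite("pics/w3.png",c["pixels"])
E
```

```text
time_s: 3.15
ee_pos: [0.6092, 0.1134, 0.2648]
eef_rot: [-3.133, 0.001, 1.659]
force: [-0.1, 0.7, 1.7]
grip_width: 0.0939
t 3.1 pos [609.2 113.4 264.8] rpy [-1.795e+02  1.000e-01  9.510e+01] F [-0.1  0.7  1.7] w 93.9 q [ 0.13  0.49  1.35 -0.    1.31  0.04]
T shares [-0.14  0.13  2.24]  R shares [-0.12  0.02  0.09]
```

View pics/w3.png

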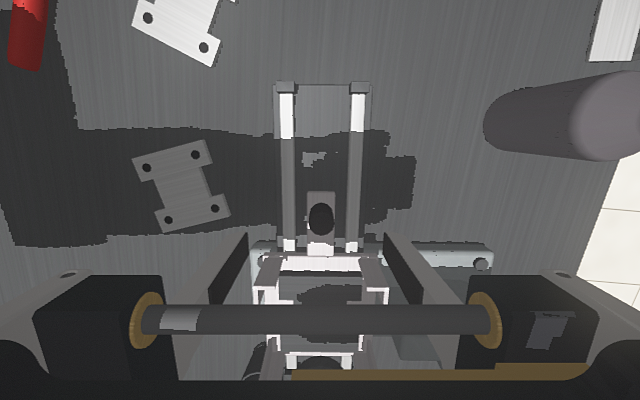

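```bash
python3 - <<'E'
from h import *
c=ctrl.camera("wrist")
for n,u,v,z in [("k",320.5,216,.112),("kL",307,216,.112),("kR",334,216,.112),("railL far",286,88,.05),("railL near",289,250,.05),("railR far",359,88,.05),("railR near",351,250,.05),("postL",265,290,.124),("postR",377,290,.124)]: print(n,onz(c,u,v,z).round(4))
E
```

```text
k [0.6121 0.1166 0.112 ]
kL [0.6002 0.1155 0.112 ]
kR [0.624  0.1177 0.112 ]
railL far [0.5679 0.227  0.05  ]
railL near [0.5819 0.052  0.05  ]
railR far [0.6403 0.2332 0.05  ]
railR near [0.6537 0.0586 0.05  ]
postL [0.5677 0.0452 0.124 ]
postR [0.6694 0.0547 0.124 ]
```

```bash
python3 -m pendant '[{"tx":0.07,"ty":0.08,"tz":0.8,"rx":-0.1,"ry":0,"rz":0.1,"grip":-1},{"tx":0,"ty":0,"tz":0.8,"rx":0,"ry":0,"rz":0,"grip":-1},{"tx":0,"ty":0,"tz":0.6,"rx":0,"ry":0,"rz":0,"grip":-1},{"tx":0,"ty":0,"tz":0.1,"rx":0,"ry":0,"rz":0,"grip":-1},{"tx":0,"ty":0,"tz":0,"rx":0,"ry":0,"rz":0,"grip":0.5},{"tx":0,"ty":0,"tz":0,"rx":0,"ry":0,"rz":0,"grip":1},{"tx":0,"ty":0,"tz":0,"rx":0,"ry":0,"rz":0,"grip":1},{"tx":0,"ty":0,"tz":0,"rx":0,"ry":0,"rz":0,"grip":1}]' 30
python3 plan.py 612 116 175 94.7
```

```text
time_s: 3.92
ee_pos: [0.6105, 0.1297, 0.1761]
eef_rot: [3.134, -0.001, 1.662]
force: [0.0, 0.1, -0.8]
grip_width: 0.0711
t 3.9 pos [610.5 129.7 176.1] rpy [ 1.796e+02 -1.000e-01  9.520e+01] F [ 0.   0.1 -0.8] w 71.1 q [0.15 0.58 1.42 0.   1.13 0.06]
T shares [-0.34  0.01  0.03]  R shares [ 0.11 -0.02  0.14]
```

```bash
python3 -m pendant '[{"tx":-0.33,"ty":0.03,"tz":0,"rx":0.1,"ry":0,"rz":0,"grip":0},{"tx":0,"ty":0,"tz":0,"rx":0,"ry":0,"rz":0,"grip":0},{"tx":0,"ty":0,"tz":0,"rx":0,"ry":0,"rz":0,"grip":0}]' 30
python3 plan.py 612 116 175 94.7
```

```text
time_s: 4.17
ee_pos: [0.6139, 0.1156, 0.1794]
eef_rot: [3.137, -0.002, 1.663]
force: [-0.4, 0.0, -0.3]
grip_width: 0.0508
t 4.2 pos [613.9 115.6 179.4] rpy [ 1.797e+02 -1.000e-01  9.530e+01] F [-0.4  0.  -0.3] w 50.8 q [0.13 0.58 1.42 0.   1.14 0.03]
T shares [ 0.01 -0.05  0.11]  R shares [ 0.07 -0.02  0.14]
```

```bash
python3 -m pendant '[{"tx":0,"ty":-0.05,"tz":0.1,"rx":0,"ry":0,"rz":0,"grip":1},{"tx":0,"ty":0,"tz":0,"rx":0,"ry":0,"rz":0,"grip":1},{"tx":0,"ty":0,"tz":0,"rx":0,"ry":0,"rz":0,"grip":1},{"tx":0,"ty":0,"tz":0,"rx":0,"ry":0,"rz":0,"grip":1},{"tx":0,"ty":0,"tz":0,"rx":0,"ry":0,"rz":0,"grip":1}]' 20
python3 plan.py 612 116 175 94.7
```

```text
time_s: 4.58
ee_pos: [0.6125, 0.1147, 0.1756]
eef_rot: [3.134, -0.002, 1.661]
force: [2.7, -0.4, -1.2]
grip_width: 0.0237
t 4.6 pos [612.5 114.7 175.6] rpy [ 1.796e+02 -1.000e-01  9.520e+01] F [ 2.7 -0.4 -1.2] w 23.7 q [0.13 0.58 1.43 0.   1.13 0.03]
T shares [ 0.03 -0.01  0.01]  R shares [ 0.1  -0.02  0.12]
```

```bash
python3 -m pendant '[{"tx":0.5,"ty":0,"tz":0,"rx":0,"ry":0,"rz":0,"grip":1},{"tx":0.6,"ty":0,"tz":0,"rx":0,"ry":0,"rz":0,"grip":1},{"tx":0.6,"ty":0,"tz":0,"rx":0,"ry":0,"rz":0,"grip":1},{"tx":0.6,"ty":0,"tz":0,"rx":0,"ry":0,"rz":0,"grip":1}]'
python3 plan.py 612 116 175 94.7
```

```text
time_s: 4.92
ee_pos: [0.6054, 0.2027, 0.1755]
eef_rot: [3.135, 0.003, 1.655]
force: [4.8, -4.2, -1.6]
grip_width: 0.0232
t 4.9 pos [605.4 202.7 175.5] rpy [179.6   0.2  94.8] F [ 4.8 -4.2 -1.6] w 23.2 q [ 0.27  0.61  1.38 -0.01  1.15  0.19]
T shares [-2.17 -0.02  0.02]  R shares [0.1  0.05 0.03]
```

```bash
for i in 1 ; do python3 -m pendant '[{"tx":0.3,"ty":0,"tz":0,"rx":0,"ry":0,"rz":0,"grip":1},{"tx":0.3,"ty":0,"tz":0,"rx":0,"ry":0,"rz":0,"grip":1},{"tx":0.3,"ty":0,"tz":0,"rx":0,"ry":0,"rz":0,"grip":1}]'
python3 -m pendant '[{"tx":0.3,"ty":0,"tz":0,"rx":0,"ry":0,"rz":0,"grip":1},{"tx":0.3,"ty":0,"tz":0,"rx":0,"ry":0,"rz":0,"grip":1}]'; done
python3 plan.py 612 116 175 94.7
```

```text
time_s: 5.17
ee_pos: [0.6022, 0.2414, 0.1755]
eef_rot: [3.134, 0.005, 1.656]
force: [2.9, -3.8, 0.8]
grip_width: 0.0235
time_s: 5.33
ee_pos: [0.6003, 0.266, 0.1753]
eef_rot: [3.135, 0.006, 1.655]
force: [1.0, -1.9, -0.7]
grip_width: 0.0197
t 5.3 pos [600.3 266.  175.3] rpy [179.6   0.3  94.8] F [ 1.  -1.9 -0.7] w 19.7 q [ 0.36  0.65  1.31 -0.01  1.17  0.28]
T shares [-3.76 -0.02  0.03]  R shares [0.1  0.09 0.03]
```

```bash
python3 -m pendant '[{"tx":0,"ty":0,"tz":0,"rx":0,"ry":0,"rz":0,"grip":1},{"tx":0,"ty":0,"tz":0,"rx":0,"ry":0,"rz":0,"grip":1}]'; python3 - <<'E'
from h import *
c=ctrl.camera("wrist"); cv2.imwrite("pics/w4.png",c["pixels"])
c=ctrl.camera("top"); crop(c,"pics/t4.png",180,40,470,240,2.7)
E
```

```text
time_s: 5.5
ee_pos: [0.5998, 0.2691, 0.1751]
eef_rot: [3.134, 0.004, 1.657]
force: [0.1, 0.0, 0.1]
grip_width: 0.0021
```

View pics/w4.png

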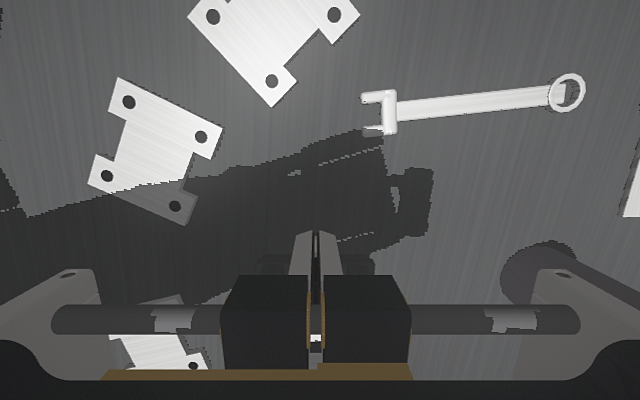

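View pics/t4.png

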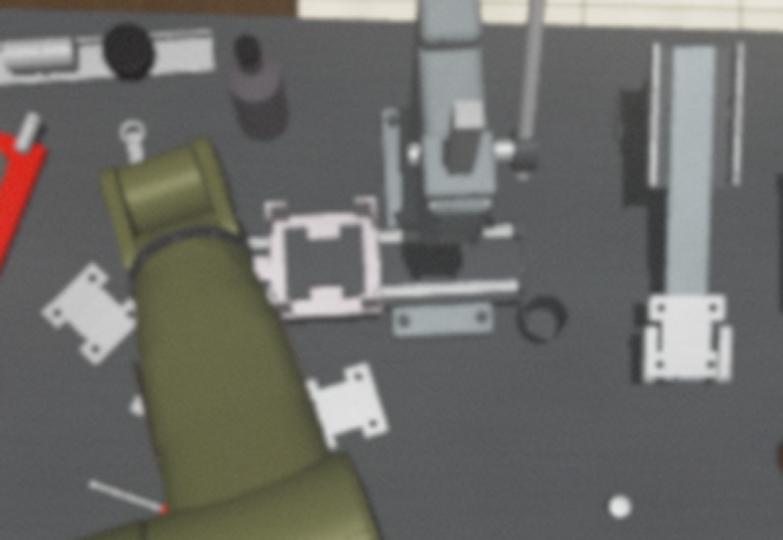

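```bash
python3 -m pendant '[{"tx":0,"ty":0,"tz":-0.8,"rx":0.1,"ry":0,"rz":0,"grip":-1},{"tx":0,"ty":0,"tz":-0.8,"rx":0,"ry":0,"rz":0,"grip":-1},{"tx":-0.3,"ty":0,"tz":-0.6,"rx":0,"ry":0,"rz":0,"grip":-1},{"tx":-0.4,"ty":0,"tz":0,"rx":0,"ry":0,"rz":0,"grip":-1},{"tx":-0.3,"ty":0,"tz":0,"rx":0,"ry":0,"rz":0,"grip":-1},{"tx":0,"ty":0,"tz":0,"rx":0,"ry":0,"rz":0,"grip":-1}]'; python3 - <<'E'
from h import *
c=ctrl.camera("wrist"); cv2.imwrite("pics/w5.png",c["pixels"])
E
```

```text
time_s: 6.1
ee_pos: [0.6022, 0.226, 0.2647]
eef_rot: [-3.136, 0.005, 1.656]
force: [0.1, 0.2, 0.3]
grip_width: 0.0371
```

View pics/w5.png

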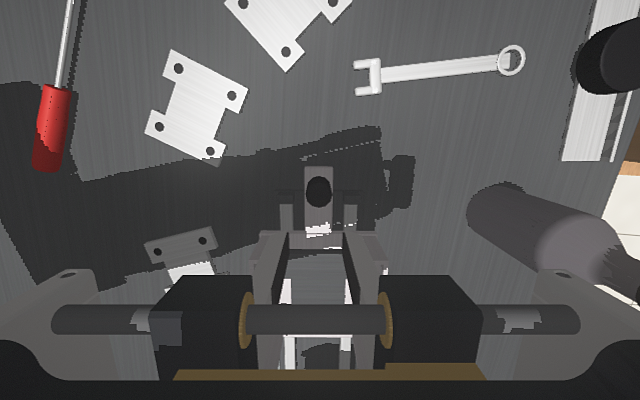

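```bash
python3 - <<'E'
from h import *
c=ctrl.camera("wrist")
for n,u,v,z in [("k",319,189,.112),("kL",306,189,.112),("kR",332,189,.112),("railend",285,192,.05),("railend",350,192,.05)]: print(n,onz(c,u,v,z).round(4))
E
python3 plan.py 602 242 175 94.7
```

```text
k [0.6019 0.2522 0.112 ]
kL [0.5907 0.2512 0.112 ]
kR [0.6131 0.2531 0.112 ]
railend [0.5667 0.232  0.05  ]
railend [0.6376 0.238  0.05  ]
t 6.2 pos [601.8 227.6 263.7] rpy [-179.6    0.3   94.9] F [-0.1  0.3 -0.4] w 44.9 q [ 0.31  0.54  1.27 -0.    1.34  0.22]
T shares [0.37 0.05 2.22]  R shares [-0.1   0.07  0.05]
```

```bash
python3 -m pendant '[{"tx":-0.07,"ty":0.05,"tz":0.3,"rx":-0.1,"ry":0,"rz":0,"grip":1},{"tx":0,"ty":0,"tz":0,"rx":0,"ry":0,"rz":0,"grip":1},{"tx":0,"ty":0,"tz":0,"rx":0,"ry":0,"rz":0,"grip":1},{"tx":0,"ty":0,"tz":0,"rx":0,"ry":0,"rz":0,"grip":1},{"tx":0,"ty":0,"tz":0,"rx":0,"ry":0,"rz":0,"grip":1}]'
python3 plan.py 604 225 178 94.7
```

```text
time_s: 6.62
ee_pos: [0.603, 0.2266, 0.2482]
eef_rot: [-3.136, 0.005, 1.657]
force: [0.3, -0.2, -0.2]
grip_width: 0.0185
t 6.6 pos [603.  226.6 248.2] rpy [-179.7    0.3   94.9] F [ 0.3 -0.2 -0.2] w 18.5 q [ 0.3   0.56  1.29 -0.    1.31  0.22]
T shares [-0.03  0.03  1.76]  R shares [-0.08  0.08  0.06]
```

```bash
python3 -m pendant '[{"tx":-0.04,"ty":0,"tz":0.8,"rx":0,"ry":0.08,"rz":0,"grip":1},{"tx":-0.02,"ty":0,"tz":0.7,"rx":0,"ry":0,"rz":0,"grip":1},{"tx":0,"ty":0,"tz":0.15,"rx":0,"ry":0,"rz":0,"grip":1}]'
python3 plan.py 604 225 178 94.7
```

```text
time_s: 6.87
ee_pos: [0.6037, 0.2252, 0.184]
eef_rot: [3.141, -0.002, 1.658]
force: [-0.3, -3.2, 1.1]
grip_width: 0.0009
t 6.9 pos [603.7 225.2 184. ] rpy [ 1.8e+02 -1.0e-01  9.5e+01] F [-0.3 -3.2  1.1] w 0.9 q [0.3  0.62 1.35 0.   1.18 0.21]
T shares [-0.01  0.01  0.15]  R shares [ 0.01 -0.02  0.08]
```

```bash
for i in 1 ; do python3 -m pendant '[{"tx":0.1,"ty":0,"tz":0,"rx":0,"ry":0,"rz":0,"grip":1},{"tx":0.15,"ty":0,"tz":0,"rx":0,"ry":0,"rz":0,"grip":1}]'
python3 -m pendant '[{"tx":0.2,"ty":0,"tz":0,"rx":0,"ry":0,"rz":0,"grip":1}]'
python3 -m pendant '[{"tx":0.2,"ty":0,"tz":0,"rx":0,"ry":0,"rz":0,"grip":1}]'; done
```

```text
time_s: 7.03
ee_pos: [0.6035, 0.2315, 0.1835]
eef_rot: [-3.139, 0.007, 1.657]
force: [0.1, -57.1, 4.2]
grip_width: 0.0003
time_s: 7.12
ee_pos: [0.6036, 0.233, 0.1836]
eef_rot: [-3.135, 0.021, 1.655]
force: [-0.7, -77.9, 4.2]
grip_width: 0.0008
time_s: 7.2
ee_pos: [0.6039, 0.234, 0.1837]
eef_rot: [-3.131, 0.036, 1.652]
force: [-1.8, -59.0, 3.0]
grip_width: 0.0006
```

At the end stop: the force rose to about 60-78 N with no further movement. I'll back off, lift, and go to look at plate 3 (nearest).

```bash
python3 -m pendant '[{"tx":-0.25,"ty":0,"tz":0,"rx":0,"ry":0,"rz":0,"grip":1},{"tx":0,"ty":0,"tz":0,"rx":0,"ry":-0.4,"rz":0,"grip":1},{"tx":0,"ty":0,"tz":-0.8,"rx":-0.1,"ry":0,"rz":0,"grip":1},{"tx":0,"ty":0,"tz":-0.9,"rx":0,"ry":0,"rz":0,"grip":-1},{"tx":0,"ty":0,"tz":-0.9,"rx":0,"ry":0,"rz":0,"grip":-1},{"tx":0,"ty":0,"tz":0,"rx":0,"ry":0,"rz":0,"grip":-1}]'
python3 plan.py 470 90 260 94.7
python3 - <<'E'
from h import *
c=ctrl.camera("wrist"); cv2.imwrite("pics/w6.png",c["pixels"])
E
```

```text
time_s: 7.7
ee_pos: [0.6054, 0.2297, 0.2989]
eef_rot: [-3.138, 0.069, 1.647]
force: [0.5, 0.6, 0.8]
grip_width: 0.0169
t 7.7 pos [605.4 229.7 298.9] rpy [-179.8    3.9   94.4] F [0.5 0.6 0.8] w 16.9 q [ 0.32  0.53  1.2  -0.07  1.42  0.26]
T shares [-3.15 -3.64  1.2 ]  R shares [-0.05  0.99 -0.08]
```

View pics/w6.png

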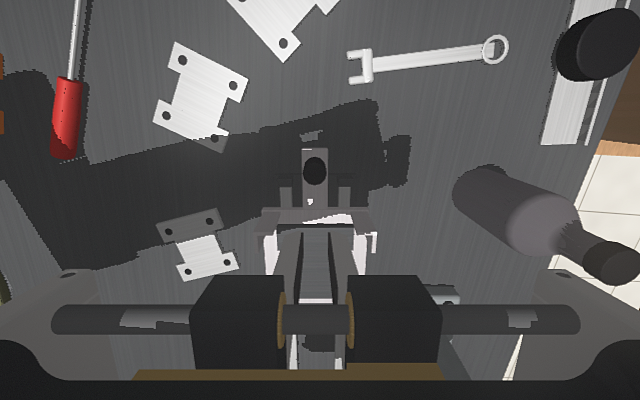

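```bash
python3 -m pendant '[{"tx":-0.5,"ty":-0.8,"tz":0,"rx":0,"ry":0.5,"rz":-0.5,"grip":-1},{"tx":-0.6,"ty":-0.8,"tz":0,"rx":0,"ry":0.5,"rz":-0.5,"grip":-1},{"tx":-0.6,"ty":-0.8,"tz":0,"rx":0,"ry":0,"rz":-0.5,"grip":-1},{"tx":-0.6,"ty":-0.8,"tz":0,"rx":0,"ry":0,"rz":-0.5,"grip":-1},{"tx":-0.4,"ty":-0.6,"tz":0.5,"rx":0,"ry":0,"rz":0,"grip":-1},{"tx":0,"ty":0,"tz":0.3,"rx":0,"ry":0,"rz":0,"grip":-1},{"tx":0,"ty":0,"tz":0,"rx":0,"ry":0,"rz":0,"grip":-1}]'
python3 plan.py 440 104 250 103
python3 - <<'E'
from h import *
c=ctrl.camera("wrist"); cv2.imwrite("pics/w7.png",c["pixels"])
E
```

```text
time_s: 8.33
ee_pos: [0.4625, 0.0998, 0.263]
eef_rot: [-3.129, -0.006, 1.797]
force: [-0.4, 0.5, -0.2]
grip_width: 0.0678
t 8.3 pos [462.5  99.8 263. ] rpy [-179.3   -0.4  102.9] F [-0.4  0.5 -0.2] w 67.8 q [ 0.13  0.17  1.78  0.01  1.21 -0.09]
T shares [ 0.23 -0.52  0.33]  R shares [-0.17 -0.09 -0.01]
```

View pics/w7.png

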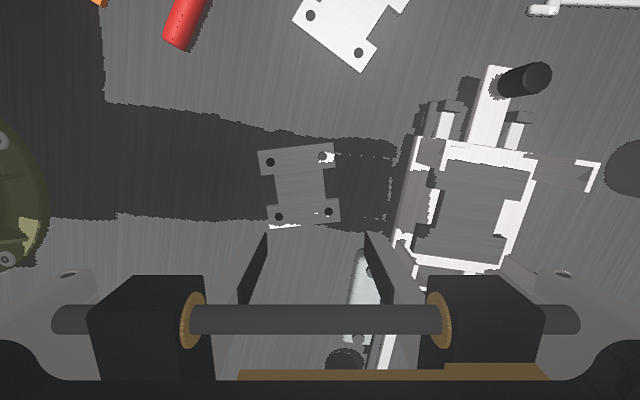

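```bash
cat >> h.py <<'E'
def holes(c,pts,z,w=6):
    g=cv2.GaussianBlur(cv2.cvtColor(c["pixels"],cv2.COLOR_BGR2GRAY),(3,3),0).astype(float); out=[]
    for u,v in pts:
        for _ in range(3):
            u0,v0=int(round(u)),int(round(v)); p=g[v0-w:v0+w+1,u0-w:u0+w+1]
            m=(p<p.min()+0.45*(np.median(p)-p.min())).astype(np.uint8)
            n,l,s,ce=cv2.connectedComponentsWithStats(m)
            k=1+np.argmax(s[1:,4]); u,v=u0-w+ce[k][0],v0-w+ce[k][1]
        out.append((u,v))
    P=np.array([onz(c,u,v,z) for u,v in out]); print("px",np.round(out,1).tolist())
    print("centre",(P.mean(0)*1000).round(1)); D=np.roll(P,-1,0)-P
    for d in D: print("side %.1f mm, dir %.1f deg"%(np.linalg.norm(d)*1000,np.rad2deg(np.arctan2(d[1],d[0]))))
    return P
E
python3 - <<'E'
from h import *
c=ctrl.camera("wrist"); holes(c,[(271,162),(322,156),(328,211),(279,216)],.008)
crop(c,"pics/w8.png",380,110,560,290,4)
crop(c,"pics/w9.png",250,130,350,240,4)
E
```

```text
px [[269.6, 161.6], [321.1, 155.8], [327.8, 210.9], [278.1, 216.2]]
centre [438.4 102.4   8. ]
side 63.0 mm, dir 19.4 deg
side 70.0 mm, dir -69.8 deg
side 63.9 mm, dir -160.6 deg
side 70.0 mm, dir 109.4 deg
```

View pics/w8.png

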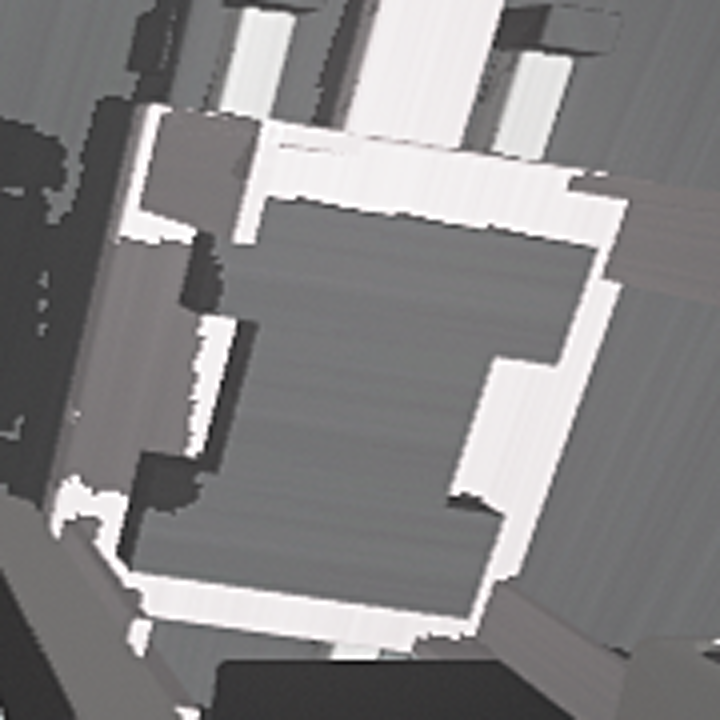

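View pics/w9.png

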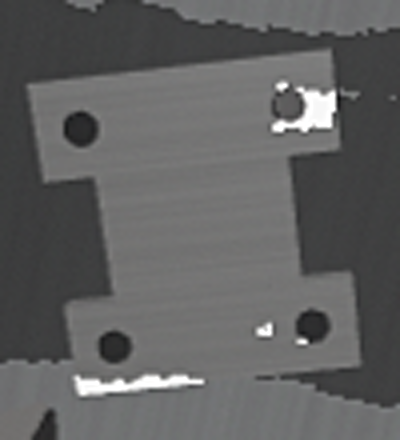

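```bash
python3 - <<'E'
from h import *
c=ctrl.camera("wrist")
P=np.array([onz(c,380+(x+.5)/4-.5,110+(y+.5)/4-.5,.078) for x,y in [(264,198),(600,247),(470,618),(140,573)]])*1000
print(P.round(1),P.mean(0).round(1)); D=np.roll(P,-1,0)-P
for d in D: print(np.linalg.norm(d).round(1),np.rad2deg(np.arctan2(d[1],d[0])).round(1))
E
python3 plan.py 438.4 102.4 180 109.4
```

```text
[[572.2 175.8  78. ]
 [654.8 182.9  78. ]
 [662.8  83.6  78. ]
 [574.1  76.   78. ]] [616.  129.6  78. ]
82.9 4.9
99.6 -85.4
89.1 -175.1
99.8 91.1
t 8.5 pos [464.2 100.8 264.8] rpy [-179.4   -0.3  103. ] F [-0.2  0.1 -0.2] w 79.9 q [ 0.13  0.17  1.77  0.01  1.21 -0.09]
T shares [ 0.17 -0.6   2.13]  R shares [-0.13 -0.09 -1.59]
```

```bash
python3 -m pendant '[{"tx":0.17,"ty":-0.6,"tz":0,"rx":0,"ry":0,"rz":-0.8,"grip":-1},{"tx":0,"ty":0,"tz":0.8,"rx":-0.1,"ry":-0.1,"rz":-0.8,"grip":-1},{"tx":0,"ty":0,"tz":0.8,"rx":0,"ry":0,"rz":0,"grip":-1},{"tx":0,"ty":0,"tz":0.8,"rx":0,"ry":0,"rz":0,"grip":-1},{"tx":0,"ty":0,"tz":0.5,"rx":0,"ry":0,"rz":0,"grip":-1},{"tx":0,"ty":0,"tz":0,"rx":0,"ry":0,"rz":0,"grip":-1}]'
python3 plan.py 438.4 102.4 99 109.4
```

```text
time_s: 8.98
ee_pos: [0.444, 0.1066, 0.1512]
eef_rot: [3.131, 0.002, 1.92]
force: [0.1, 0.6, -0.7]
grip_width: 0.094
t 9.0 pos [444.  106.6 151.2] rpy [1.794e+02 1.000e-01 1.100e+02] F [ 0.1  0.6 -0.7] w 94.0 q [ 0.16  0.29  1.93 -0.    0.91 -0.19]
T shares [-0.05 -0.18  1.3 ]  R shares [0.15 0.03 0.15]
```

```bash
python3 -m pendant '[{"tx":-0.05,"ty":-0.18,"tz":0.6,"rx":0,"ry":0,"rz":0.15,"grip":-1},{"tx":0,"ty":0,"tz":0.4,"rx":0,"ry":0,"rz":0,"grip":-1},{"tx":0,"ty":0,"tz":0,"rx":0.1,"ry":0,"rz":0,"grip":-1}]'
python3 plan.py 438.4 102.4 99 109.4
```

```text
time_s: 9.23
ee_pos: [0.4412, 0.1042, 0.1128]
eef_rot: [3.135, 0.003, 1.911]
force: [0.2, 0.2, -0.0]
grip_width: 0.094
t 9.2 pos [441.2 104.2 112.8] rpy [179.6   0.2 109.5] F [ 0.2  0.2 -0. ] w 94.0 q [ 0.15  0.36  1.96 -0.    0.82 -0.19]
T shares [-0.02 -0.08  0.34]  R shares [0.1  0.04 0.02]
```

```bash
python3 -m pendant '[{"tx":-0.02,"ty":-0.1,"tz":0.32,"rx":0.05,"ry":0,"rz":0,"grip":-1},{"tx":0,"ty":0,"tz":0,"rx":0.05,"ry":0,"rz":0,"grip":-1}]' 40
python3 plan.py 438.4 102.4 99 109.4
```

```text
time_s: 9.4
ee_pos: [0.4397, 0.103, 0.1023]
eef_rot: [3.141, 0.003, 1.912]
force: [-1.2, 1.1, -0.6]
grip_width: 0.0942
t 9.4 pos [439.7 103.  102.3] rpy [180.    0.2 109.5] F [-1.2  1.1 -0.6] w 94.2 q [ 0.15  0.38  1.96 -0.    0.8  -0.19]
T shares [-0.   -0.04  0.08]  R shares [0.01 0.04 0.03]
```

```bash
python3 -m pendant '[{"tx":0,"ty":-0.04,"tz":0.06,"rx":0,"ry":0,"rz":0,"grip":1},{"tx":0,"ty":0,"tz":0,"rx":0,"ry":0,"rz":0,"grip":1},{"tx":0,"ty":0,"tz":0,"rx":0,"ry":0,"rz":0,"grip":1},{"tx":0,"ty":0,"tz":0,"rx":0,"ry":0,"rz":0,"grip":1},{"tx":0,"ty":0,"tz":0,"rx":0,"ry":0,"rz":0,"grip":1},{"tx":0,"ty":0,"tz":0,"rx":0,"ry":0,"rz":0,"grip":1}]' 45
python3 plan.py 438.4 102.4 99 109.4
```

```text
time_s: 9.9
ee_pos: [0.4418, 0.1038, 0.1062]
eef_rot: [3.134, 0.004, 1.913]
force: [0.3, 0.3, -0.1]
grip_width: 0.0575
t 9.9 pos [441.8 103.8 106.2] rpy [179.5   0.3 109.6] F [ 0.3  0.3 -0.1] w 57.5 q [ 0.15  0.37  1.96 -0.    0.81 -0.19]
T shares [-0.   -0.09  0.18]  R shares [0.11 0.06 0.04]
```

```bash
python3 -m pendant '[{"tx":0,"ty":0,"tz":0,"rx":0,"ry":0,"rz":0,"grip":-0.6},{"tx":0,"ty":0,"tz":0,"rx":0,"ry":0,"rz":0,"grip":-0.6},{"tx":0,"ty":-0.04,"tz":0,"rx":0.05,"ry":0,"rz":0,"grip":-0.6}]' 45
python3 plan.py 438.4 102.4 99 109.4
python3 -m pendant '[{"tx":0,"ty":-0.06,"tz":0.2,"rx":0.05,"ry":0,"rz":0,"grip":-0.6},{"tx":0,"ty":0,"tz":0.05,"rx":0,"ry":0,"rz":0,"grip":-0.6}]' 45
python3 plan.py 438.4 102.4 99 109.4
```

```text
time_s: 10.15
ee_pos: [0.4406, 0.1033, 0.1067]
eef_rot: [3.136, 0.005, 1.912]
force: [0.2, -0.7, 0.1]
grip_width: 0.073
t 10.2 pos [440.6 103.3 106.7] rpy [179.7   0.3 109.6] F [ 0.2 -0.7  0.1] w 73.0 q [ 0.15  0.37  1.96 -0.    0.81 -0.19]
T shares [-0.   -0.06  0.19]  R shares [0.08 0.07 0.04]
time_s: 10.32
ee_pos: [0.4383, 0.1023, 0.0972]
eef_rot: [3.14, 0.005, 1.913]
force: [-16.6, -3.7, 41.4]
grip_width: 0.075
t 10.3 pos [438.3 102.3  97.2] rpy [179.9   0.3 109.6] F [-16.6  -3.7  41.4] w 75.0 q [ 0.15  0.38  1.97 -0.01  0.79 -0.19]
T shares [ 0.    0.   -0.05]  R shares [0.03 0.07 0.04]
```

```bash
python3 -m pendant '[{"tx":0,"ty":0,"tz":-0.03,"rx":0,"ry":0,"rz":0,"grip":1},{"tx":0,"ty":0,"tz":0.01,"rx":0,"ry":0,"rz":0,"grip":1},{"tx":0,"ty":0,"tz":0.02,"rx":0,"ry":0,"rz":0,"grip":1},{"tx":0,"ty":0,"tz":0.02,"rx":0,"ry":0,"rz":0,"grip":1}]' 45
python3 plan.py 438.4 102.4 99 109.4
```

```text
time_s: 10.65
ee_pos: [0.4385, 0.1023, 0.0973]
eef_rot: [3.139, 0.005, 1.912]
force: [-11.8, -1.0, 33.8]
grip_width: 0.0594
t 10.7 pos [438.5 102.3  97.3] rpy [179.9   0.3 109.6] F [-11.8  -1.   33.8] w 59.4 q [ 0.15  0.38  1.97 -0.01  0.79 -0.19]
T shares [ 0.   -0.   -0.04]  R shares [0.03 0.07 0.04]
```

```bash
python3 -m pendant '[{"tx":0,"ty":0,"tz":-0.4,"rx":0,"ry":0,"rz":0,"grip":1},{"tx":0,"ty":0,"tz":-0.8,"rx":0,"ry":0,"rz":0,"grip":1},{"tx":0,"ty":0,"tz":-0.9,"rx":0,"ry":0,"rz":0.8,"grip":1},{"tx":0,"ty":0,"tz":-0.9,"rx":0,"ry":0,"rz":0.8,"grip":1},{"tx":0,"ty":0,"tz":-0.8,"rx":0,"ry":0,"rz":0.8,"grip":1},{"tx":0,"ty":0,"tz":0,"rx":0,"ry":0,"rz":0.8,"grip":1}]' 45
python3 plan.py 612.5 130.3 230 94.6
```

```text
time_s: 11.15
ee_pos: [0.4348, 0.1023, 0.2486]
eef_rot: [-3.129, 0.005, 1.682]
force: [1.2, -0.8, -5.2]
grip_width: 0.059
t 11.2 pos [434.8 102.3 248.6] rpy [-179.3    0.3   96.4] F [ 1.2 -0.8 -5.2] w 59.0 q [ 0.15  0.13  1.86 -0.    1.16  0.04]
T shares [0.21 4.5  0.41]  R shares [-0.18  0.08  0.44]
```

```bash
python3 -m pendant '[{"tx":0.05,"ty":0.8,"tz":0,"rx":0,"ry":0,"rz":0.2,"grip":1},{"tx":0.05,"ty":0.9,"tz":0,"rx":0,"ry":0,"rz":0,"grip":1},{"tx":0.05,"ty":0.9,"tz":0,"rx":0,"ry":0,"rz":0,"grip":1},{"tx":0.05,"ty":0.9,"tz":0,"rx":0,"ry":0,"rz":0,"grip":1},{"tx":0,"ty":0.9,"tz":0,"rx":0,"ry":0,"rz":0.2,"grip":1},{"tx":0,"ty":0,"tz":0,"rx":0,"ry":0,"rz":0,"grip":1}]' 45
python3 plan.py 612.5 130.3 190 94.6
python3 - <<'E'
from h import *
c=ctrl.camera("wrist"); cv2.imwrite("pics/w10.png",c["pixels"])
E
```

```text
time_s: 11.65
ee_pos: [0.613, 0.1275, 0.2378]
eef_rot: [-3.118, 0.006, 1.648]
force: [-1.0, -1.2, -5.9]
grip_width: 0.0595
t 11.7 pos [613.  127.5 237.8] rpy [-178.7    0.4   94.4] F [-1.  -1.2 -5.9] w 59.5 q [ 0.15  0.53  1.35 -0.01  1.28  0.07]
T shares [0.08 0.02 1.19]  R shares [-0.33  0.09 -0.04]
```

View pics/w10.png

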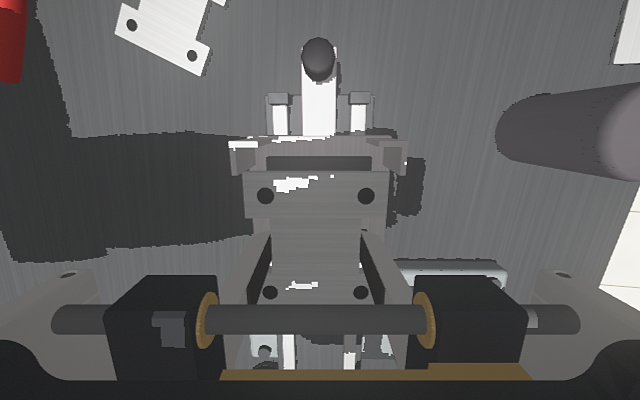

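```bash
python3 - <<'E'
from h import *
c=ctrl.camera("wrist"); o=ctrl.get_obs(); print(o['ee_pos'])
holes(c,[(265,195),(366,195),(361,292),(270,292)],o['ee_pos'][2]-.0893,w=9)
for u in (303,319,335): print(onz(c,u,47,.112).round(4))
crop(c,"pics/w11.png",220,20,420,320,2.5)
E
```

```text
[0.60933974 0.12742111 0.23827071]
px [[264.2, 195.8], [365.6, 195.6], [360.4, 292.1], [269.6, 291.9]]
centre [607.9 127.6 149. ]
side 64.0 mm, dir 4.8 deg
side 69.1 mm, dir -85.8 deg
side 63.6 mm, dir -174.8 deg
side 69.6 mm, dir 94.6 deg
[0.5893 0.2543 0.112 ]
[0.6    0.2551 0.112 ]
[0.6106 0.2558 0.112 ]
```

View pics/w11.png

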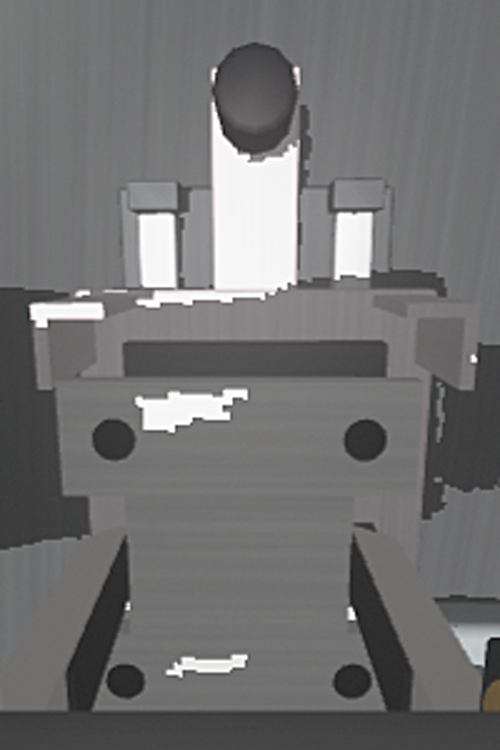

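```bash
python3 - <<'E'
from h import *
c=ctrl.camera("wrist"); o=ctrl.get_obs(); print(o['ee_pos'])
f=lambda x,y:(220+(x+.5)/2.5-.5,20+(y+.5)/2.5-.5)
for a,b,z in [((124,341),(387,341),.078),((124,341),(387,341),.066),((30,303),(478,303),.124),((104,320),(375,303),.124),((127,183),(392,183),.05)]:
    A=onz(c,*f(*a),z)*1e3;B=onz(c,*f(*b),z)*1e3; d=B-A; print(A.round(1),B.round(1),np.linalg.norm(d).round(1),np.rad2deg(np.arctan2(d[1],d[0])).round(1),((A+B)/2).round(1))
E
```

```text
[0.60869362 0.12742185 0.23934016]
[561.3 176.1  78. ] [651.8 183.3  78. ] 90.8 4.6 [606.5 179.7  78. ]
[559.1 174.7  66. ] [654.1 182.3  66. ] 95.3 4.6 [606.6 178.5  66. ]
[543.2 189.9 124. ] [666.1 199.5 124. ] 123.3 4.5 [604.7 194.7 124. ]
[563.9 186.9 124. ] [638.2 197.3 124. ] 75.1 8.0 [601.1 192.1 124. ]
[555.5 230.   50. ] [651.3 237.1  50. ] 96.1 4.3 [603.4 233.5  50. ]
```

```bash
python3 -m pendant '[{"tx":0.05,"ty":0.05,"tz":0.4,"rx":-0.2,"ry":0.05,"rz":0,"grip":1},{"tx":0,"ty":0,"tz":0.4,"rx":0,"ry":0,"rz":0,"grip":1},{"tx":0,"ty":0,"tz":0,"rx":0,"ry":0,"rz":0,"grip":1}]' 45
python3 plan.py 611.3 130 177 94.6
```

```text
time_s: 12.05
ee_pos: [0.6075, 0.1293, 0.2067]
eef_rot: [-3.132, 0.003, 1.65]
force: [-1.3, -0.8, -7.4]
grip_width: 0.0594
t 12.1 pos [607.5 129.3 206.7] rpy [-179.4    0.2   94.5] F [-1.3 -0.8 -7.4] w 59.4 q [ 0.15  0.55  1.4  -0.    1.2   0.07]
T shares [0.01 0.1  0.74]  R shares [-0.14  0.04 -0.02]
```

```bash
python3 -m pendant '[{"tx":0,"ty":0.1,"tz":0.4,"rx":-0.1,"ry":0.03,"rz":0,"grip":1},{"tx":0,"ty":0,"tz":0.05,"rx":0,"ry":0,"rz":0,"grip":1}]' 45
python3 plan.py 611.3 130 177 94.6
```

```text
time_s: 12.22
ee_pos: [0.6099, 0.1295, 0.1897]
eef_rot: [-3.139, 0.001, 1.65]
force: [-1.1, 0.6, -7.5]
grip_width: 0.0594
t 12.2 pos [609.9 129.5 189.7] rpy [-179.8    0.    94.6] F [-1.1  0.6 -7.5] w 59.4 q [ 0.15  0.57  1.41 -0.    1.16  0.07]
T shares [0.01 0.04 0.32]  R shares [-0.04  0.01 -0.01]
```

```bash
python3 - <<'E'
from h import *
c=ctrl.camera("wrist"); o=ctrl.get_obs(); print(o['ee_pos'])
crop(c,"pics/w12.png",220,20,420,320,2.5)
E
```

```text
[0.61027288 0.12960306 0.19140986]
```

View pics/w12.png

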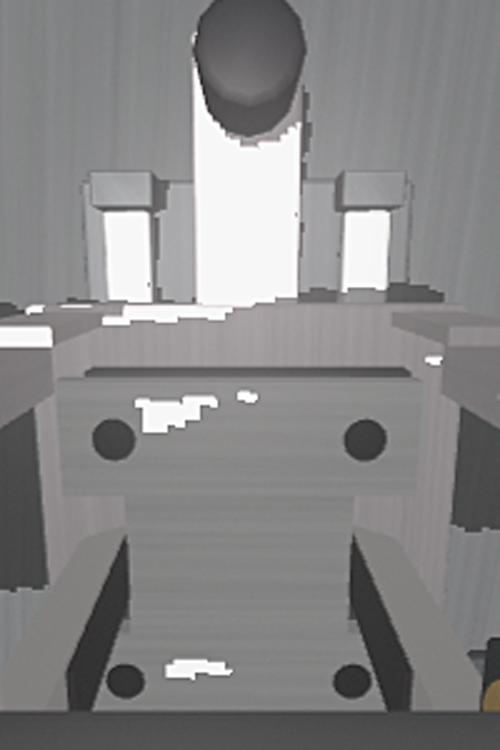

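```bash
python3 - <<'E'
from h import *
c=ctrl.camera("wrist"); o=ctrl.get_obs(); print(o['ee_pos']); zt=o['ee_pos'][2]-.0893
f=lambda x,y:(220+(x+.5)/2.5-.5,20+(y+.5)/2.5-.5)
for a,b,z in [((85,368),(412,368),.078),((57,379),(420,379),zt)]:
    A=onz(c,*f(*a),z)*1e3;B=onz(c,*f(*b),z)*1e3; d=B-A; print(A.round(1),B.round(1),np.linalg.norm(d).round(1),np.rad2deg(np.arctan2(d[1],d[0])).round(1),((A+B)/2).round(1))
holes(c,[(265,195),(366,195),(361,292),(270,292)],zt,w=9)
E
python3 plan.py 611.3 130 177 94.6
```

```text
[0.61078121 0.12969482 0.19254918]
[562.8 176.3  78. ] [654.6 183.5  78. ] 92.1 4.5 [608.7 179.9  78. ]
[561.3 176.9 103.2] [650.4 183.9 103.2] 89.3 4.5 [605.8 180.4 103.2]
px [[263.9, 196.6], [366.1, 196.2], [360.4, 292.1], [269.6, 291.9]]
centre [609.7 130.4 103.2]
side 64.5 mm, dir 4.7 deg
side 68.7 mm, dir -86.0 deg
side 63.3 mm, dir -175.6 deg
side 68.3 mm, dir 95.0 deg
t 12.3 pos [610.8 129.7 192.5] rpy [180.    0.   94.6] F [ 0.1 -0.2 -4.6] w 59.1 q [ 0.15  0.57  1.41 -0.    1.17  0.07]
T shares [0.01 0.01 0.39]  R shares [ 0.01  0.01 -0.01]
```

```bash
python3 -m pendant '[{"tx":0,"ty":0.06,"tz":0.35,"rx":0,"ry":0,"rz":0,"grip":1},{"tx":0,"ty":0,"tz":0.06,"rx":0,"ry":0,"rz":0,"grip":1}]' 45
python3 plan.py 613 129.7 175.3 94.6
```

```text
time_s: 12.48
ee_pos: [0.6136, 0.13, 0.1782]
eef_rot: [3.137, 0.0, 1.651]
force: [-1.3, -0.6, -7.3]
grip_width: 0.0593
t 12.5 pos [613.6 130.  178.2] rpy [179.8   0.   94.6] F [-1.3 -0.6 -7.3] w 59.3 q [ 0.15  0.59  1.41 -0.    1.14  0.07]
T shares [-0.01 -0.01  0.07]  R shares [ 0.06  0.   -0.01]
```

```bash
python3 -m pendant '[{"tx":0,"ty":-0.01,"tz":0.08,"rx":0.04,"ry":0,"rz":0,"grip":1},{"tx":0,"ty":0,"tz":0.04,"rx":0,"ry":0,"rz":0,"grip":1}]' 45
python3 plan.py 613 129.7 175.3 94.6
```

```text
time_s: 12.65
ee_pos: [0.6136, 0.13, 0.1753]
eef_rot: [3.138, 0.0, 1.651]
force: [-9.8, -2.3, 17.2]
grip_width: 0.0594
t 12.7 pos [613.6 130.  175.3] rpy [179.8   0.   94.6] F [-9.8 -2.3 17.2] w 59.4 q [ 0.15  0.59  1.41 -0.    1.14  0.07]
T shares [-0.01 -0.01  0.  ]  R shares [ 0.05  0.   -0.01]
```

Contact (17 N up). Release by partly opening, then rise straight up.

```bash
python3 -m pendant '[{"tx":0,"ty":0,"tz":0,"rx":0,"ry":0,"rz":0,"grip":-0.6},{"tx":0,"ty":0,"tz":0,"rx":0,"ry":0,"rz":0,"grip":-0.6},{"tx":0,"ty":0,"tz":0,"rx":0,"ry":0,"rz":0,"grip":-0.6},{"tx":0,"ty":0,"tz":-0.3,"rx":0,"ry":0,"rz":0,"grip":-0.6},{"tx":0,"ty":0,"tz":-0.8,"rx":0,"ry":0,"rz":0,"grip":-1},{"tx":0,"ty":0,"tz":-0.8,"rx":0,"ry":0,"rz":0,"grip":-1},{"tx":0,"ty":0,"tz":0,"rx":0,"ry":0,"rz":0,"grip":-1}]' 45
python3 - <<'E'
from h import *
c=ctrl.camera("wrist"); cv2.imwrite("pics/w13.png",c["pixels"])
E
python3 plan.py 452 307 250 65
```

```text
time_s: 13.23
ee_pos: [0.6137, 0.1301, 0.2588]
eef_rot: [3.135, -0.0, 1.651]
force: [1.1, 0.7, 1.9]
grip_width: 0.0915
t 13.3 pos [613.2 130.  256.2] rpy [179.8   0.   94.6] F [ 0.7  0.1 -0. ] w 93.1 q [ 0.15  0.51  1.34 -0.    1.29  0.07]
T shares [ 4.73 -3.67  0.14]  R shares [ 0.06 -0.01  7.39]
```

View pics/w13.png

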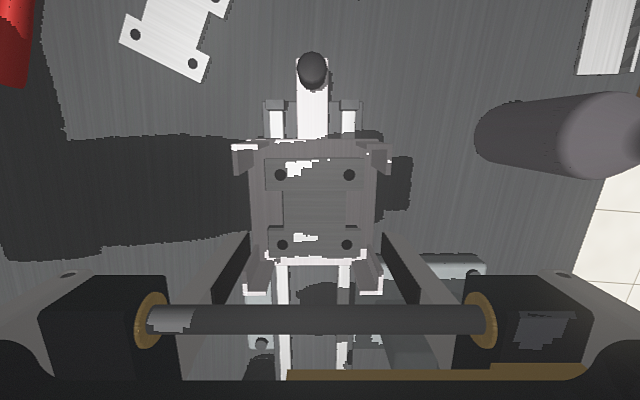

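```bash
python3 - <<'E'
from h import *
c=ctrl.camera("wrist"); crop(c,"pics/w14.png",225,125,405,305,4)
holes(c,[(280,174),(349,174),(347,244),(282,244)],.086)
E
```

```text
px [[280.2, 174.9], [350.0, 175.0], [347.5, 245.3], [282.6, 245.2]]
centre [613.5 130.4  86. ]
side 64.0 mm, dir 4.4 deg
side 69.7 mm, dir -85.6 deg
side 63.8 mm, dir -175.6 deg
side 69.7 mm, dir 94.5 deg
```

View pics/w14.png

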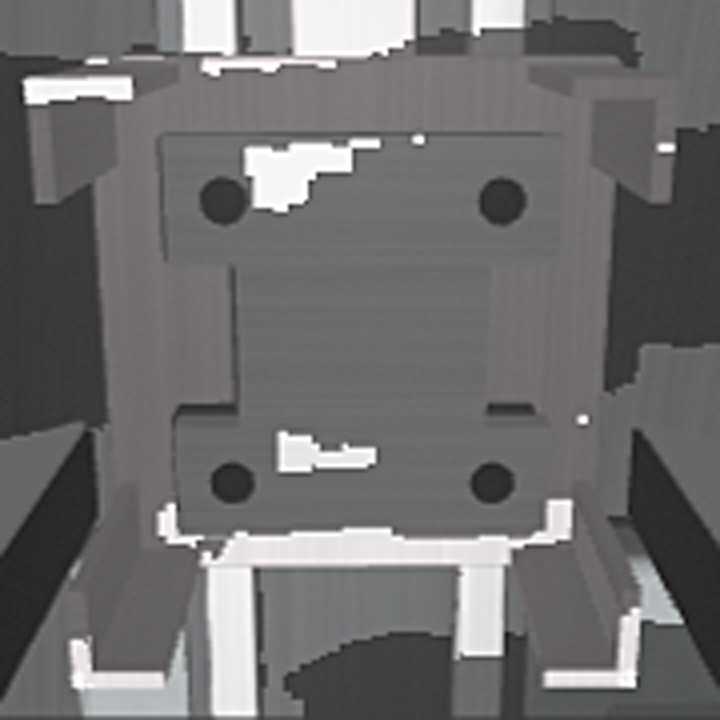

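```bash
python3 - <<'E'
from h import *
c=ctrl.camera("wrist"); o=ctrl.get_obs(); print(o['ee_pos'],c["world_from_camera"][:3,3])
crop(c,"pics/w15.png",255,150,305,250,7)
crop(c,"pics/w16.png",325,150,375,250,7)
E
```

```text
[0.61237343 0.12985691 0.25206649] [0.60643375 0.20633788 0.33492158]
```

View pics/w15.png

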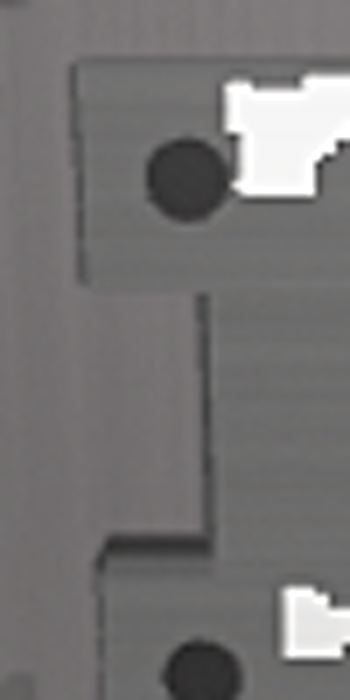

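View pics/w16.png

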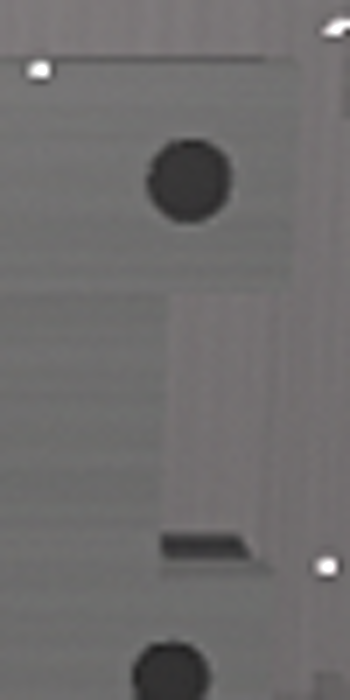

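```bash
python3 -m pendant '[{"tx":0.75,"ty":-0.6,"tz":0,"rx":0,"ry":0,"rz":0,"grip":-1},{"tx":0.75,"ty":-0.6,"tz":0,"rx":0,"ry":0,"rz":0,"grip":-1},{"tx":0.75,"ty":-0.6,"tz":0,"rx":0,"ry":0,"rz":0,"grip":-1},{"tx":0.75,"ty":-0.6,"tz":0,"rx":0,"ry":0,"rz":0,"grip":-1},{"tx":0.75,"ty":-0.6,"tz":0,"rx":0,"ry":0,"rz":0.8,"grip":-1},{"tx":0.75,"ty":-0.5,"tz":0,"rx":0,"ry":0,"rz":0.9,"grip":-1},{"tx":0.4,"ty":-0.4,"tz":0,"rx":0,"ry":0,"rz":1,"grip":-1},{"tx":0,"ty":0,"tz":0,"rx":0,"ry":0,"rz":1,"grip":-1}]' 45
python3 -m pendant '[{"tx":0,"ty":0,"tz":0,"rx":0,"ry":0,"rz":1,"grip":-1},{"tx":0,"ty":0,"tz":0,"rx":0,"ry":0,"rz":1,"grip":-1},{"tx":0,"ty":0,"tz":0,"rx":0,"ry":0,"rz":1,"grip":-1},{"tx":0,"ty":0,"tz":0,"rx":0,"ry":0,"rz":0,"grip":-1}]' 45
python3 plan.py 452 307 250 65
python3 - <<'E'
from h import *
c=ctrl.camera("wrist"); cv2.imwrite("pics/w17.png",c["pixels"])
E
```

```text
time_s: 14.05
ee_pos: [0.4352, 0.3204, 0.2426]
eef_rot: [-3.128, 0.01, 1.379]
force: [-0.1, -0.1, -0.6]
grip_width: 0.094
time_s: 14.38
ee_pos: [0.4319, 0.3218, 0.2382]
eef_rot: [-3.126, 0.019, 1.16]
force: [0.4, -0.6, -0.1]
grip_width: 0.0941
t 14.4 pos [431.9 321.8 238.2] rpy [-179.1    1.1   66.5] F [ 0.4 -0.6 -0.1] w 94.1 q [0.57 0.35 1.62 0.   1.2  0.98]
T shares [-0.15  0.6  -0.3 ]  R shares [-0.23  0.28  0.37]
```

View pics/w17.png

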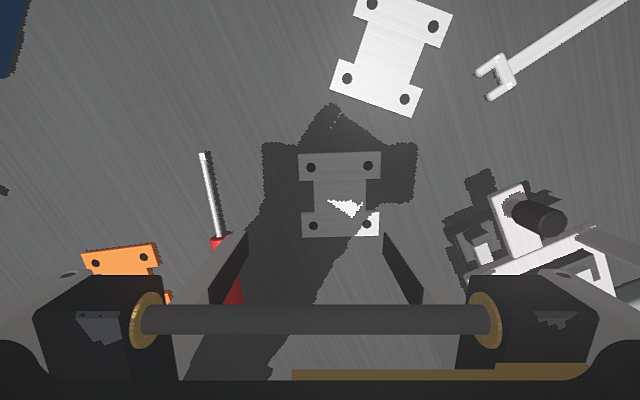

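```bash
python3 - <<'E'
from h import *
c=ctrl.camera("wrist"); 
P=holes(c,[(311,167),(368,165),(365,224),(313,225)],.008)
for u,v in [(205,155),(210,232),(240,232),(244,300)]: print(onz(c,u,v,.015).round(3))
print("plate C"); holes(c,[(347,78),(372,4),(433,26),(404,99)],.008)
E
```

```text
px [[310.5, 166.9], [367.8, 165.2], [365.8, 223.6], [312.7, 225.2]]
centre [452.5 308.8   8. ]
side 64.1 mm, dir -21.5 deg
side 69.6 mm, dir -112.2 deg
side 63.3 mm, dir 158.9 deg
side 69.9 mm, dir 68.5 deg
[0.336 0.411 0.015]
[0.296 0.33  0.015]
[0.329 0.316 0.015]
[0.289 0.231 0.015]
plate CTraceback (most recent call last):
  File "<stdin>", line 5, in <module>
  File "h.py", line 16, in holes
    m=(p<p.min()+0.45*(np.median(p)-p.min())).astype(np.uint8)
         ~~~~~^^
    return umr_minimum(a, axis, None, out, keepdims, initial, where)
ValueError: zero-size array to reduction operation minimum which has no identity
```

```bash
python3 plan.py 452.5 308.8 98 68.5
python3 -m pendant '[{"tx":-0.07,"ty":0.6,"tz":0,"rx":-0.15,"ry":0.15,"rz":-0.4,"grip":-1},{"tx":0,"ty":0,"tz":0.8,"rx":0,"ry":0,"rz":0,"grip":-0.9},{"tx":0,"ty":0,"tz":0.8,"rx":0,"ry":0,"rz":0,"grip":-0.8},{"tx":0,"ty":0,"tz":0.7,"rx":0,"ry":0,"rz":0,"grip":-0.7},{"tx":0,"ty":0,"tz":0.3,"rx":0,"ry":0,"rz":0,"grip":-0.7}]' 45
python3 plan.py 452.5 308.8 98 68.5
```

```text
t 14.5 pos [432.1 321.7 238.3] rpy [-179.1    1.1   66.8] F [ 0.1 -0.3 -0.3] w 94.2 q [0.57 0.35 1.62 0.   1.2  0.98]
T shares [-0.03  0.65  3.5 ]  R shares [-0.23  0.27 -0.43]
time_s: 14.9
ee_pos: [0.4545, 0.3087, 0.1325]
eef_rot: [-3.14, 0.003, 1.208]
force: [-0.6, -0.8, 0.1]
grip_width: 0.0803
t 14.9 pos [454.5 308.7 132.5] rpy [-179.9    0.2   69.2] F [-0.6 -0.8  0.1] w 80.3 q [ 0.53  0.5   1.67 -0.    0.97  0.89]
T shares [-0.01 -0.05  0.86]  R shares [-0.02  0.04  0.18]
```

```bash
python3 -m pendant '[{"tx":-0.01,"ty":-0.05,"tz":0.5,"rx":0,"ry":0,"rz":0.18,"grip":-0.7},{"tx":0,"ty":0,"tz":0.2,"rx":0,"ry":0,"rz":0,"grip":-0.7}]' 45
python3 plan.py 452.5 308.8 98 68.5
```

```text
time_s: 15.07
ee_pos: [0.4517, 0.308, 0.101]
eef_rot: [-3.138, 0.006, 1.2]
force: [-0.7, 0.2, 0.0]
grip_width: 0.0799
t 15.1 pos [451.7 308.  101. ] rpy [-179.8    0.3   68.7] F [-0.7  0.2  0. ] w 79.9 q [ 0.53  0.55  1.69 -0.    0.91  0.9 ]
T shares [0.03 0.01 0.08]  R shares [-0.05  0.08  0.06]
```

```bash
python3 -m pendant '[{"tx":0.02,"ty":0,"tz":0.08,"rx":0,"ry":0.05,"rz":0,"grip":-0.7},{"tx":0,"ty":0,"tz":0.03,"rx":0,"ry":0,"rz":0,"grip":1},{"tx":0,"ty":0,"tz":0.02,"rx":0,"ry":0,"rz":0,"grip":1},{"tx":0,"ty":0,"tz":0.02,"rx":0,"ry":0,"rz":0,"grip":1},{"tx":0,"ty":0,"tz":0.02,"rx":0,"ry":0,"rz":0,"grip":1}]' 45
python3 plan.py 452.5 308.8 98 68.5
```

```text
time_s: 15.48
ee_pos: [0.4546, 0.3088, 0.0979]
eef_rot: [3.141, -0.001, 1.207]
force: [-6.5, -1.6, 7.4]
grip_width: 0.0595
t 15.5 pos [454.6 308.8  97.9] rpy [ 1.80e+02 -1.00e-01  6.92e+01] F [-6.5 -1.6  7.4] w 59.5 q [0.53 0.55 1.69 0.   0.9  0.89]
T shares [-0.02 -0.05 -0.  ]  R shares [ 0.01 -0.02  0.16]
```

```bash
python3 -m pendant '[{"tx":0,"ty":0,"tz":-0.4,"rx":0,"ry":0,"rz":0,"grip":1},{"tx":0,"ty":0,"tz":-0.9,"rx":0,"ry":0,"rz":0,"grip":1},{"tx":0,"ty":0,"tz":-0.9,"rx":0,"ry":0,"rz":-0.9,"grip":1},{"tx":0,"ty":0,"tz":-0.9,"rx":0,"ry":0,"rz":-0.9,"grip":1},{"tx":0,"ty":0,"tz":-0.9,"rx":0,"ry":0,"rz":-0.9,"grip":1},{"tx":0,"ty":0,"tz":0,"rx":0,"ry":0,"rz":-0.9,"grip":1},{"tx":0,"ty":0,"tz":0,"rx":0,"ry":0,"rz":-0.9,"grip":1},{"tx":0,"ty":0,"tz":0,"rx":0,"ry":0,"rz":-0.9,"grip":1}]' 45
python3 plan.py 612 129.8 250 94.6
```

```text
time_s: 16.15
ee_pos: [0.4528, 0.308, 0.2639]
eef_rot: [-3.136, 0.002, 1.605]
force: [-0.5, 0.7, -4.9]
grip_width: 0.0596
t 16.1 pos [452.8 308.  263.9] rpy [-1.797e+02  1.000e-01  9.200e+01] F [-0.5  0.7 -4.9] w 59.6 q [0.53 0.33 1.57 0.   1.24 0.5 ]
T shares [-4.59  3.83  0.33]  R shares [-0.09  0.02 -0.66]
```

```bash
python3 -m pendant '[{"tx":-0.75,"ty":0.62,"tz":0,"rx":0,"ry":0,"rz":-0.6,"grip":1},{"tx":-0.75,"ty":0.62,"tz":0,"rx":0,"ry":0,"rz":0,"grip":1},{"tx":-0.75,"ty":0.62,"tz":0,"rx":0,"ry":0,"rz":0,"grip":1},{"tx":-0.75,"ty":0.62,"tz":0,"rx":0,"ry":0,"rz":0,"grip":1},{"tx":-0.75,"ty":0.62,"tz":0,"rx":0,"ry":0,"rz":0,"grip":1},{"tx":-0.7,"ty":0.6,"tz":0,"rx":0,"ry":0,"rz":0,"grip":1},{"tx":0,"ty":0,"tz":0,"rx":0,"ry":0,"rz":0,"grip":1}]' 45
python3 plan.py 612 129.8 190 94.6
```

```text
time_s: 16.73
ee_pos: [0.6181, 0.1362, 0.2615]
eef_rot: [-3.132, 0.001, 1.667]
force: [0.2, 0.1, -3.6]
grip_width: 0.0592
t 16.7 pos [618.1 136.2 261.5] rpy [-179.4    0.    95.5] F [ 0.2  0.1 -3.6] w 59.2 q [ 0.16  0.52  1.31 -0.    1.32  0.06]
T shares [-0.14 -0.15  1.79]  R shares [-0.14  0.01  0.23]
```

```bash
python3 -m pendant '[{"tx":-0.13,"ty":-0.14,"tz":0.5,"rx":-0.08,"ry":0,"rz":0.2,"grip":1},{"tx":0,"ty":0,"tz":0.7,"rx":0,"ry":0,"rz":0,"grip":1},{"tx":0,"ty":0,"tz":0.4,"rx":0,"ry":0,"rz":0,"grip":1}]' 45
python3 plan.py 612 130.3 184 94.6
```

```text
time_s: 16.98
ee_pos: [0.6147, 0.1274, 0.1976]
eef_rot: [-3.141, 0.0, 1.65]
force: [-0.4, 0.2, -4.5]
grip_width: 0.0594
t 17.0 pos [614.7 127.4 197.6] rpy [-180.     0.    94.5] F [-0.4  0.2 -4.5] w 59.4 q [ 0.15  0.57  1.39 -0.    1.18  0.07]
T shares [ 0.08 -0.06  0.34]  R shares [-0.    0.   -0.01]
```

```bash
python3 -m pendant '[{"tx":0.08,"ty":-0.06,"tz":0.2,"rx":0,"ry":0,"rz":0,"grip":1},{"tx":0,"ty":0,"tz":0.02,"rx":0,"ry":0,"rz":0,"grip":1}]' 45
python3 plan.py 612 130.3 184 94.6
```

```text
time_s: 17.15
ee_pos: [0.6105, 0.1301, 0.1841]
eef_rot: [-3.134, 0.0, 1.65]
force: [-2.9, 2.8, 1.4]
grip_width: 0.0595
t 17.1 pos [610.5 130.1 184.1] rpy [-179.6    0.    94.6] F [-2.9  2.8  1.4] w 59.5 q [0.15 0.58 1.41 0.   1.16 0.07]
T shares [0.   0.04 0.  ]  R shares [-0.1   0.01 -0.01]
```

```bash
python3 -m pendant '[{"tx":0,"ty":0.04,"tz":-0.06,"rx":-0.05,"ry":0,"rz":0,"grip":1},{"tx":0,"ty":0.02,"tz":0.02,"rx":0,"ry":0,"rz":0,"grip":1}]' 45
python3 plan.py 612 130.3 184 94.6
```

```text
time_s: 17.32
ee_pos: [0.6128, 0.131, 0.1865]
eef_rot: [-3.138, 0.0, 1.652]
force: [0.6, -0.3, -2.8]
grip_width: 0.0593
t 17.3 pos [612.8 131.  186.5] rpy [-179.8    0.    94.6] F [ 0.6 -0.3 -2.8] w 59.3 q [ 0.15  0.58  1.4  -0.    1.16  0.07]
T shares [-0.01 -0.02  0.06]  R shares [-0.06  0.    0.01]
```

```bash
python3 -m pendant '[{"tx":-0.02,"ty":-0.01,"tz":0.07,"rx":-0.03,"ry":0,"rz":0,"grip":1},{"tx":0,"ty":0,"tz":0.03,"rx":0,"ry":0,"rz":0,"grip":1}]' 45
python3 plan.py 612 130.3 184 94.6
```

```text
time_s: 17.48
ee_pos: [0.6132, 0.1306, 0.1844]
eef_rot: [3.14, 0.0, 1.653]
force: [0.1, -0.1, -3.7]
grip_width: 0.0592
t 17.5 pos [613.2 130.6 184.4] rpy [179.9   0.   94.7] F [ 0.1 -0.1 -3.7] w 59.2 q [ 0.15  0.58  1.41 -0.    1.15  0.07]
T shares [-0.   -0.03  0.01]  R shares [0.02 0.   0.02]
```

```bash
python3 -m pendant '[{"tx":0,"ty":-0.03,"tz":0.05,"rx":0.03,"ry":0,"rz":0,"grip":1},{"tx":0,"ty":0,"tz":0.03,"rx":0,"ry":0,"rz":0,"grip":1}]' 45
python3 plan.py 612 130.3 184 94.6
```

```text
time_s: 17.65
ee_pos: [0.6129, 0.1307, 0.184]
eef_rot: [3.137, -0.0, 1.653]
force: [-5.4, -0.1, 4.3]
grip_width: 0.0596
t 17.6 pos [612.9 130.7 184. ] rpy [179.8  -0.   94.7] F [-5.4 -0.1  4.3] w 59.6 q [ 0.15  0.58  1.41 -0.    1.15  0.07]
T shares [-0.01 -0.02 -0.  ]  R shares [ 0.06 -0.    0.03]
```

```bash
python3 -m pendant '[{"tx":0,"ty":0,"tz":0,"rx":0,"ry":0,"rz":0,"grip":-0.6},{"tx":0,"ty":0,"tz":0,"rx":0,"ry":0,"rz":0,"grip":-0.6},{"tx":0,"ty":0,"tz":0,"rx":0,"ry":0,"rz":0,"grip":-0.6},{"tx":0,"ty":0,"tz":-0.3,"rx":0,"ry":0,"rz":0,"grip":-0.6},{"tx":0,"ty":0,"tz":-0.8,"rx":0,"ry":0,"rz":0,"grip":-1},{"tx":0,"ty":0,"tz":-0.8,"rx":0,"ry":0,"rz":0,"grip":-1},{"tx":0,"ty":0,"tz":0,"rx":0,"ry":0,"rz":0,"grip":-1}]' 45
python3 - <<'E'
from h import *
c=ctrl.camera("wrist"); cv2.imwrite("pics/w18.png",c["pixels"]); crop(c,"pics/w19.png",225,125,405,305,4)
holes(c,[(280,174),(349,174),(347,244),(282,244)],.094,w=8)
E
python3 plan.py 555 426 250 65
```

```text
time_s: 18.23
ee_pos: [0.6126, 0.1307, 0.2666]
eef_rot: [3.135, -0.0, 1.653]
force: [0.4, -0.2, 0.9]
grip_width: 0.0914
px [[280.2, 175.4], [349.4, 176.0], [346.6, 245.5], [282.4, 245.2]]
centre [613.1 130.   94. ]
side 64.1 mm, dir 4.1 deg
side 69.6 mm, dir -85.8 deg
side 63.8 mm, dir -175.8 deg
side 69.7 mm, dir 94.5 deg
t 18.3 pos [612.2 130.6 264. ] rpy [179.7  -0.   94.7] F [ 0.4 -0.3  0.5] w 93.0 q [ 0.15  0.5   1.34 -0.    1.3   0.07]
T shares [ 7.48 -0.82  0.35]  R shares [ 0.06 -0.02  7.43]
```

View pics/w19.png

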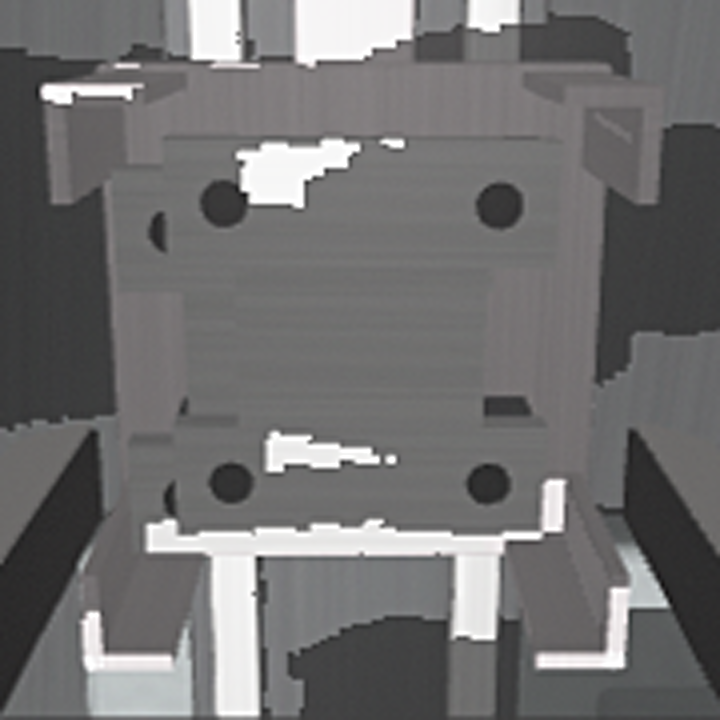

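Plate 1 (bottom) now lies about 12 mm toward −x under plate 2, so it was knocked or dragged. I can fix that in place: squeeze both waists together along x, then push the −y ends flush against the stop.

```bash
python3 plan.py 612 129 178 94.6
python3 -m pendant '[{"tx":-0.04,"ty":0,"tz":0.8,"rx":0.05,"ry":0,"rz":0,"grip":-1},{"tx":0,"ty":0,"tz":0.8,"rx":0,"ry":0,"rz":0,"grip":-1},{"tx":0,"ty":0,"tz":0.5,"rx":0,"ry":0,"rz":0,"grip":-1}]' 30
python3 plan.py 612 129 178 94.6
```

```text
t 18.3 pos [612.2 130.6 264. ] rpy [179.7  -0.   94.7] F [ 0.4 -0.3  0.5] w 93.0 q [ 0.15  0.5   1.34 -0.    1.3   0.07]
T shares [-0.04 -0.02  2.15]  R shares [ 0.06 -0.    0.03]
time_s: 18.53
ee_pos: [0.6143, 0.1293, 0.184]
eef_rot: [3.129, -0.001, 1.653]
force: [-0.8, 0.7, -0.8]
grip_width: 0.0941
t 18.5 pos [614.3 129.3 184. ] rpy [ 1.793e+02 -1.000e-01  9.470e+01] F [-0.8  0.7 -0.8] w 94.1 q [0.15 0.58 1.41 0.   1.14 0.07]
T shares [-0.   -0.06  0.15]  R shares [ 0.18 -0.01  0.03]
```

```bash
python3 -m pendant '[{"tx":0,"ty":-0.06,"tz":0.1,"rx":0.1,"ry":0,"rz":0,"grip":-1},{"tx":0,"ty":0,"tz":0.05,"rx":0.05,"ry":0,"rz":0,"grip":-1}]' 30
python3 plan.py 612 129 178 94.6
```

```text
time_s: 18.7
ee_pos: [0.6103, 0.1288, 0.1734]
eef_rot: [-3.136, -0.001, 1.653]
force: [0.6, 0.8, 1.0]
grip_width: 0.0941
t 18.7 pos [610.3 128.8 173.4] rpy [-179.7   -0.    94.7] F [0.6 0.8 1. ] w 94.1 q [0.15 0.59 1.42 0.   1.14 0.07]
T shares [ 0.    0.04 -0.12]  R shares [-0.08 -0.01  0.03]
```

```bash
python3 -m pendant '[{"tx":0,"ty":0.04,"tz":-0.1,"rx":-0.03,"ry":0,"rz":0,"grip":-1},{"tx":0,"ty":0,"tz":0.02,"rx":0,"ry":0,"rz":0,"grip":-1}]' 20
python3 plan.py 612 129 178 94.6
```

```text
time_s: 18.87
ee_pos: [0.6121, 0.129, 0.1776]
eef_rot: [-3.138, -0.001, 1.653]
force: [0.3, -0.2, 0.7]
grip_width: 0.0939
t 18.9 pos [612.1 129.  177.6] rpy [-179.8   -0.    94.7] F [ 0.3 -0.2  0.7] w 93.9 q [0.15 0.59 1.41 0.   1.15 0.07]
T shares [-0.   -0.   -0.01]  R shares [-0.06 -0.01  0.03]
```

```bash
python3 -m pendant '[{"tx":0,"ty":0,"tz":0.02,"rx":0,"ry":0,"rz":0,"grip":0},{"tx":0,"ty":0,"tz":0.02,"rx":0,"ry":0,"rz":0,"grip":0.2},{"tx":0,"ty":0,"tz":0.02,"rx":0,"ry":0,"rz":0,"grip":1},{"tx":0,"ty":0,"tz":0.02,"rx":0,"ry":0,"rz":0,"grip":1},{"tx":0,"ty":0,"tz":0.02,"rx":0,"ry":0,"rz":0,"grip":1}]' 20
python3 plan.py 612 129 178 94.6
```

```text
time_s: 19.28
ee_pos: [0.6112, 0.1293, 0.1781]
eef_rot: [-3.136, -0.001, 1.653]
force: [-10.2, -1.5, 7.0]
grip_width: 0.064
t 19.3 pos [611.2 129.3 178.1] rpy [-1.797e+02 -1.000e-01  9.470e+01] F [-10.2  -1.5   7. ] w 64.0 q [0.15 0.59 1.41 0.   1.15 0.07]
T shares [-0.01  0.02  0.  ]  R shares [-0.08 -0.01  0.03]
```

```bash
python3 -m pendant '[{"tx":0,"ty":0,"tz":0,"rx":0,"ry":0,"rz":0,"grip":1},{"tx":0,"ty":0.02,"tz":0,"rx":0,"ry":0,"rz":0,"grip":1},{"tx":0,"ty":0,"tz":0,"rx":0,"ry":0,"rz":0,"grip":1}]' 40
python3 plan.py 612 129 178 94.6
```

```text
time_s: 19.53
ee_pos: [0.6111, 0.1294, 0.1783]
eef_rot: [-3.133, -0.001, 1.654]
force: [1.6, 0.4, -4.3]
grip_width: 0.0593
t 19.5 pos [611.1 129.4 178.3] rpy [-179.5   -0.    94.7] F [ 1.6  0.4 -4.3] w 59.3 q [0.15 0.59 1.41 0.   1.15 0.07]
T shares [-0.01  0.02  0.01]  R shares [-0.12 -0.01  0.04]
```

```bash
python3 -m pendant '[{"tx":0,"ty":0,"tz":0.02,"rx":0,"ry":0,"rz":0,"grip":-0.6},{"tx":0,"ty":0,"tz":0,"rx":0,"ry":0,"rz":0,"grip":-0.6},{"tx":0,"ty":0,"tz":0,"rx":0,"ry":0,"rz":0,"grip":-0.6},{"tx":0,"ty":0,"tz":-0.3,"rx":0,"ry":0,"rz":0,"grip":-0.6},{"tx":0,"ty":0,"tz":-0.8,"rx":0,"ry":0,"rz":0,"grip":-1},{"tx":0,"ty":0,"tz":-0.8,"rx":-0.05,"ry":0,"rz":0,"grip":-1},{"tx":0,"ty":0,"tz":0,"rx":0,"ry":0,"rz":0,"grip":-1}]' 45
python3 - <<'E'
from h import *
c=ctrl.camera("wrist"); cv2.imwrite("pics/w20.png",c["pixels"]); crop(c,"pics/w21.png",225,125,405,305,4)
holes(c,[(280,174),(349,174),(347,244),(282,244)],.094,w=8)
E
python3 plan.py 555 426 250 65
```

```text
time_s: 20.12
ee_pos: [0.6125, 0.1293, 0.2593]
eef_rot: [-3.14, -0.001, 1.653]
force: [0.4, 0.2, 0.7]
grip_width: 0.0916
px [[277.5, 176.1], [348.5, 176.0], [346.4, 247.6], [280.3, 247.7]]
centre [610.  129.4  94. ]
side 63.9 mm, dir 4.7 deg
side 69.7 mm, dir -85.2 deg
side 63.9 mm, dir -175.2 deg
side 69.8 mm, dir 94.8 deg
t 20.2 pos [612.1 129.2 256.7] rpy [-179.8   -0.    94.7] F [-0.2 -1.  -0.2] w 93.0 q [0.15 0.51 1.34 0.   1.3  0.07]
T shares [ 7.51 -0.81  0.18]  R shares [-0.06  0.    7.43]
```

View pics/w21.png

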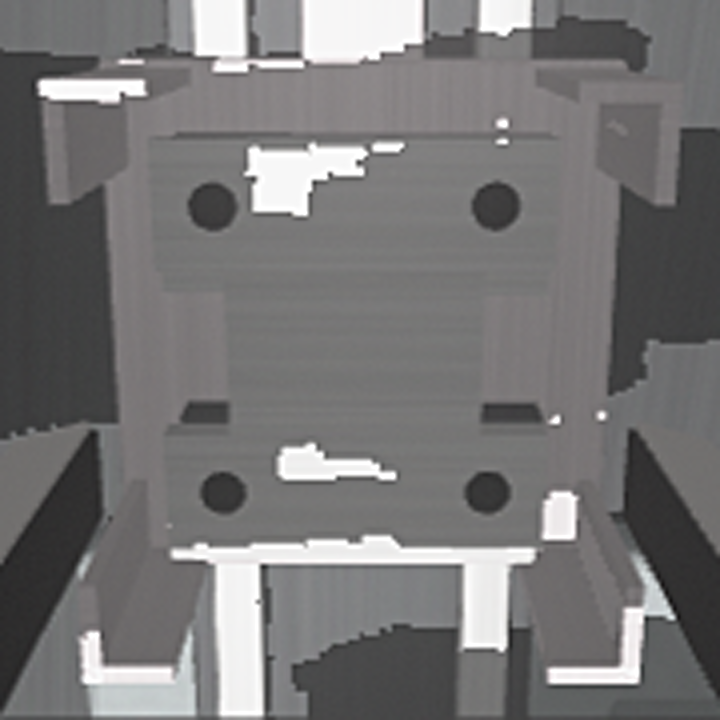

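```bash
python3 - <<'E'
from h import *
s=ctrl.camera("scene"); u,v=proj(s,[.612,.13,.09]).astype(int); print(u,v)
crop(s,"pics/s2.png",u-60,v-60,u+60,v+50,5)
c=ctrl.camera("wrist"); crop(c,"pics/w22.png",255,150,375,270,5)
E
```

```text
377 243
```

View pics/s2.png

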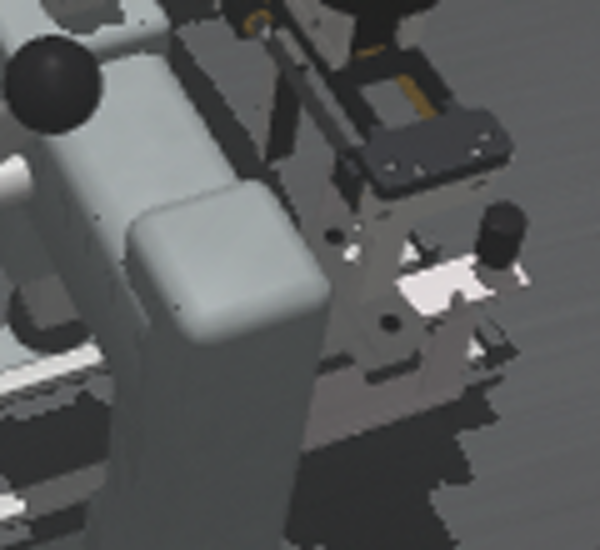

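View pics/w22.png

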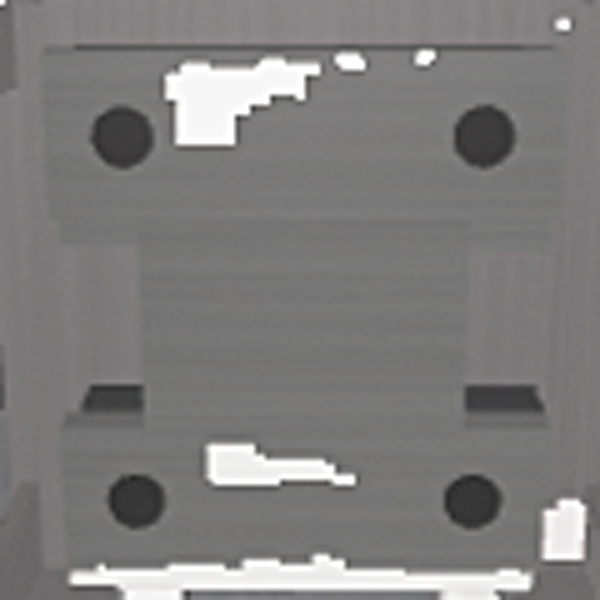

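```bash
python3 - <<'E'
from h import *
c=ctrl.camera("top")
f=lambda x,y:(180+(x+.5)/2.7-.5,40+(y+.5)/2.7-.5)
for z in (.15,.2,.25,.3,.35): print(z,[onz(c,*f(*p),z).round(3)[:2].tolist() for p in [(413,152),(427,170),(430,195),(433,215)]])
crop(c,"pics/t5.png",270,70,400,170,6)
E
```

```text
0.15 [[0.728, 0.019], [0.706, 0.002], [0.675, -0.002], [0.651, -0.006]]
0.2 [[0.708, 0.02], [0.687, 0.004], [0.657, -0.0], [0.633, -0.004]]
0.25 [[0.687, 0.022], [0.667, 0.006], [0.638, 0.002], [0.616, -0.002]]
0.3 [[0.666, 0.023], [0.647, 0.008], [0.62, 0.004], [0.598, 0.0]]
0.35 [[0.646, 0.024], [0.627, 0.009], [0.601, 0.006], [0.581, 0.002]]
```

View pics/t5.png

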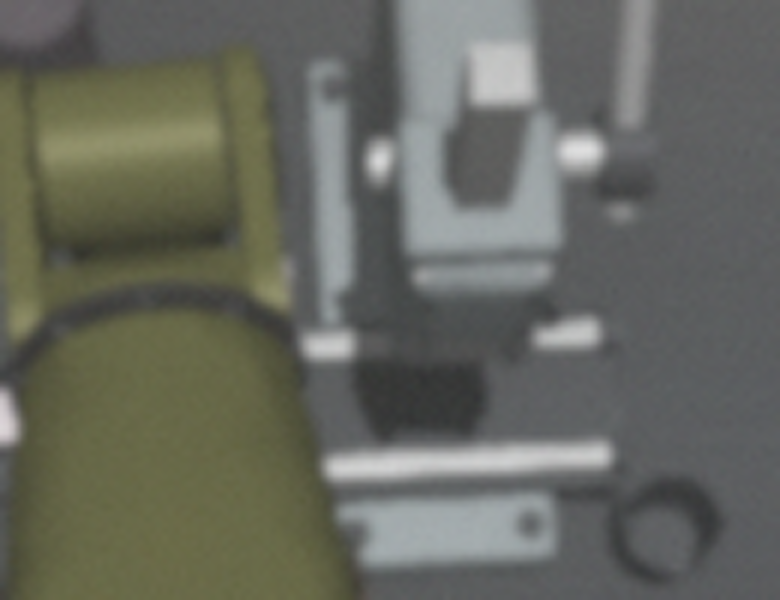

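```bash
python3 -m pendant '[{"tx":0,"ty":0,"tz":0.8,"rx":0,"ry":0,"rz":0,"grip":-1},{"tx":0,"ty":0,"tz":0.8,"rx":0,"ry":0,"rz":0,"grip":-1},{"tx":0,"ty":0.02,"tz":0.2,"rx":0,"ry":0,"rz":0,"grip":-0.6},{"tx":0,"ty":0,"tz":0,"rx":0,"ry":0,"rz":0,"grip":-0.6}]' 30
python3 plan.py 612.5 130 178 94.6
```

```text
time_s: 20.65
ee_pos: [0.6103, 0.129, 0.1754]
eef_rot: [-3.128, -0.0, 1.653]
force: [-0.6, -0.3, 0.1]
grip_width: 0.0842
t 20.6 pos [610.3 129.  175.4] rpy [-179.2   -0.    94.7] F [-0.6 -0.3  0.1] w 84.2 q [0.15 0.59 1.41 0.   1.15 0.07]
T shares [ 0.02  0.06 -0.07]  R shares [-0.2  -0.    0.03]
```

```bash
python3 -m pendant '[{"tx":0,"ty":0.06,"tz":-0.05,"rx":-0.1,"ry":0,"rz":0,"grip":-0.6},{"tx":0.1,"ty":0.03,"tz":0.02,"rx":-0.08,"ry":0,"rz":0,"grip":-0.6},{"tx":0.08,"ty":0,"tz":0.02,"rx":0,"ry":0,"rz":0,"grip":-0.6}]' 30
python3 plan.py 611.7 142.1 178 94.6
python3 -m pendant '[{"tx":0.08,"ty":0,"tz":0.02,"rx":0,"ry":0,"rz":0,"grip":-0.6}]' 30
python3 plan.py 611.7 142.1 178 94.6
```

```text
time_s: 20.9
ee_pos: [0.614, 0.1361, 0.1772]
eef_rot: [-3.14, 0.001, 1.652]
force: [-0.8, -4.8, -2.8]
grip_width: 0.0752
t 20.9 pos [614.  136.1 177.2] rpy [-179.9    0.    94.7] F [-0.8 -4.8 -2.8] w 75.2 q [ 0.16  0.59  1.4  -0.    1.15  0.08]
T shares [ 0.15 -0.05 -0.02]  R shares [-0.02  0.01  0.02]
time_s: 20.98
ee_pos: [0.614, 0.1393, 0.1772]
eef_rot: [-3.141, 0.001, 1.652]
force: [-0.4, -5.2, -0.1]
grip_width: 0.0754
t 21.0 pos [614.  139.3 177.2] rpy [-1.80e+02  1.00e-01  9.47e+01] F [-0.4 -5.2 -0.1] w 75.4 q [ 0.17  0.6   1.4  -0.    1.15  0.08]
T shares [ 0.07 -0.05 -0.02]  R shares [-0.    0.02  0.02]
```

```bash
python3 -m pendant '[{"tx":0.08,"ty":0,"tz":0.01,"rx":0,"ry":0,"rz":0,"grip":-0.6},{"tx":0.02,"ty":0,"tz":0.01,"rx":0,"ry":0,"rz":0,"grip":-0.6}]' 30
python3 plan.py 611.7 142.1 178 94.6
```

```text
time_s: 21.15
ee_pos: [0.6139, 0.1438, 0.1774]
eef_rot: [3.141, 0.002, 1.653]
force: [0.2, -5.0, -1.2]
grip_width: 0.0751
t 21.1 pos [613.9 143.8 177.4] rpy [1.799e+02 1.000e-01 9.470e+01] F [ 0.2 -5.  -1.2] w 75.1 q [ 0.17  0.6   1.4  -0.    1.15  0.09]
T shares [-0.04 -0.06 -0.02]  R shares [0.01 0.03 0.02]
```

```bash
python3 -m pendant '[{"tx":-0.3,"ty":-0.04,"tz":0.01,"rx":0,"ry":0,"rz":0,"grip":-0.6},{"tx":-0.03,"ty":0,"tz":0.02,"rx":0,"ry":0,"rz":0,"grip":-0.6},{"tx":0,"ty":0,"tz":0.02,"rx":0,"ry":0,"rz":0,"grip":-0.6}]' 30
python3 plan.py 612.8 130.5 178 94.6
```

```text
time_s: 21.4
ee_pos: [0.6136, 0.1305, 0.1767]
eef_rot: [3.138, 0.001, 1.654]
force: [-0.2, 0.3, -0.4]
grip_width: 0.0753
t 21.4 pos [613.6 130.5 176.7] rpy [179.8   0.   94.8] F [-0.2  0.3 -0.4] w 75.3 q [ 0.15  0.59  1.41 -0.    1.14  0.07]
T shares [ 0.   -0.02 -0.03]  R shares [0.05 0.01 0.04]
```

```bash
python3 -m pendant '[{"tx":0,"ty":0,"tz":0,"rx":0,"ry":0,"rz":0,"grip":1},{"tx":0,"ty":0,"tz":0,"rx":0,"ry":0,"rz":0,"grip":1},{"tx":0,"ty":0,"tz":0,"rx":0,"ry":0,"rz":0,"grip":1},{"tx":0,"ty":0,"tz":0,"rx":0,"ry":0,"rz":0,"grip":1}]' 35
python3 plan.py 612.8 130.5 178 94.6
python3 -m pendant '[{"tx":0,"ty":0,"tz":0,"rx":0,"ry":0,"rz":0,"grip":-0.6},{"tx":0,"ty":0,"tz":0,"rx":0,"ry":0,"rz":0,"grip":-0.6},{"tx":0,"ty":0,"tz":0,"rx":0,"ry":0,"rz":0,"grip":-0.6},{"tx":0,"ty":0,"tz":-0.3,"rx":0,"ry":0,"rz":0,"grip":-0.6},{"tx":0,"ty":0,"tz":-0.8,"rx":0,"ry":0,"rz":0,"grip":-1},{"tx":0,"ty":0,"tz":-0.8,"rx":0,"ry":0,"rz":0,"grip":-1},{"tx":0,"ty":0,"tz":0,"rx":0,"ry":0,"rz":0,"grip":-1}]' 45
python3 - <<'E'
from h import *
c=ctrl.camera("wrist"); crop(c,"pics/w23.png",255,150,375,270,5)
holes(c,[(280,174),(349,174),(347,244),(282,244)],.094,w=8)
E
python3 plan.py 555 426 250 65
```

```text
time_s: 21.73
ee_pos: [0.6133, 0.1304, 0.177]
eef_rot: [3.139, -0.0, 1.653]
force: [3.2, -0.6, -1.2]
grip_width: 0.0598
t 21.7 pos [613.3 130.4 177. ] rpy [179.9  -0.   94.7] F [ 3.2 -0.6 -1.2] w 59.8 q [0.15 0.59 1.41 0.   1.14 0.07]
T shares [ 0.   -0.01 -0.03]  R shares [ 0.04 -0.    0.03]
time_s: 22.32
ee_pos: [0.6128, 0.1306, 0.2568]
eef_rot: [3.141, -0.0, 1.653]
force: [0.1, 0.3, 1.1]
grip_width: 0.0919
px [[279.0, 166.8], [351.4, 166.0], [349.7, 239.6], [282.4, 240.3]]
centre [612.2 139.8  94. ]
side 63.9 mm, dir 5.2 deg
side 69.8 mm, dir -84.7 deg
side 63.9 mm, dir -174.6 deg
side 69.9 mm, dir 95.3 deg
t 22.4 pos [612.4 130.5 254.2] rpy [-179.9   -0.    94.7] F [-0.2 -0.4 -0.1] w 92.8 q [0.15 0.51 1.34 0.   1.29 0.07]
T shares [ 7.48 -0.82  0.11]  R shares [-0.03  0.    7.43]
```

View pics/w23.png

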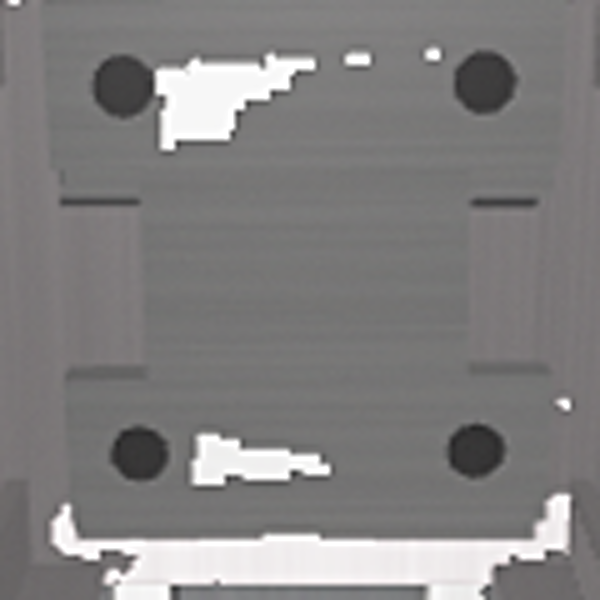

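```bash
python3 -m pendant '[{"tx":0.08,"ty":0,"tz":0.8,"rx":0,"ry":0,"rz":0,"grip":-1},{"tx":0.1,"ty":0,"tz":0.7,"rx":0,"ry":0,"rz":0,"grip":-1},{"tx":0,"ty":0,"tz":0.15,"rx":0,"ry":0,"rz":0,"grip":-0.6},{"tx":0,"ty":0,"tz":0,"rx":0,"ry":0,"rz":0,"grip":-0.6}]' 40
python3 plan.py 611.8 139.5 186 94.7
```

```text
time_s: 22.7
ee_pos: [0.6119, 0.1379, 0.1885]
eef_rot: [3.139, -0.0, 1.653]
force: [-0.1, -0.2, 0.2]
grip_width: 0.0842
t 22.7 pos [611.9 137.9 188.5] rpy [179.9  -0.   94.7] F [-0.1 -0.2  0.2] w 84.2 q [0.16 0.58 1.4  0.   1.16 0.08]
T shares [ 0.04 -0.    0.06]  R shares [ 0.03 -0.01  0.  ]
```

```bash
python3 -m pendant '[{"tx":0.04,"ty":0,"tz":0.08,"rx":0,"ry":0,"rz":0,"grip":-0.4},{"tx":0,"ty":0,"tz":0.02,"rx":0,"ry":0,"rz":0,"grip":1},{"tx":0,"ty":0,"tz":0.02,"rx":0,"ry":0,"rz":0,"grip":1},{"tx":0,"ty":0,"tz":0.02,"rx":0,"ry":0,"rz":0,"grip":1},{"tx":0,"ty":0,"tz":0,"rx":0,"ry":0,"rz":0,"grip":1}]' 40
python3 plan.py 611.8 139.5 186 94.7
```

```text
time_s: 23.12
ee_pos: [0.6124, 0.1393, 0.1855]
eef_rot: [3.138, -0.001, 1.653]
force: [-0.5, -0.1, -4.8]
grip_width: 0.0592
t 23.1 pos [612.4 139.3 185.5] rpy [179.8  -0.   94.7] F [-0.5 -0.1 -4.8] w 59.2 q [0.17 0.58 1.4  0.   1.15 0.08]
T shares [ 0.01 -0.01 -0.01]  R shares [ 0.05 -0.01  0.  ]
```

```bash
python3 -m pendant '[{"tx":0,"ty":0,"tz":-0.8,"rx":0,"ry":0,"rz":0,"grip":1},{"tx":0,"ty":0,"tz":-0.8,"rx":0,"ry":0,"rz":0,"grip":1},{"tx":0,"ty":-0.8,"tz":-0.3,"rx":0,"ry":0,"rz":0,"grip":1},{"tx":0,"ty":-0.9,"tz":0,"rx":0,"ry":0,"rz":0,"grip":1},{"tx":0,"ty":-0.9,"tz":0,"rx":0,"ry":0,"rz":0,"grip":1},{"tx":0,"ty":-0.9,"tz":0,"rx":0,"ry":0,"rz":0,"grip":1},{"tx":0,"ty":0,"tz":0,"rx":0,"ry":0,"rz":0,"grip":1}]' 40
python3 - <<'E'
from h import *
c=ctrl.camera("wrist"); cv2.imwrite("pics/w24.png",c["pixels"]); crop(c,"pics/w25.png",390,110,560,290,4)
E
python3 plan.py 611.8 139.5 186 94.7
```

```text
time_s: 23.7
ee_pos: [0.4662, 0.1262, 0.262]
eef_rot: [-3.14, -0.0, 1.652]
force: [1.0, -0.3, -3.1]
grip_width: 0.0592
t 23.8 pos [468.7 126.5 262.9] rpy [179.9  -0.   94.6] F [ 1.7  0.4 -4.4] w 59.5 q [0.19 0.19 1.75 0.   1.2  0.11]
T shares [0.04 3.59 1.93]  R shares [ 0.03 -0.01 -0.02]
```

View pics/w24.png

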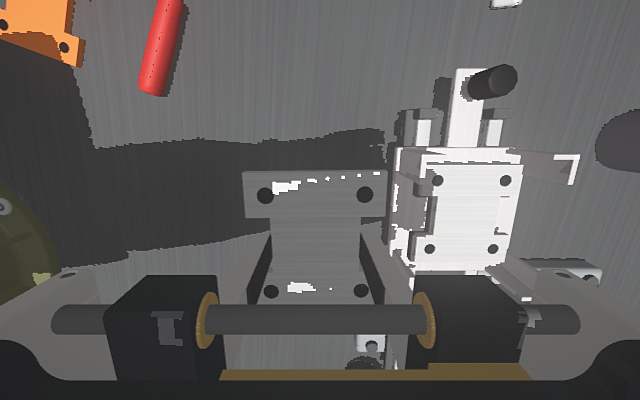

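View pics/w25.png

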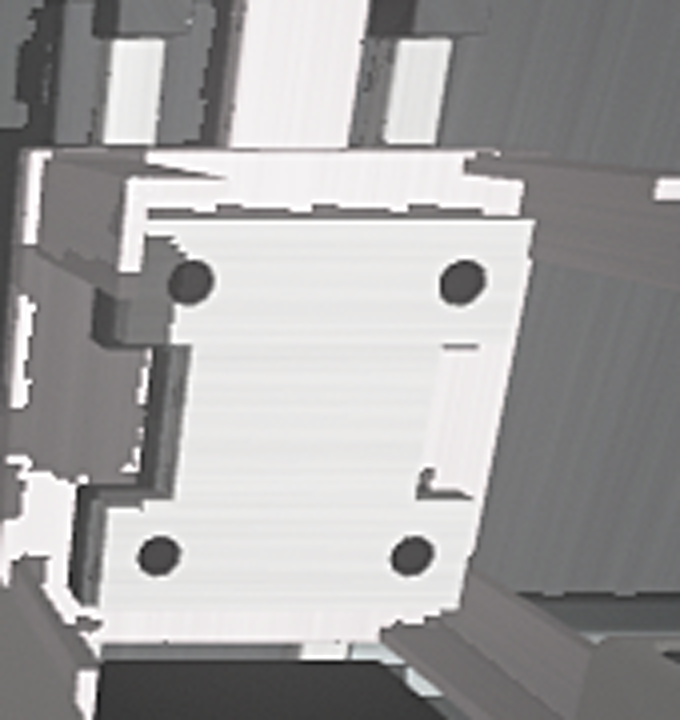

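```bash
python3 - <<'E'
from h import *
c=ctrl.camera("wrist")
f=lambda x,y:(390+(x+.5)/4-.5,110+(y+.5)/4-.5)
holes(c,[f(190,282),f(463,282),f(412,555),f(158,555)],.086,w=8)
crop(c,"pics/w26.png",395,155,455,275,6)
crop(c,"pics/w27.png",480,155,540,275,6)
E
```

```text
px [[432.8, 180.0], [500.8, 179.9], [488.5, 247.9], [425.5, 248.0]]
centre [612.4 132.4  86. ]
side 64.5 mm, dir 4.6 deg
side 69.8 mm, dir -85.5 deg
side 63.9 mm, dir -175.4 deg
side 69.8 mm, dir 95.0 deg
```

View pics/w26.png

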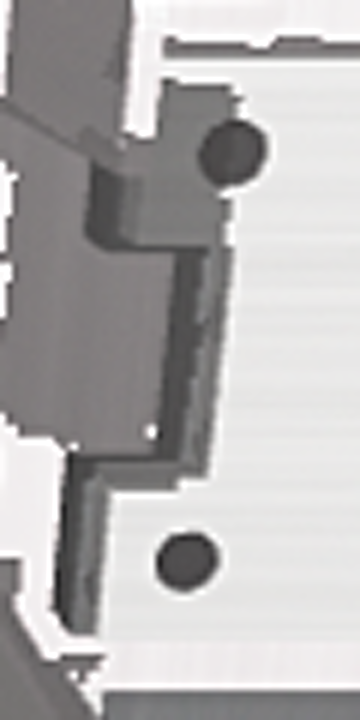

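View pics/w27.png

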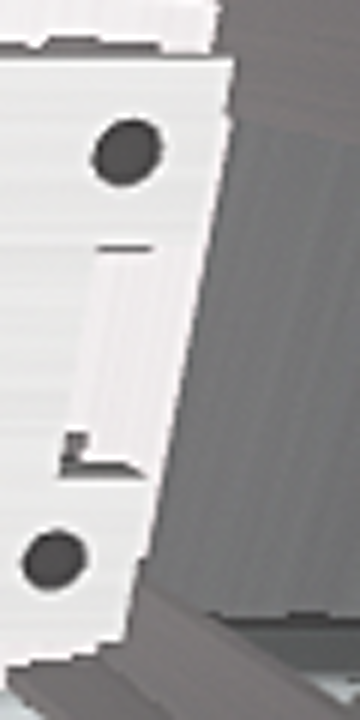

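```bash
python3 plan.py 612.5 129.6 186 94.6; python3 -m pendant '[{"tx":-0.05,"ty":0.9,"tz":0,"rx":0,"ry":0,"rz":0,"grip":1},{"tx":-0.05,"ty":0.9,"tz":0,"rx":0,"ry":0,"rz":0,"grip":1},{"tx":-0.05,"ty":0.9,"tz":0,"rx":0,"ry":0,"rz":0,"grip":1},{"tx":-0.05,"ty":0.8,"tz":0,"rx":0,"ry":0,"rz":0,"grip":1},{"tx":0,"ty":0,"tz":0.5,"rx":0,"ry":0,"rz":0,"grip":1},{"tx":0,"ty":0,"tz":0.7,"rx":0,"ry":0,"rz":0,"grip":1},{"tx":0,"ty":0,"tz":0.2,"rx":0,"ry":0,"rz":0,"grip":1}]' 40
python3 plan.py 612.5 129.6 186 94.6
```

```text
t 23.8 pos [470.6 126.6 263.3] rpy [179.8  -0.   94.6] F [ 1.4 -0.1 -4.3] w 59.3 q [0.19 0.2  1.74 0.   1.2  0.11]
T shares [-0.21  3.54  1.94]  R shares [ 0.05 -0.01  0.  ]
time_s: 24.38
ee_pos: [0.6237, 0.1295, 0.2078]
eef_rot: [3.13, -0.001, 1.651]
force: [-24.5, -3.3, 7.9]
grip_width: 0.059
t 24.4 pos [623.7 129.5 207.8] rpy [179.3  -0.   94.6] F [-24.5  -3.3   7.9] w 59.0 q [ 0.15  0.57  1.36 -0.    1.2   0.07]
T shares [ 0.02 -0.29  0.54]  R shares [ 0.17 -0.01 -0.01]
```

```bash
python3 -m pendant '[{"tx":0,"ty":-0.28,"tz":-0.3,"rx":0.1,"ry":0,"rz":0,"grip":1},{"tx":0,"ty":-0.05,"tz":0,"rx":0,"ry":0,"rz":0,"grip":1},{"tx":0,"ty":0,"tz":0,"rx":0,"ry":0,"rz":0,"grip":1}]' 40
python3 plan.py 612.5 129.6 186 94.6
python3 - <<'E'
from h import *
c=ctrl.camera("wrist"); o=ctrl.get_obs(); print(o['ee_pos']); cv2.imwrite("pics/w28.png",c["pixels"])
holes(c,[(265,195),(366,195),(361,292),(270,292)],o['ee_pos'][2]-.0915,w=9)
E
```

```text
time_s: 24.63
ee_pos: [0.6114, 0.128, 0.2154]
eef_rot: [-3.139, -0.0, 1.65]
force: [0.4, -0.1, -4.5]
grip_width: 0.059
t 24.6 pos [611.4 128.  215.4] rpy [-179.9   -0.    94.5] F [ 0.4 -0.1 -4.5] w 59.0 q [0.15 0.54 1.39 0.   1.21 0.07]
T shares [0.04 0.03 0.73]  R shares [-0.03 -0.   -0.02]
[0.61167993 0.12802673 0.21588646]
px [[266.3, 194.6], [362.9, 193.8], [362.5, 297.0], [269.1, 295.5]]
centre [611.1 126.5 124.4]
side 61.8 mm, dir 5.0 deg
side 75.5 mm, dir -83.1 deg
side 66.5 mm, dir -176.5 deg
side 73.8 mm, dir 93.3 deg
```

View pics/w28.png

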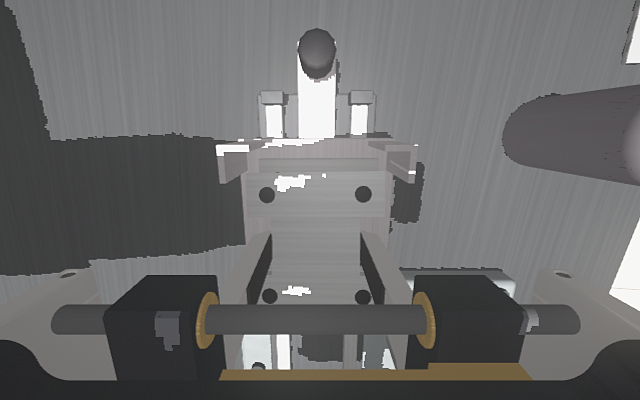

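```bash
python3 -m pendant '[{"tx":0.04,"ty":0.03,"tz":0.3,"rx":0,"ry":0,"rz":0,"grip":1},{"tx":0,"ty":0,"tz":0.1,"rx":0,"ry":0,"rz":0,"grip":1}]' 15
python3 plan.py 612.5 129.6 186 94.6
```

```text
time_s: 24.85
ee_pos: [0.6139, 0.1299, 0.1998]
eef_rot: [3.14, -0.0, 1.65]
force: [-0.4, 1.1, -6.2]
grip_width: 0.0596
t 24.9 pos [613.9 129.9 199.8] rpy [179.9  -0.   94.5] F [-0.4  1.1 -6.2] w 59.6 q [0.15 0.56 1.39 0.   1.18 0.07]
T shares [-0.01 -0.04  0.35]  R shares [ 0.03 -0.   -0.02]
```

```bash
python3 -m pendant '[{"tx":-0.01,"ty":-0.04,"tz":0.2,"rx":0,"ry":0,"rz":0,"grip":1},{"tx":0,"ty":0,"tz":0.08,"rx":0,"ry":0,"rz":0,"grip":1}]' 8
python3 plan.py 612.5 129.6 186 94.6
python3 -m pendant '[{"tx":0,"ty":0,"tz":0.12,"rx":0,"ry":0,"rz":0,"grip":1},{"tx":0,"ty":0,"tz":0.05,"rx":0,"ry":0,"rz":0,"grip":1}]' 6
python3 plan.py 612.5 129.6 186 94.6
```

```text
time_s: 25.02
ee_pos: [0.6126, 0.1294, 0.1867]
eef_rot: [3.14, -0.0, 1.65]
force: [-4.8, -2.1, 4.1]
grip_width: 0.0599
t 25.0 pos [612.6 129.4 186.7] rpy [179.9  -0.   94.5] F [-4.8 -2.1  4.1] w 59.9 q [0.15 0.58 1.41 0.   1.16 0.07]
T shares [ 0.   -0.    0.02]  R shares [ 0.02 -0.   -0.02]
time_s: 25.18
ee_pos: [0.6132, 0.1295, 0.1804]
eef_rot: [3.138, -0.0, 1.65]
force: [-6.0, -2.0, 9.0]
grip_width: 0.0601
t 25.2 pos [613.2 129.5 180.4] rpy [179.8  -0.   94.5] F [-6. -2.  9.] w 60.1 q [0.15 0.58 1.41 0.   1.14 0.07]
T shares [ 0.   -0.02 -0.14]  R shares [ 0.05 -0.01 -0.02]
```

```bash
python3 -m pendant '[{"tx":0,"ty":-0.01,"tz":0.02,"rx":0,"ry":0,"rz":0,"grip":1},{"tx":0,"ty":0,"tz":0.02,"rx":0,"ry":0,"rz":0,"grip":1}]' 30
python3 plan.py 612.5 129.6 186 94.6
python3 -m pendant '[{"tx":0,"ty":0,"tz":0,"rx":0,"ry":0,"rz":0,"grip":-0.6},{"tx":0,"ty":0,"tz":0,"rx":0,"ry":0,"rz":0,"grip":-0.6},{"tx":0,"ty":0,"tz":0,"rx":0,"ry":0,"rz":0,"grip":-0.6},{"tx":0,"ty":0,"tz":-0.3,"rx":0,"ry":0,"rz":0,"grip":-0.6},{"tx":0,"ty":0,"tz":-0.8,"rx":0,"ry":0,"rz":0,"grip":-1},{"tx":0,"ty":0,"tz":-0.8,"rx":0,"ry":0,"rz":0,"grip":-1},{"tx":0,"ty":0,"tz":0,"rx":0,"ry":0,"rz":0,"grip":-1}]' 45
python3 - <<'E'
from h import *
c=ctrl.camera("wrist"); cv2.imwrite("pics/w29.png",c["pixels"]); crop(c,"pics/w30.png",255,150,375,270,5)
holes(c,[(280,174),(349,174),(347,244),(282,244)],.094,w=8)
E
python3 plan.py 555 426 250 65
```

```text
time_s: 25.35
ee_pos: [0.6131, 0.1295, 0.1804]
eef_rot: [3.136, -0.0, 1.65]
force: [-7.3, -1.7, 9.2]
grip_width: 0.0598
t 25.4 pos [613.1 129.5 180.4] rpy [179.7  -0.   94.5] F [-7.3 -1.7  9.2] w 59.8 q [ 0.15  0.58  1.41 -0.    1.14  0.07]
T shares [ 0.   -0.01 -0.14]  R shares [ 0.08 -0.01 -0.02]
time_s: 25.93
ee_pos: [0.6129, 0.1295, 0.261]
eef_rot: [3.135, -0.001, 1.65]
force: [0.6, -0.1, 0.8]
grip_width: 0.0916
px [[279.3, 176.9], [349.9, 176.6], [347.6, 247.6], [282.0, 248.1]]
centre [613.2 128.8  94. ]
side 64.0 mm, dir 4.7 deg
side 69.8 mm, dir -85.4 deg
side 63.9 mm, dir -175.3 deg
side 69.9 mm, dir 94.7 deg
t 26.0 pos [612.5 129.4 258.3] rpy [179.8  -0.   94.5] F [ 0.4  1.3 -0.4] w 93.2 q [0.15 0.5  1.34 0.   1.29 0.07]
T shares [ 7.5  -0.85  0.21]  R shares [ 0.05 -0.02  7.39]
```

View pics/w30.png

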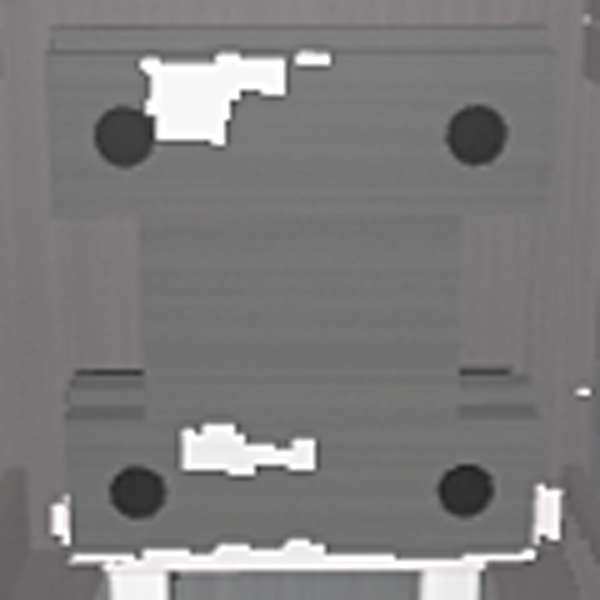

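```bash
python3 - <<'E'
from h import *
c=ctrl.camera("wrist")
f=lambda x,y:(255+(x+.5)/5-.5,150+(y+.5)/5-.5)
for n,p,z in [("A far",(300,25),.086),("B far",(300,50),.094),("A notch wall",(105,372),.086),("A notch wall",(105,380),.086),("B notch wall top",(105,416),.094),("B",(105,405),.094)]: print(n,(onz(c,*f(*p),z)*1e3).round(1))
crop(c,"pics/w31.png",260,215,300,240,16)
E
```

```text
A far [608.1 182.8  86. ]
B far [608.4 179.2  94. ]
A notch wall [575.5 113.6  86. ]
A notch wall [575.6 111.9  86. ]
B notch wall top [576.9 107.6  94. ]
B [576.8 109.9  94. ]
```

View pics/w31.png

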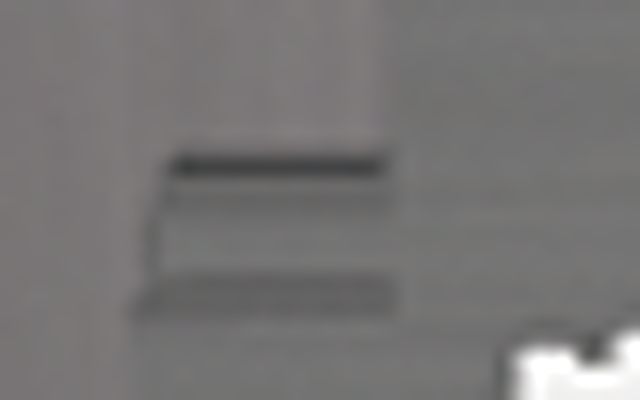

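```bash
python3 -m pendant '[{"tx":0.02,"ty":0,"tz":0.8,"rx":0,"ry":0,"rz":0,"grip":-1},{"tx":0,"ty":0,"tz":0.8,"rx":0,"ry":0,"rz":0,"grip":-1},{"tx":0,"ty":0,"tz":0.2,"rx":0,"ry":0,"rz":0,"grip":-0.6},{"tx":0,"ty":0,"tz":0,"rx":0,"ry":0,"rz":0,"grip":-0.6}]' 40
python3 plan.py 612.5 129.6 177.5 94.6
```

```text
time_s: 26.37
ee_pos: [0.6115, 0.1301, 0.1809]
eef_rot: [3.141, -0.0, 1.65]
force: [0.3, 0.6, -0.1]
grip_width: 0.0839
t 26.4 pos [611.5 130.1 180.9] rpy [180.   -0.   94.5] F [ 0.3  0.6 -0.1] w 83.9 q [0.15 0.58 1.41 0.   1.15 0.07]
T shares [-0.01  0.02  0.09]  R shares [ 0.01 -0.   -0.02]
```

```bash
python3 -m pendant '[{"tx":0,"ty":0.02,"tz":0.11,"rx":0,"ry":0,"rz":0,"grip":-0.6},{"tx":0,"ty":0,"tz":0.03,"rx":0,"ry":0,"rz":0,"grip":1},{"tx":0,"ty":0,"tz":0.02,"rx":0,"ry":0,"rz":0,"grip":1},{"tx":0,"ty":0,"tz":0.02,"rx":0,"ry":0,"rz":0,"grip":1},{"tx":0,"ty":0,"tz":0.0,"rx":0,"ry":0,"rz":0,"grip":1}]' 50
python3 plan.py 612.5 129.6 177.5 94.6
```

```text
time_s: 26.78
ee_pos: [0.613, 0.1302, 0.1756]
eef_rot: [3.14, -0.0, 1.65]
force: [0.8, -0.3, -10.0]
grip_width: 0.0597
t 26.8 pos [613.  130.2 175.6] rpy [179.9  -0.   94.5] F [  0.8  -0.3 -10. ] w 59.7 q [0.15 0.59 1.41 0.   1.14 0.07]
T shares [-0.01 -0.01 -0.05]  R shares [ 0.02 -0.   -0.02]
```

```bash
python3 -m pendant '[{"tx":-0.02,"ty":0,"tz":-0.07,"rx":0,"ry":0,"rz":0,"grip":1},{"tx":-0.01,"ty":0,"tz":0,"rx":0,"ry":0,"rz":0,"grip":1}]' 50
python3 plan.py 612.5 129.0 177.5 94.6
```

```text
time_s: 26.95
ee_pos: [0.6125, 0.1289, 0.1776]
eef_rot: [-3.141, -0.0, 1.65]
force: [1.2, 0.6, -8.7]
grip_width: 0.0597
t 26.9 pos [612.5 128.9 177.6] rpy [-179.9   -0.    94.5] F [ 1.2  0.6 -8.7] w 59.7 q [0.15 0.59 1.41 0.   1.14 0.07]
T shares [0. 0. 0.]  R shares [-0.01 -0.   -0.01]
```

Shifted −1.3 mm while lifted. Lower and release.

```bash
python3 -m pendant '[{"tx":0,"ty":0,"tz":0.06,"rx":0,"ry":0,"rz":0,"grip":1},{"tx":0,"ty":0,"tz":0.03,"rx":0,"ry":0,"rz":0,"grip":1}]' 50
python3 plan.py 612.5 129.0 177.5 94.6
python3 -m pendant '[{"tx":0,"ty":0,"tz":0.01,"rx":0,"ry":0,"rz":0,"grip":-0.6},{"tx":0,"ty":0,"tz":0,"rx":0,"ry":0,"rz":0,"grip":-0.6},{"tx":0,"ty":0,"tz":0,"rx":0,"ry":0,"rz":0,"grip":-0.6},{"tx":0,"ty":0,"tz":-0.3,"rx":0,"ry":0,"rz":0,"grip":-0.6},{"tx":0,"ty":0,"tz":-0.8,"rx":0,"ry":0,"rz":0,"grip":-1},{"tx":0,"ty":0,"tz":-0.8,"rx":0,"ry":0,"rz":0,"grip":-1},{"tx":0,"ty":0,"tz":0,"rx":0,"ry":0,"rz":0,"grip":-1}]' 45
python3 - <<'E'
from h import *
c=ctrl.camera("wrist"); crop(c,"pics/w32.png",255,150,375,270,5)
holes(c,[(280,174),(349,174),(347,244),(282,244)],.094,w=8)
E
python3 plan.py 555 426 250 65
```

```text
time_s: 27.12
ee_pos: [0.6124, 0.1288, 0.1753]
eef_rot: [-3.141, -0.0, 1.65]
force: [-12.0, -1.0, 17.8]
grip_width: 0.0594
t 27.1 pos [612.4 128.8 175.3] rpy [-180.    -0.    94.5] F [-12.   -1.   17.8] w 59.4 q [0.15 0.59 1.41 0.   1.14 0.07]
T shares [ 0.    0.   -0.05]  R shares [-0.01 -0.   -0.02]
time_s: 27.7
ee_pos: [0.613, 0.1288, 0.2582]
eef_rot: [3.138, -0.0, 1.65]
force: [0.3, -0.8, 1.2]
grip_width: 0.0914
px [[278.1, 178.1], [349.3, 178.0], [347.0, 249.5], [280.9, 249.7]]
centre [612.1 127.4  94. ]
side 63.9 mm, dir 4.6 deg
side 69.7 mm, dir -85.4 deg
side 63.8 mm, dir -175.4 deg
side 69.7 mm, dir 94.6 deg
t 27.8 pos [612.6 128.8 255.6] rpy [179.9  -0.   94.5] F [-0.6  0.3  0.8] w 93.1 q [0.15 0.51 1.34 0.   1.29 0.07]
T shares [ 7.52 -0.85  0.14]  R shares [ 0.01 -0.01  7.38]
```

View pics/w32.png

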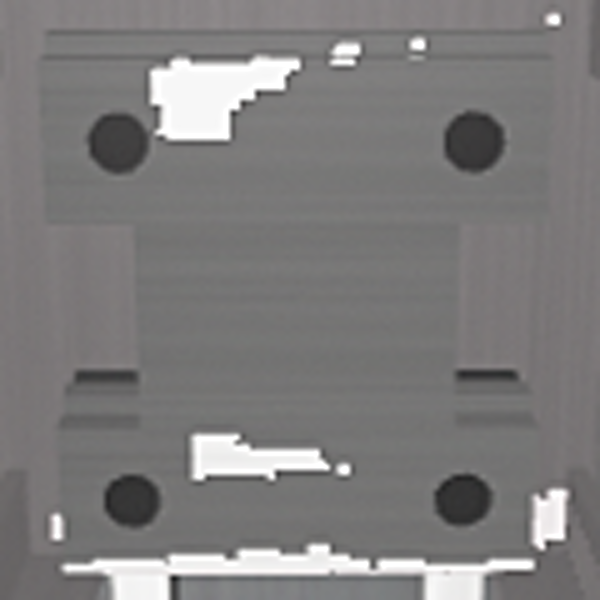

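```bash
python3 -m pendant '[{"tx":0.9,"ty":-0.1,"tz":0,"rx":0,"ry":0,"rz":0,"grip":-1},{"tx":0.95,"ty":-0.1,"tz":0,"rx":0,"ry":0,"rz":0,"grip":-1},{"tx":0.95,"ty":-0.1,"tz":0,"rx":0,"ry":0,"rz":0,"grip":-1},{"tx":0.95,"ty":-0.1,"tz":0,"rx":0,"ry":0,"rz":0,"grip":-1},{"tx":0.95,"ty":-0.1,"tz":0,"rx":0,"ry":0,"rz":0,"grip":-1},{"tx":0.95,"ty":-0.1,"tz":0,"rx":0,"ry":0,"rz":0,"grip":-1},{"tx":0.95,"ty":-0.1,"tz":0,"rx":0,"ry":0,"rz":0,"grip":-1},{"tx":0.3,"ty":0,"tz":0,"rx":0,"ry":0,"rz":0.8,"grip":-1}]' 45
python3 -m pendant '[{"tx":0,"ty":0,"tz":0,"rx":0,"ry":0,"rz":1,"grip":-1},{"tx":0,"ty":0,"tz":0,"rx":0,"ry":0,"rz":1,"grip":-1},{"tx":0,"ty":0,"tz":0,"rx":0,"ry":0,"rz":1,"grip":-1},{"tx":0,"ty":0,"tz":0,"rx":0,"ry":0,"rz":1,"grip":-1},{"tx":0,"ty":0,"tz":0,"rx":0,"ry":0,"rz":1,"grip":-1},{"tx":0,"ty":0,"tz":0,"rx":0,"ry":0,"rz":1,"grip":-1},{"tx":0,"ty":0,"tz":0,"rx":0,"ry":0,"rz":1,"grip":-1},{"tx":0,"ty":0,"tz":0,"rx":0,"ry":0,"rz":1,"grip":-1}]' 45
python3 -m pendant '[{"tx":0,"ty":0,"tz":0,"rx":0,"ry":0,"rz":1,"grip":-1},{"tx":0,"ty":0,"tz":0,"rx":0,"ry":0,"rz":1,"grip":-1},{"tx":0,"ty":0,"tz":0,"rx":0,"ry":0,"rz":1,"grip":-1},{"tx":0,"ty":0,"tz":0,"rx":0,"ry":0,"rz":0,"grip":-1}]' 45
python3 plan.py 555 426 250 46.5
python3 - <<'E'
from h import *
c=ctrl.camera("wrist"); cv2.imwrite("pics/w33.png",c["pixels"])
E
```

```text
time_s: 28.42
ee_pos: [0.5612, 0.4093, 0.2548]
eef_rot: [3.141, 0.001, 1.587]
force: [0.1, -0.7, 0.4]
grip_width: 0.094
time_s: 29.08
ee_pos: [0.5576, 0.4149, 0.2491]
eef_rot: [-3.14, 0.007, 1.009]
force: [-0.7, 0.3, -0.4]
grip_width: 0.0938
time_s: 29.42
ee_pos: [0.5572, 0.4146, 0.2468]
eef_rot: [-3.14, 0.01, 0.785]
force: [-0.5, -1.0, -0.4]
grip_width: 0.0939
t 29.4 pos [557.2 414.6 246.8] rpy [-179.9    0.6   45. ] F [-0.5 -1.  -0.4] w 93.9 q [ 0.59  0.68  1.1  -0.    1.37  1.37]
T shares [ 0.16 -0.24 -0.08]  R shares [-0.02  0.14 -0.38]
```

View pics/w33.png

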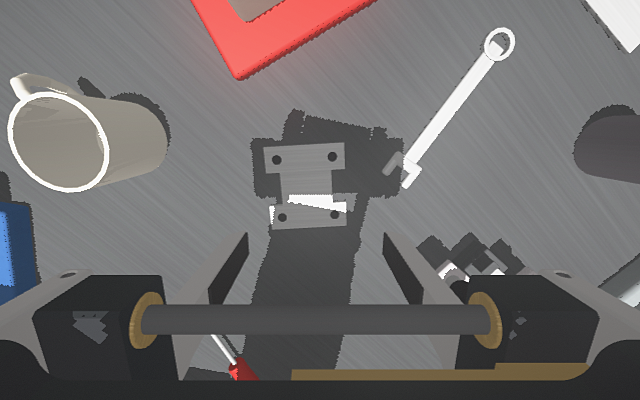

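```bash
python3 - <<'E'
from h import *
c=ctrl.camera("wrist"); 
P=holes(c,[(276,159),(332,156),(334,214),(282,217)],.008)
for n,u,v,z in [("mug",58,140,.095),("mugR",108,150,.095),("wrench",388,170,.006)]: print(n,onz(c,u,v,z).round(3))
E
python3 plan.py 555 426 98 46.5
```

```text
px [[276.5, 159.1], [332.0, 156.1], [334.2, 214.4], [281.6, 216.8]]
centre [554.3 427.    8. ]
side 63.7 mm, dir -41.8 deg
side 70.2 mm, dir -131.8 deg
side 64.0 mm, dir 137.9 deg
side 69.8 mm, dir 48.0 deg
mug [0.454 0.61  0.095]
mugR [0.476 0.576 0.095]
wrench [0.637 0.374 0.006]
t 29.5 pos [557.2 414.7 246.9] rpy [-179.9    0.6   45.3] F [ 1.2 -0.2  0.7] w 93.8 q [ 0.59  0.68  1.1  -0.    1.37  1.37]
T shares [ 0.2  -0.23  3.72]  R shares [-0.02  0.14 -0.3 ]
```

```bash
python3 plan.py 554.3 427 98 48.1; python3 -m pendant '[{"tx":0.22,"ty":-0.25,"tz":0.3,"rx":0,"ry":0.1,"rz":-0.7,"grip":-1},{"tx":0,"ty":0,"tz":0.8,"rx":0,"ry":0,"rz":0,"grip":-0.8},{"tx":0,"ty":0,"tz":0.8,"rx":0,"ry":0,"rz":0,"grip":-0.7},{"tx":0,"ty":0,"tz":0.7,"rx":0,"ry":0,"rz":0,"grip":-0.7},{"tx":0,"ty":0,"tz":0.3,"rx":0,"ry":0,"rz":0,"grip":-0.7}]' 45
python3 plan.py 554.3 427 98 48.1
```

```text
t 29.5 pos [557.2 414.7 246.9] rpy [-179.9    0.6   45.3] F [ 1.2 -0.2  0.7] w 93.8 q [ 0.59  0.68  1.1  -0.    1.37  1.37]
T shares [ 0.21 -0.26  3.72]  R shares [-0.02  0.14 -0.7 ]
time_s: 29.93
ee_pos: [0.5572, 0.4292, 0.1314]
eef_rot: [3.141, -0.006, 0.855]
force: [-0.4, -0.6, 0.2]
grip_width: 0.0803
t 29.9 pos [557.2 429.2 131.4] rpy [180.   -0.3  49. ] F [-0.4 -0.6  0.2] w 80.3 q [0.6  0.8  1.17 0.   1.17 1.32]
T shares [-0.09 -0.02  0.83]  R shares [ 0.01 -0.09  0.23]
```

```bash
python3 -m pendant '[{"tx":-0.09,"ty":-0.02,"tz":0.5,"rx":0,"ry":-0.05,"rz":0.22,"grip":-0.7},{"tx":0,"ty":0,"tz":0.2,"rx":0,"ry":0,"rz":0,"grip":-0.7}]' 45
python3 plan.py 554.3 427 98 48.1
```

```text
time_s: 30.1
ee_pos: [0.5539, 0.4269, 0.101]
eef_rot: [3.141, -0.0, 0.843]
force: [-0.6, -0.7, -0.6]
grip_width: 0.0796
t 30.1 pos [553.9 426.9 101. ] rpy [180.   -0.   48.3] F [-0.6 -0.7 -0.6] w 79.6 q [ 0.6   0.83  1.19 -0.    1.12  1.33]
T shares [0.01 0.01 0.07]  R shares [ 0.   -0.01  0.06]
```

```bash
python3 -m pendant '[{"tx":0.01,"ty":0,"tz":0.08,"rx":0,"ry":0,"rz":0,"grip":-0.7},{"tx":0,"ty":0,"tz":0.03,"rx":0,"ry":0,"rz":0,"grip":1},{"tx":0,"ty":0,"tz":0.02,"rx":0,"ry":0,"rz":0,"grip":1},{"tx":0,"ty":0,"tz":0.02,"rx":0,"ry":0,"rz":0,"grip":1},{"tx":0,"ty":0,"tz":0.02,"rx":0,"ry":0,"rz":0,"grip":1}]' 55
python3 plan.py 554.3 427 98 48.1
```

```text
time_s: 30.52
ee_pos: [0.5561, 0.4285, 0.099]
eef_rot: [3.14, -0.006, 0.849]
force: [-2.9, -1.4, -0.0]
grip_width: 0.059
t 30.5 pos [556.1 428.5  99. ] rpy [179.9  -0.3  48.6] F [-2.9 -1.4 -0. ] w 59.0 q [0.6  0.84 1.18 0.   1.11 1.33]
T shares [-0.06 -0.01  0.02]  R shares [ 0.02 -0.08  0.14]
```

```bash
python3 -m pendant '[{"tx":0,"ty":0,"tz":-0.4,"rx":0,"ry":0,"rz":0,"grip":1},{"tx":0,"ty":0,"tz":-0.9,"rx":0,"ry":0,"rz":0,"grip":1},{"tx":0,"ty":0,"tz":-0.9,"rx":0,"ry":0,"rz":-0.9,"grip":1},{"tx":0,"ty":0,"tz":-0.9,"rx":0,"ry":0,"rz":-0.9,"grip":1},{"tx":0,"ty":0,"tz":-0.9,"rx":0,"ry":0,"rz":-0.9,"grip":1},{"tx":0,"ty":0,"tz":-0.2,"rx":0,"ry":0,"rz":-1,"grip":1},{"tx":0,"ty":0,"tz":0,"rx":0,"ry":0,"rz":-1,"grip":1},{"tx":0,"ty":0,"tz":0,"rx":0,"ry":0,"rz":-1,"grip":1}]' 55
python3 -m pendant '[{"tx":0,"ty":0,"tz":0,"rx":0,"ry":0,"rz":-1,"grip":1},{"tx":0,"ty":0,"tz":0,"rx":0,"ry":0,"rz":-1,"grip":1},{"tx":0,"ty":0,"tz":0,"rx":0,"ry":0,"rz":-1,"grip":1},{"tx":0,"ty":0,"tz":0,"rx":0,"ry":0,"rz":-1,"grip":1},{"tx":0,"ty":0,"tz":0,"rx":0,"ry":0,"rz":-0.7,"grip":1},{"tx":0,"ty":0,"tz":0,"rx":0,"ry":0,"rz":0,"grip":1}]' 55
python3 plan.py 612.5 132.3 265 94.6
```

```text
time_s: 31.18
ee_pos: [0.5543, 0.4269, 0.272]
eef_rot: [-3.14, 0.002, 1.265]
force: [-0.4, 0.6, -6.1]
grip_width: 0.0588
time_s: 31.68
ee_pos: [0.5538, 0.4264, 0.2713]
eef_rot: [-3.136, 0.004, 1.617]
force: [0.3, 0.5, -5.9]
grip_width: 0.059
t 31.7 pos [553.8 426.4 271.3] rpy [-179.7    0.2   92.6] F [ 0.3  0.5 -5.9] w 59.0 q [ 0.6   0.67  1.06 -0.    1.42  0.56]
T shares [-7.41  1.13  0.18]  R shares [-0.08  0.05 -0.49]
```

```bash
python3 -m pendant '[{"tx":-0.8,"ty":0.13,"tz":0,"rx":0,"ry":0,"rz":-0.5,"grip":1},{"tx":-0.95,"ty":0.15,"tz":0,"rx":0,"ry":0,"rz":0,"grip":1},{"tx":-0.95,"ty":0.15,"tz":0,"rx":0,"ry":0,"rz":0,"grip":1},{"tx":-0.95,"ty":0.15,"tz":0,"rx":0,"ry":0,"rz":0,"grip":1},{"tx":-0.95,"ty":0.15,"tz":0,"rx":0,"ry":0,"rz":0,"grip":1},{"tx":-0.95,"ty":0.15,"tz":0,"rx":0,"ry":0,"rz":0,"grip":1},{"tx":-0.95,"ty":0.15,"tz":0,"rx":0,"ry":0,"rz":0,"grip":1},{"tx":-0.3,"ty":0,"tz":0,"rx":0,"ry":0,"rz":0,"grip":1}]' 55
python3 -m pendant '[{"tx":0,"ty":0,"tz":0,"rx":0,"ry":0,"rz":0,"grip":1},{"tx":0,"ty":0,"tz":0,"rx":0,"ry":0,"rz":0,"grip":1}]' 55
python3 plan.py 612.5 132.3 192 94.6
python3 - <<'E'
from h import *
c=ctrl.camera("wrist"); o=ctrl.get_obs(); print(o['ee_pos'])
cv2.imwrite("pics/w34.png",c["pixels"])
holes(c,[(265,197),(366,197),(361,296),(270,296)],o['ee_pos'][2]-.091,w=9)
E
```

```text
time_s: 32.35
ee_pos: [0.6146, 0.1507, 0.269]
eef_rot: [-3.131, 0.005, 1.649]
force: [0.1, 0.5, -5.0]
grip_width: 0.0587
time_s: 32.52
ee_pos: [0.615, 0.1472, 0.269]
eef_rot: [-3.13, 0.005, 1.641]
force: [-0.0, 0.3, -6.2]
grip_width: 0.0588
t 32.5 pos [615.  147.2 269. ] rpy [-179.3    0.3   94. ] F [-0.   0.3 -6.2] w 58.8 q [ 0.18  0.52  1.3  -0.    1.34  0.11]
T shares [-0.36 -0.07  1.93]  R shares [-0.16  0.07 -0.14]
[0.61494812 0.14766781 0.26886976]
px [[265.8, 199.3], [365.1, 199.6], [359.7, 294.8], [269.7, 294.4]]
centre [613.8 144.1 177.9]
side 63.8 mm, dir 4.0 deg
side 69.8 mm, dir -86.4 deg
side 64.0 mm, dir -175.8 deg
side 70.1 mm, dir 93.4 deg
```

View pics/w34.png

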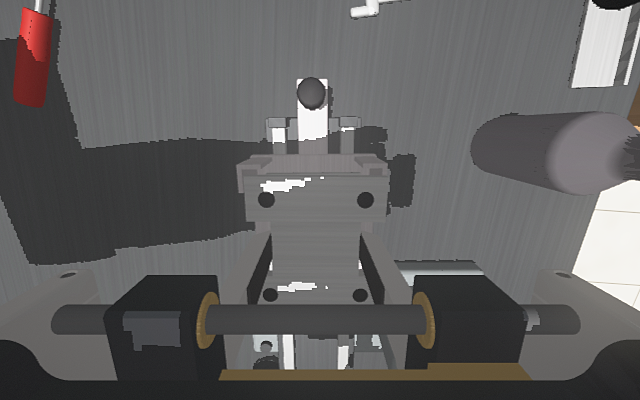

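```bash
python3 -m pendant '[{"tx":-0.35,"ty":-0.05,"tz":0.2,"rx":-0.1,"ry":0.03,"rz":-0.1,"grip":1},{"tx":0,"ty":0,"tz":0.6,"rx":0,"ry":0,"rz":0,"grip":1},{"tx":0,"ty":0,"tz":0.5,"rx":0,"ry":0,"rz":0,"grip":1},{"tx":0,"ty":0,"tz":0.1,"rx":0,"ry":0,"rz":0,"grip":1}]' 55
python3 plan.py 612.5 132.7 193 94.6
```

```text
time_s: 32.9
ee_pos: [0.6133, 0.139, 0.2132]
eef_rot: [-3.141, 0.002, 1.653]
force: [-0.7, -0.0, -5.8]
grip_width: 0.0593
t 32.9 pos [613.3 139.  213.2] rpy [-1.80e+02  1.00e-01  9.47e+01] F [-0.7 -0.  -5.8] w 59.3 q [ 0.17  0.55  1.38 -0.    1.21  0.08]
T shares [-0.15 -0.03  0.51]  R shares [-0.    0.02  0.03]
```

```bash
python3 -m pendant '[{"tx":-0.16,"ty":-0.03,"tz":0.2,"rx":0,"ry":0,"rz":0,"grip":1},{"tx":-0.02,"ty":0,"tz":0.1,"rx":0,"ry":0,"rz":0,"grip":1}]' 55
python3 plan.py 612.5 132.7 193 94.6
```

```text
time_s: 33.07
ee_pos: [0.6122, 0.1339, 0.2007]
eef_rot: [-3.141, 0.001, 1.656]
force: [-1.3, 0.1, -6.2]
grip_width: 0.0588
t 33.1 pos [612.2 133.9 200.7] rpy [-1.80e+02  1.00e-01  9.49e+01] F [-1.3  0.1 -6.2] w 58.8 q [ 0.16  0.56  1.39 -0.    1.19  0.07]
T shares [-0.03  0.    0.19]  R shares [-0.01  0.02  0.07]
```

```bash
python3 -m pendant '[{"tx":-0.03,"ty":0,"tz":0.15,"rx":0,"ry":0,"rz":0.07,"grip":1},{"tx":-0.01,"ty":0,"tz":0.05,"rx":0,"ry":0,"rz":0,"grip":1}]' 55
python3 plan.py 612.5 132.7 193 94.6
```

```text
time_s: 33.23
ee_pos: [0.6125, 0.133, 0.1929]
eef_rot: [3.141, 0.001, 1.651]
force: [-2.9, -1.3, 1.7]
grip_width: 0.0588
t 33.2 pos [612.5 133.  192.9] rpy [1.80e+02 1.00e-01 9.46e+01] F [-2.9 -1.3  1.7] w 58.8 q [ 0.16  0.57  1.4  -0.    1.17  0.08]
T shares [-0.01  0.   -0.  ]  R shares [0.   0.02 0.  ]
```

```bash
python3 -m pendant '[{"tx":0,"ty":0,"tz":0.05,"rx":0,"ry":0,"rz":0,"grip":1}]' 55
python3 -m pendant '[{"tx":0,"ty":0,"tz":0,"rx":0,"ry":0,"rz":0,"grip":-0.6},{"tx":0,"ty":0,"tz":0,"rx":0,"ry":0,"rz":0,"grip":-0.6},{"tx":0,"ty":0,"tz":0,"rx":0,"ry":0,"rz":0,"grip":-0.6},{"tx":0,"ty":0,"tz":-0.3,"rx":0,"ry":0,"rz":0,"grip":-0.6},{"tx":0,"ty":0,"tz":-0.8,"rx":0,"ry":0,"rz":0,"grip":-1},{"tx":0,"ty":0,"tz":-0.8,"rx":0,"ry":0,"rz":0,"grip":-1},{"tx":0,"ty":0,"tz":0,"rx":0,"ry":0,"rz":0,"grip":-1}]' 45
python3 - <<'E'
from h import *
c=ctrl.camera("wrist"); crop(c,"pics/w35.png",255,150,375,270,5)
holes(c,[(280,174),(349,174),(347,248),(282,248)],.102,w=9)
E
python3 plan.py 555 426 250 65
```

```text
time_s: 33.32
ee_pos: [0.6126, 0.1331, 0.1927]
eef_rot: [3.141, 0.001, 1.651]
force: [-17.6, -4.7, 28.3]
grip_width: 0.0589
time_s: 33.9
ee_pos: [0.6134, 0.1336, 0.2787]
eef_rot: [3.133, 0.001, 1.651]
force: [0.5, -0.1, 1.5]
grip_width: 0.0916
px [[279.0, 177.2], [346.8, 177.6], [344.3, 246.0], [281.0, 245.7]]
centre [612.6 130.3 102. ]
side 63.9 mm, dir 4.1 deg
side 69.9 mm, dir -85.8 deg
side 63.9 mm, dir -175.9 deg
side 69.8 mm, dir 94.2 deg
t 34.0 pos [613.1 133.5 276.1] rpy [179.6   0.   94.6] F [-0.2  0.1  0.5] w 93.1 q [ 0.16  0.49  1.32 -0.    1.33  0.08]
T shares [ 7.41 -0.86  0.64]  R shares [ 0.09 -0.01  7.4 ]
```

View pics/w35.png

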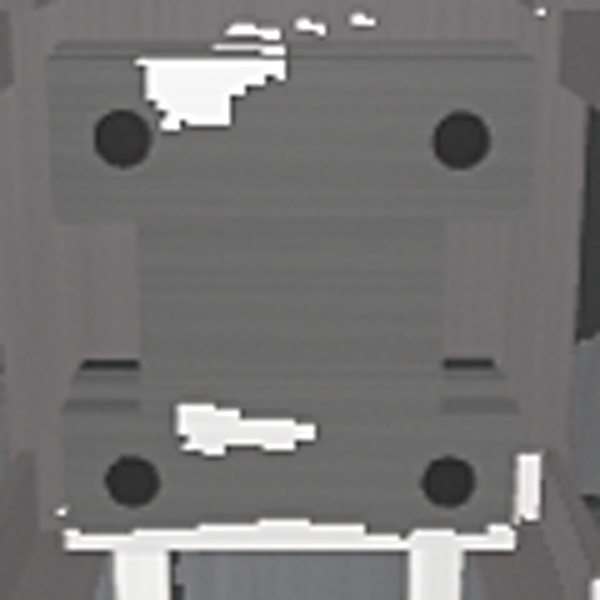

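```bash
python3 - <<'E'
from h import *
c=ctrl.camera("top"); cv2.imwrite("pics/t6.png",c["pixels"]); crop(c,"pics/t7.png",395,40,475,200,5)
s=ctrl.camera("scene"); crop(s,"pics/s3.png",170,230,270,400,4.5)
E
```

```text
(no output)
```

View pics/t6.png

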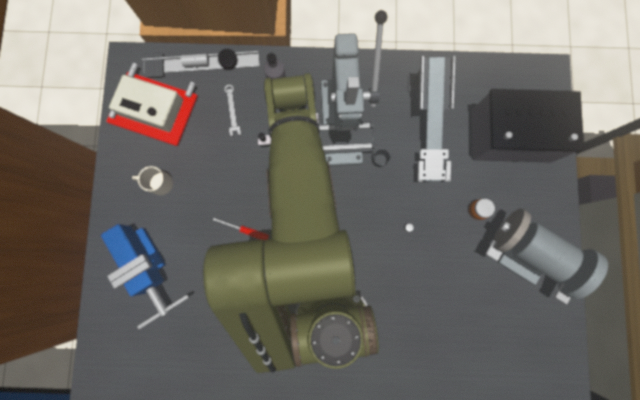

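View pics/t7.png

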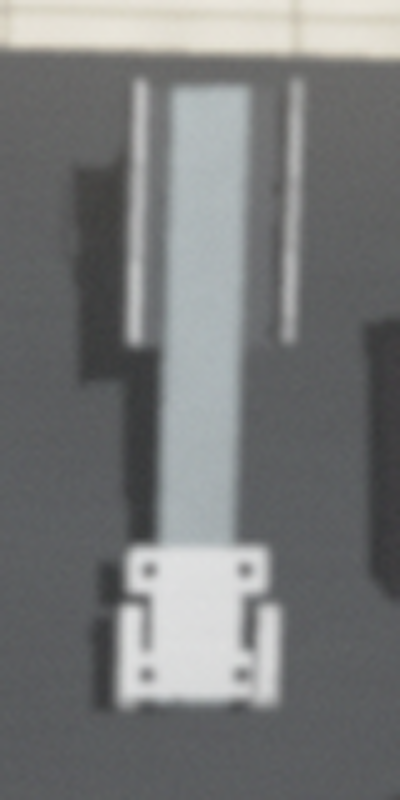

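View pics/s3.png

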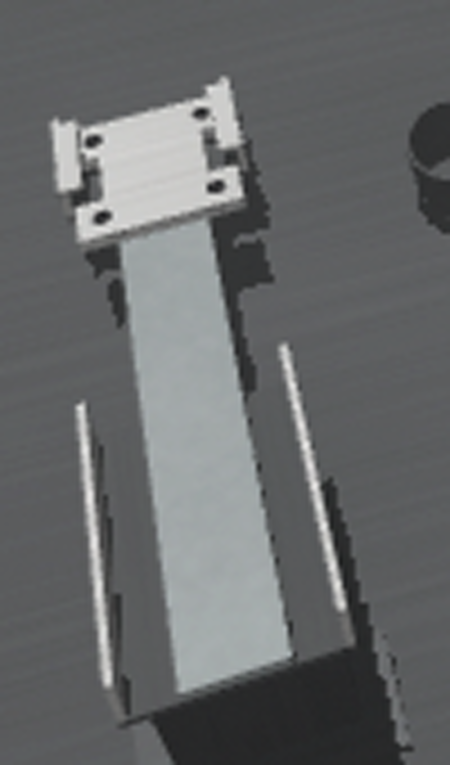

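```bash
python3 -m pendant '[{"tx":0,"ty":-0.8,"tz":0,"rx":0,"ry":0,"rz":0,"grip":-1},{"tx":0,"ty":-0.95,"tz":0,"rx":0,"ry":0,"rz":0,"grip":-1},{"tx":0,"ty":-0.95,"tz":0,"rx":0,"ry":0,"rz":0,"grip":-1},{"tx":0,"ty":-0.95,"tz":0,"rx":0,"ry":0,"rz":0,"grip":-1},{"tx":0,"ty":-0.95,"tz":0,"rx":0,"ry":0,"rz":0,"grip":-1},{"tx":0,"ty":-0.95,"tz":0,"rx":0,"ry":0,"rz":0,"grip":-1},{"tx":0,"ty":0,"tz":0,"rx":0,"ry":0,"rz":1,"grip":-1},{"tx":0,"ty":0,"tz":0,"rx":0,"ry":0,"rz":1,"grip":-1}]' 45
python3 -m pendant '[{"tx":0,"ty":0,"tz":0,"rx":0,"ry":0,"rz":1,"grip":-1},{"tx":0,"ty":0,"tz":0,"rx":0,"ry":0,"rz":1,"grip":-1},{"tx":0,"ty":0,"tz":0,"rx":0,"ry":0,"rz":1,"grip":-1},{"tx":0,"ty":0,"tz":0,"rx":0,"ry":0,"rz":1,"grip":-1},{"tx":0,"ty":0,"tz":0,"rx":0,"ry":0,"rz":1,"grip":-1},{"tx":0,"ty":0,"tz":0,"rx":0,"ry":0,"rz":1,"grip":-1},{"tx":0,"ty":0,"tz":0,"rx":0,"ry":0,"rz":1,"grip":-1},{"tx":0,"ty":0,"tz":0,"rx":0,"ry":0,"rz":1,"grip":-1}]' 45
python3 plan.py 400 -334 250 0
```

```text
time_s: 34.72
ee_pos: [0.377, 0.1135, 0.2606]
eef_rot: [-3.124, 0.006, 1.509]
force: [-0.3, -0.2, -0.4]
grip_width: 0.0942
time_s: 35.38
ee_pos: [0.3728, 0.1129, 0.2542]
eef_rot: [-3.122, 0.024, 0.922]
force: [0.5, 0.1, 0.6]
grip_width: 0.0937
t 35.4 pos [372.8 112.9 254.2] rpy [-178.9    1.4   52.8] F [0.5 0.1 0.6] w 93.7 q [ 0.2   0.    1.99 -0.    1.19  0.85]
T shares [-8.49  7.3   0.16]  R shares [-0.11  0.45 13.2 ]
```

```bash
python3 -m pendant '[{"tx":-0.7,"ty":0.6,"tz":0,"rx":-0.1,"ry":0.2,"rz":0,"grip":-1},{"tx":-0.72,"ty":0.62,"tz":0,"rx":0,"ry":0.2,"rz":0,"grip":-1},{"tx":-0.72,"ty":0.62,"tz":0,"rx":0,"ry":0,"rz":0,"grip":-1},{"tx":-0.72,"ty":0.62,"tz":0,"rx":0,"ry":0,"rz":0,"grip":-1},{"tx":-0.72,"ty":0.62,"tz":0,"rx":0,"ry":0,"rz":0,"grip":-1},{"tx":-0.72,"ty":0.62,"tz":0,"rx":0,"ry":0,"rz":0,"grip":-1},{"tx":-0.72,"ty":0.62,"tz":0,"rx":0,"ry":0,"rz":0,"grip":-1},{"tx":-0.72,"ty":0.62,"tz":0,"rx":0,"ry":0,"rz":0,"grip":-1}]' 45
python3 -m pendant '[{"tx":-0.7,"ty":0.6,"tz":0,"rx":0,"ry":0,"rz":1,"grip":-1},{"tx":-0.6,"ty":0.6,"tz":0,"rx":0,"ry":0,"rz":1,"grip":-1},{"tx":0,"ty":0,"tz":0,"rx":0,"ry":0,"rz":1,"grip":-1},{"tx":0,"ty":0,"tz":0,"rx":0,"ry":0,"rz":1,"grip":-1},{"tx":0,"ty":0,"tz":0,"rx":0,"ry":0,"rz":1,"grip":-1},{"tx":0,"ty":0,"tz":0,"rx":0,"ry":0,"rz":1,"grip":-1},{"tx":0,"ty":0,"tz":0,"rx":0,"ry":0,"rz":1,"grip":-1},{"tx":0,"ty":0,"tz":0,"rx":0,"ry":0,"rz":1,"grip":-1}]' 45
python3 -m pendant '[{"tx":0,"ty":0,"tz":0,"rx":0,"ry":0,"rz":1,"grip":-1},{"tx":0,"ty":0,"tz":0,"rx":0,"ry":0,"rz":1,"grip":-1},{"tx":0,"ty":0,"tz":0,"rx":0,"ry":0,"rz":1,"grip":-1},{"tx":0,"ty":0,"tz":0,"rx":0,"ry":0,"rz":0.7,"grip":-1},{"tx":0,"ty":0,"tz":0,"rx":0,"ry":0,"rz":0,"grip":-1}]' 45
python3 plan.py 400 -334 270 0
python3 - <<'E'
from h import *
c=ctrl.camera("wrist"); cv2.imwrite("pics/w36.png",c["pixels"])
E
```

```text
time_s: 36.05
ee_pos: [0.387, -0.1958, 0.2451]
eef_rot: [-3.119, -0.002, 0.926]
force: [0.5, 1.1, -0.1]
grip_width: 0.0941
time_s: 36.72
ee_pos: [0.3873, -0.2768, 0.2346]
eef_rot: [-3.109, 0.019, 0.335]
force: [-0.7, -0.6, -0.5]
grip_width: 0.0943
time_s: 37.13
ee_pos: [0.3857, -0.2757, 0.2294]
eef_rot: [-3.109, 0.035, 0.059]
force: [-0.1, -0.2, 0.6]
grip_width: 0.094
t 37.1 pos [ 385.7 -275.7  229.4] rpy [-178.1    2.     3.4] F [-0.1 -0.2  0.6] w 94.0 q [-0.7   0.23  1.79  0.    1.17  0.81]
T shares [ 0.24  1.44 -1.07]  R shares [-0.46  0.51  0.83]
```

View pics/w36.png

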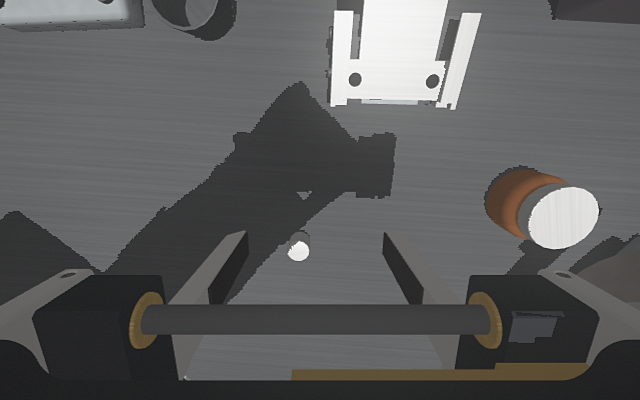

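```bash
python3 -m pendant '[{"tx":0.6,"ty":0.7,"tz":-0.4,"rx":-0.25,"ry":0.25,"rz":0.4,"grip":-1},{"tx":0.6,"ty":0.7,"tz":-0.4,"rx":-0.2,"ry":0.2,"rz":0.4,"grip":-1},{"tx":0.6,"ty":0.1,"tz":-0.4,"rx":0,"ry":0,"rz":0,"grip":-1},{"tx":0.1,"ty":0,"tz":-0.2,"rx":0,"ry":0,"rz":0,"grip":-1},{"tx":0,"ty":0,"tz":0,"rx":0,"ry":0,"rz":0,"grip":-1}]' 45
python3 plan.py 460 -334 275 0
python3 - <<'E'
from h import *
c=ctrl.camera("wrist"); cv2.imwrite("pics/w37.png",c["pixels"])
E
```

```text
time_s: 37.6
ee_pos: [0.4659, -0.3344, 0.2788]
eef_rot: [-3.135, 0.012, 0.013]
force: [0.5, 0.3, -0.7]
grip_width: 0.0938
t 37.6 pos [ 465.9 -334.4  278.8] rpy [-179.6    0.7    0.7] F [ 0.5  0.3 -0.7] w 93.8 q [-0.69  0.38  1.48 -0.    1.3   0.87]
T shares [-0.15 -0.01  0.1 ]  R shares [-0.1   0.17  0.18]
```

View pics/w37.png

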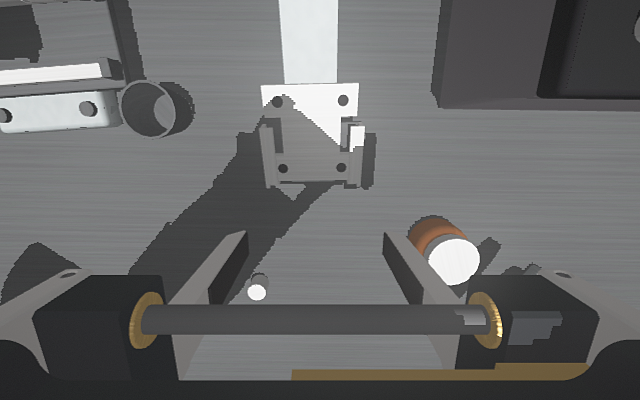

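```bash
python3 - <<'E'
from h import *
c=ctrl.camera("wrist")
print("lower");L=holes(c,[(283,169),(341,168),(341,168),(283,169)],.0566)
print("upper");U=holes(c,[(277,102),(343,100),(343,100),(277,102)],.0747)
l=L.mean(0);u=U.mean(0); d=u-l; print(l*1e3,u*1e3,np.linalg.norm(d)*1e3,"should 70", "yaw",np.rad2deg(np.arctan2(d[1],d[0])))
a=np.arctan2(d[1],d[0]); ax=np.array([np.cos(a),np.sin(a)])
m=(l[:2]+u[:2])/2 - ax*(50*np.cos(np.deg2rad(15))-8*np.sin(np.deg2rad(15)))/1000
print("mouth floor pt est",m*1e3)
print("grease",onz(c,453,260,.065)*1e3,"socket",onz(c,257,292,.028)*1e3)
E
```

```text
lower
px [[282.9, 167.6], [341.2, 166.6], [341.2, 166.6], [282.9, 167.6]]
centre [ 498.8 -329.1   56.6]
side 63.8 mm, dir -88.3 deg
side 0.0 mm, dir 0.0 deg
side 63.8 mm, dir 91.7 deg
side 0.0 mm, dir 0.0 deg
upper
px [[275.9, 100.7], [343.3, 99.1], [343.3, 99.1], [275.9, 100.7]]
centre [ 566.3 -326.5   74.7]
side 64.9 mm, dir -88.2 deg
side 0.0 mm, dir 0.0 deg
side 64.9 mm, dir 91.8 deg
side 0.0 mm, dir 0.0 deg
[ 498.79332443 -329.12772738   56.6       ] [ 566.25125417 -326.5282267    74.7       ] 69.89234356314844 should 70 yaw 2.2068089078348785
mouth floor pt est [ 486.33083379 -329.60797119]
grease [ 393.35216157 -494.83999286   65.        ] socket [ 322.05834969 -254.61530433   28.        ]
```

```bash
python3 -m pendant '[{"tx":0,"ty":0,"tz":0,"rx":-0.05,"ry":1,"rz":-0.3,"grip":-0.5},{"tx":0,"ty":0,"tz":0,"rx":0,"ry":1,"rz":0,"grip":0},{"tx":0,"ty":0,"tz":0,"rx":0,"ry":1,"rz":0,"grip":0.36},{"tx":0,"ty":0,"tz":0,"rx":0,"ry":0.7,"rz":0,"grip":0.36},{"tx":0,"ty":0,"tz":0,"rx":0,"ry":0,"rz":0,"grip":0.36}]' 45
python3 plan.py 424.3 -331.7 214.3 2 15
```

```text
time_s: 38.12
ee_pos: [0.4603, -0.3309, 0.2724]
eef_rot: [-3.134, -0.25, 0.035]
force: [-0.7, 0.3, -0.8]
grip_width: 0.0642
t 38.1 pos [ 460.3 -330.9  272.4] rpy [-179.6  -14.3    2. ] F [-0.7  0.3 -0.8] w 64.2 q [-0.74  0.3   1.61  0.21  1.07  0.71]
T shares [-1.23 -0.    1.19]  R shares [-0.11  0.17 -0.  ]
```

```bash
python3 -m pendant '[{"tx":-0.7,"ty":0,"tz":0.5,"rx":-0.05,"ry":0.15,"rz":0,"grip":0.36},{"tx":-0.6,"ty":0,"tz":0.6,"rx":0,"ry":0,"rz":0,"grip":0.36},{"tx":0,"ty":0,"tz":0.1,"rx":0,"ry":0,"rz":0,"grip":0.36},{"tx":0,"ty":0,"tz":0,"rx":0,"ry":0,"rz":0,"grip":0.36}]' 45
python3 plan.py 445.1 -331 137 2 15
python3 - <<'E'
from h import *
c=ctrl.camera("wrist"); cv2.imwrite("pics/w38.png",c["pixels"])
E
```

```text
time_s: 38.45
ee_pos: [0.4183, -0.3303, 0.2105]
eef_rot: [-3.138, -0.255, 0.036]
force: [-0.0, 0.2, 1.1]
grip_width: 0.0376
t 38.5 pos [ 418.3 -330.3  210.5] rpy [-179.8  -14.6    2.1] F [-0.   0.2  1.1] w 37.6 q [-0.8   0.3   1.77  0.24  0.92  0.6 ]
T shares [0.18 0.05 1.95]  R shares [-0.06  0.1   0.02]
```

View pics/w38.png

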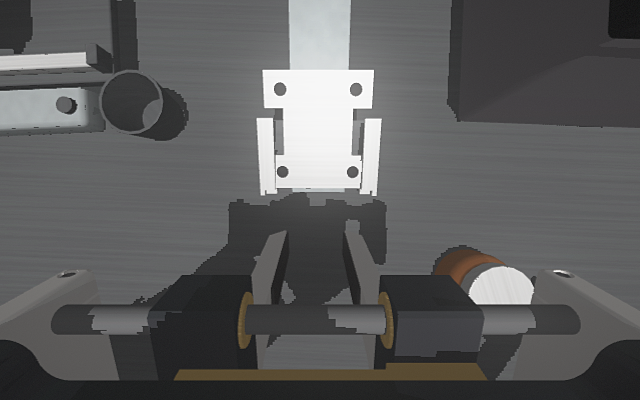

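```bash
python3 -m pendant '[{"tx":0.05,"ty":0.03,"tz":0.7,"rx":0,"ry":0.08,"rz":0,"grip":0.36},{"tx":0.03,"ty":0,"tz":0.7,"rx":0,"ry":0,"rz":0,"grip":0.36},{"tx":0,"ty":0,"tz":0.4,"rx":0,"ry":0,"rz":0,"grip":0.36},{"tx":0,"ty":0,"tz":0,"rx":0,"ry":0,"rz":0,"grip":0.36}]' 45
python3 plan.py 445.1 -331 137 2 15
```

```text
time_s: 38.83
ee_pos: [0.4445, -0.3315, 0.1453]
eef_rot: [3.139, -0.264, 0.041]
force: [-0.7, 0.6, 0.2]
grip_width: 0.0301
t 38.8 pos [ 444.5 -331.5  145.3] rpy [179.9 -15.2   2.3] F [-0.7  0.6  0.2] w 30.1 q [-0.77  0.43  1.76  0.27  0.78  0.59]
T shares [-0.04 -0.01  0.2 ]  R shares [ 0.01 -0.04  0.08]
```

```bash
python3 -m pendant '[{"tx":-0.02,"ty":-0.01,"tz":0.2,"rx":0,"ry":0,"rz":0.05,"grip":0.36},{"tx":0,"ty":0,"tz":0.03,"rx":0,"ry":0,"rz":0,"grip":0.36}]' 45
python3 plan.py 445.1 -331 137 2 15
```

```text
time_s: 39.0
ee_pos: [0.4476, -0.3312, 0.1377]
eef_rot: [3.139, -0.265, 0.038]
force: [-1.0, 0.1, -1.0]
grip_width: 0.0298
t 39.0 pos [ 447.6 -331.2  137.7] rpy [179.9 -15.2   2.2] F [-1.   0.1 -1. ] w 29.8 q [-0.76  0.45  1.76  0.27  0.77  0.59]
T shares [-0.07 -0.01  0.  ]  R shares [ 0.02 -0.05  0.05]
```

```bash
python3 -m pendant '[{"tx":0.3,"ty":0,"tz":0,"rx":0,"ry":0,"rz":0,"grip":0.36},{"tx":0.3,"ty":0,"tz":0,"rx":0,"ry":0,"rz":0,"grip":0.36}]' 45
python3 plan.py 514.7 -328.6 155.6 2 15
```

```text
time_s: 39.17
ee_pos: [0.4701, -0.3305, 0.145]
eef_rot: [3.14, -0.263, 0.038]
force: [-1.2, -0.2, -2.5]
grip_width: 0.03
t 39.2 pos [ 470.1 -330.5  145. ] rpy [179.9 -15.1   2.2] F [-1.2 -0.2 -2.5] w 30.0 q [-0.73  0.47  1.7   0.26  0.79  0.64]
T shares [ 1.15 -0.    0.03]  R shares [ 0.01 -0.02  0.04]
```

```bash
python3 -m pendant '[{"tx":0.3,"ty":0,"tz":0.02,"rx":0,"ry":0,"rz":0.02,"grip":0.36},{"tx":0.3,"ty":0,"tz":0.01,"rx":0,"ry":0,"rz":0,"grip":0.36}]' 45
python3 plan.py 530.1 -328.1 159.7 2 15
python3 -m pendant '[{"tx":0.3,"ty":0,"tz":0.01,"rx":0,"ry":0,"rz":0,"grip":0.36},{"tx":0.3,"ty":0,"tz":0.01,"rx":0,"ry":0,"rz":0,"grip":0.36}]' 45
python3 plan.py 530.1 -328.1 159.7 2 15
```

```text
time_s: 39.33
ee_pos: [0.4942, -0.3298, 0.1521]
eef_rot: [3.14, -0.263, 0.036]
force: [-1.7, -0.3, -3.2]
grip_width: 0.0299
t 39.3 pos [ 494.2 -329.8  152.1] rpy [179.9 -15.    2.1] F [-1.7 -0.3 -3.2] w 29.9 q [-0.7   0.49  1.64  0.24  0.82  0.69]
T shares [ 0.92 -0.01  0.05]  R shares [ 0.02 -0.01  0.02]
time_s: 39.5
ee_pos: [0.5184, -0.329, 0.1597]
eef_rot: [3.139, -0.262, 0.037]
force: [-2.0, 0.4, -2.8]
grip_width: 0.0298
t 39.5 pos [ 518.4 -329.   159.7] rpy [179.9 -15.    2.1] F [-2.   0.4 -2.8] w 29.8 q [-0.67  0.52  1.58  0.22  0.85  0.73]
T shares [ 0.28 -0.01  0.07]  R shares [0.03 0.   0.02]
```

```bash
python3 - <<'E'
from h import *
c=ctrl.camera("wrist"); cv2.imwrite("pics/w39.png",c["pixels"])
E
```

```text
(no output)
```

View pics/w39.png

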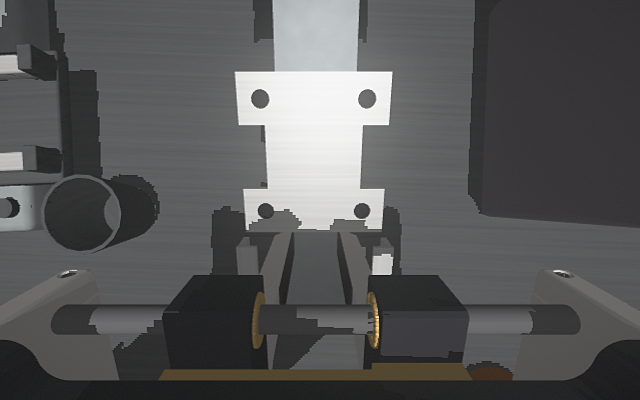

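```bash
python3 -m pendant '[{"tx":0.25,"ty":0,"tz":0.05,"rx":0,"ry":0,"rz":0,"grip":0.36},{"tx":0.15,"ty":0,"tz":0.03,"rx":0,"ry":0,"rz":0,"grip":0.36},{"tx":0,"ty":0,"tz":0,"rx":0,"ry":0,"rz":0,"grip":0.36}]' 45
python3 plan.py 530.1 -328.1 159.7 2 15
```

```text
time_s: 39.8
ee_pos: [0.5366, -0.3287, 0.1646]
eef_rot: [3.136, -0.264, 0.039]
force: [-0.8, -0.5, 0.3]
grip_width: 0.0297
t 39.8 pos [ 536.6 -328.7  164.6] rpy [179.7 -15.1   2.2] F [-0.8 -0.5  0.3] w 29.7 q [-0.65  0.54  1.53  0.21  0.87  0.76]
T shares [-0.19 -0.02  0.08]  R shares [ 0.06 -0.03  0.05]
```

```bash
python3 -m pendant '[{"tx":-0.25,"ty":0,"tz":0,"rx":0,"ry":0,"rz":0,"grip":0.36},{"tx":0,"ty":0,"tz":-0.6,"rx":0,"ry":0,"rz":0,"grip":0},{"tx":0,"ty":0,"tz":-0.6,"rx":0.05,"ry":0,"rz":0,"grip":-1},{"tx":0.4,"ty":0,"tz":-0.6,"rx":0,"ry":0,"rz":0,"grip":-1},{"tx":0.7,"ty":0,"tz":0,"rx":0,"ry":0,"rz":0,"grip":-1},{"tx":0.7,"ty":0,"tz":0,"rx":0,"ry":0,"rz":0,"grip":-1},{"tx":0,"ty":0,"tz":0,"rx":0,"ry":0,"rz":0,"grip":-1}]' 45
python3 plan.py 530.1 -328.1 159.7 2 15
python3 - <<'E'
from h import *
c=ctrl.camera("wrist"); cv2.imwrite("pics/w40.png",c["pixels"])
E
```

```text
time_s: 40.38
ee_pos: [0.5718, -0.3279, 0.2552]
eef_rot: [3.139, -0.266, 0.036]
force: [-0.5, 0.3, -0.1]
grip_width: 0.0669
t 40.4 pos [ 571.8 -327.9  255.2] rpy [179.9 -15.3   2. ] F [-0.5  0.3 -0.1] w 66.9 q [-0.62  0.5   1.37  0.18  1.06  0.85]
T shares [-1.63 -0.04  2.03]  R shares [ 0.03 -0.07  0.01]
```

View pics/w40.png

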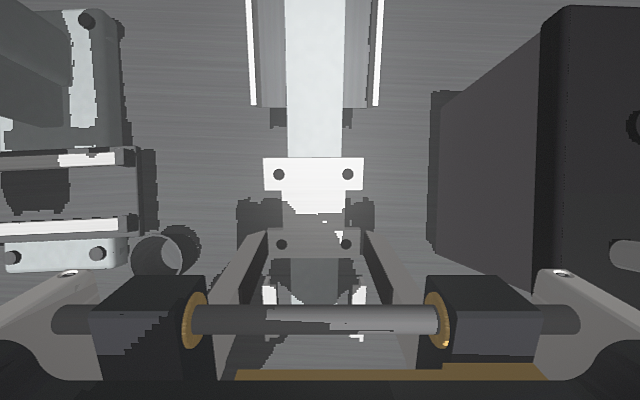

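```bash
cat >> h.py <<'E'
M=np.array([.4863,-.3296,.045]); _a=np.deg2rad(2.1); _t=np.deg2rad(15)
AX=np.array([np.cos(_a)*np.cos(_t),np.sin(_a)*np.cos(_t),np.sin(_t)]); LY=np.array([-np.sin(_a),np.cos(_a),0]); NN=np.cross(AX,LY)
def slope(c,u,v,h=.008):
    o,d=ray(c,u,v); t=((M+h*NN-o)@NN)/(d@NN); p=o+t*d-M; return np.array([p@AX,p@LY,p@NN])*1e3
def tcp_for(s,l,h): # tip height h above floor, mm
    return (M+(s*AX+l*LY+(h+97)*NN)/1e3)*1e3
E
python3 - <<'E'
from h import *
c=ctrl.camera("wrist")
px=[(279,174),(347,174),(346,244),(281,244)]
S=np.array([slope(c,*p) for p in px]); print(S.round(1),S.mean(0).round(1)); e=S[0]+S[1]-S[2]-S[3]; print("ang",np.rad2deg(np.arctan2(e[1],e[0])))
m=S.mean(0); print("tcp target",tcp_for(m[0],m[1],1).round(1), tcp_for(m[0],m[1],60).round(1))
E
```

```text
[[171.7  30.9   8. ]
 [171.6 -31.9   8. ]
 [101.8 -32.8   8. ]
 [102.   31.5   8. ]] [136.8  -0.6   8. ]
ang 0.15160655930390265
tcp target [ 593.  -326.3  175.1] [ 577.8 -326.8  232.1]
```

```bash
python3 plan.py 593.3 -326.3 173.5 2.1 15; python3 -m pendant '[{"tx":0,"ty":-0.04,"tz":0.6,"rx":0.03,"ry":-0.05,"rz":0,"grip":-0.8},{"tx":0,"ty":0,"tz":0.7,"rx":0,"ry":0,"rz":0,"grip":-0.8},{"tx":0,"ty":0,"tz":0.3,"rx":0,"ry":0,"rz":0,"grip":-0.8},{"tx":0,"ty":0,"tz":0,"rx":0,"ry":0,"rz":0,"grip":-0.8}]' 45
python3 plan.py 593.3 -326.3 173.5 2.1 15
```

```text
t 40.5 pos [ 569.1 -328.   252.8] rpy [-180.   -15.1    2. ] F [ 0.1  0.  -0.4] w 75.3 q [-0.62  0.5   1.38  0.18  1.06  0.84]
T shares [ 0.07 -0.02  2.07]  R shares [ 0.01 -0.01 -0.03]
time_s: 40.82
ee_pos: [0.5812, -0.3267, 0.1885]
eef_rot: [-3.139, -0.259, 0.032]
force: [-0.0, 0.3, -0.0]
grip_width: 0.0843
t 40.8 pos [ 581.2 -326.7  188.5] rpy [-179.9  -14.8    1.9] F [-0.   0.3 -0. ] w 84.3 q [-0.61  0.59  1.4   0.19  0.96  0.84]
T shares [ 0.2  -0.    0.44]  R shares [-0.02  0.04 -0.06]
```

```bash
python3 -m pendant '[{"tx":0.2,"ty":0,"tz":0.35,"rx":0,"ry":0.04,"rz":-0.05,"grip":-0.8},{"tx":0.03,"ty":0,"tz":0.1,"rx":0,"ry":0,"rz":0,"grip":-0.8},{"tx":0,"ty":0,"tz":0.02,"rx":0,"ry":0,"rz":0,"grip":-0.8}]' 55
python3 plan.py 593.3 -326.3 173.5 2.1 15
```

```text
time_s: 41.07
ee_pos: [0.5929, -0.3272, 0.1732]
eef_rot: [-3.139, -0.261, 0.034]
force: [0.1, 0.3, -0.2]
grip_width: 0.0846
t 41.1 pos [ 592.9 -327.2  173.2] rpy [-179.9  -14.9    2. ] F [ 0.1  0.3 -0.2] w 84.6 q [-0.6   0.63  1.37  0.19  0.94  0.84]
T shares [ 0.01 -0.02 -0.  ]  R shares [-0.02  0.02 -0.03]
```

```bash
python3 -m pendant '[{"tx":0,"ty":-0.02,"tz":0,"rx":0,"ry":0,"rz":0,"grip":1},{"tx":0,"ty":0,"tz":0.02,"rx":0,"ry":0,"rz":0,"grip":1},{"tx":0,"ty":0,"tz":0.02,"rx":0,"ry":0,"rz":0,"grip":1},{"tx":0,"ty":0,"tz":0.02,"rx":0,"ry":0,"rz":0,"grip":1},{"tx":0,"ty":0,"tz":0.0,"rx":0,"ry":0,"rz":0,"grip":1}]' 55
python3 plan.py 593.3 -326.3 173.5 2.1 15
```

```text
time_s: 41.48
ee_pos: [0.5922, -0.3269, 0.1741]
eef_rot: [-3.141, -0.262, 0.034]
force: [-0.6, 0.9, -5.5]
grip_width: 0.059
t 41.5 pos [ 592.2 -326.9  174.1] rpy [-179.9  -15.     1.9] F [-0.6  0.9 -5.5] w 59.0 q [-0.6   0.62  1.38  0.19  0.94  0.84]
T shares [ 0.02 -0.01  0.02]  R shares [-0.   -0.01 -0.04]
```

```bash
python3 -m pendant '[{"tx":0,"ty":0,"tz":-0.4,"rx":0,"ry":0,"rz":0,"grip":1},{"tx":0,"ty":0,"tz":-0.9,"rx":0,"ry":0,"rz":0,"grip":1},{"tx":0,"ty":0,"tz":-0.9,"rx":0,"ry":0,"rz":0,"grip":1},{"tx":-0.4,"ty":0,"tz":-0.8,"rx":0,"ry":-0.9,"rz":0,"grip":1},{"tx":-0.8,"ty":0,"tz":0,"rx":0,"ry":-0.9,"rz":0,"grip":1},{"tx":-0.9,"ty":0,"tz":0,"rx":0,"ry":-0.9,"rz":0,"grip":1},{"tx":-0.9,"ty":0,"tz":0,"rx":0,"ry":-0.9,"rz":0,"grip":1},{"tx":-0.9,"ty":0,"tz":0,"rx":0,"ry":0,"rz":0,"grip":1}]' 55
python3 plan.py 420 -300 275 2.1
```

```text
time_s: 42.15
ee_pos: [0.4013, -0.3314, 0.2731]
eef_rot: [-3.136, 0.009, 0.038]
force: [0.9, -1.4, -4.0]
grip_width: 0.059
t 42.1 pos [ 401.3 -331.4  273.1] rpy [-179.7    0.5    2.2] F [ 0.9 -1.4 -4. ] w 59.0 q [-0.76  0.27  1.64 -0.    1.25  0.77]
T shares [ 0.5  -0.77 -0.05]  R shares [-0.09  0.13  0.03]
```

Now rotate toward yaw 94.6 while translating in +y (I'll rotate first).

```bash
python3 -m pendant '[{"tx":0,"ty":-0.8,"tz":0,"rx":0,"ry":0,"rz":-0.9,"grip":1},{"tx":0,"ty":-0.9,"tz":0,"rx":0,"ry":0,"rz":-0.9,"grip":1},{"tx":0,"ty":-0.9,"tz":0,"rx":0,"ry":0,"rz":-0.9,"grip":1},{"tx":0,"ty":-0.5,"tz":0,"rx":0,"ry":0,"rz":-0.9,"grip":1},{"tx":0.3,"ty":-0.6,"tz":0,"rx":0,"ry":0,"rz":-0.9,"grip":1},{"tx":0.3,"ty":-0.6,"tz":0,"rx":0,"ry":0,"rz":-0.9,"grip":1},{"tx":0.4,"ty":-0.6,"tz":0,"rx":0,"ry":0,"rz":-0.9,"grip":1},{"tx":0.4,"ty":-0.6,"tz":0,"rx":0,"ry":0,"rz":-0.9,"grip":1}]' 55
python3 plan.py 420 110 275 94.6
python3 -m pendant '[{"tx":0.4,"ty":-0.5,"tz":0,"rx":0,"ry":0,"rz":-0.9,"grip":1},{"tx":0.4,"ty":-0.5,"tz":0,"rx":0,"ry":0,"rz":-0.9,"grip":1},{"tx":0.4,"ty":-0.4,"tz":0,"rx":0,"ry":0,"rz":-0.9,"grip":1},{"tx":0.4,"ty":-0.4,"tz":0,"rx":0,"ry":0,"rz":-0.9,"grip":1},{"tx":0.4,"ty":-0.2,"tz":0,"rx":0,"ry":0,"rz":-0.9,"grip":1},{"tx":0.4,"ty":0,"tz":0,"rx":0,"ry":0,"rz":-0.9,"grip":1},{"tx":0.4,"ty":0,"tz":0,"rx":0,"ry":0,"rz":-0.9,"grip":1},{"tx":0.3,"ty":0,"tz":0,"rx":0,"ry":0,"rz":-0.9,"grip":1}]' 55
python3 plan.py 420 110 275 94.6
```

```text
time_s: 42.82
ee_pos: [0.391, -0.0943, 0.2726]
eef_rot: [-3.129, 0.009, 0.546]
force: [0.4, 0.5, -5.1]
grip_width: 0.0592
t 42.8 pos [391.  -94.3 272.6] rpy [-179.3    0.5   31.3] F [ 0.4  0.5 -5.1] w 59.2 q [-0.33  0.    1.94  0.    1.22  0.7 ]
T shares [ 3.27 -3.99 -0.04]  R shares [-2.300e-01  1.000e-02 -1.582e+01]
time_s: 43.48
ee_pos: [0.4277, 0.0653, 0.2725]
eef_rot: [-3.125, 0.001, 1.079]
force: [0.1, -0.6, -4.6]
grip_width: 0.0592
t 43.5 pos [427.7  65.3 272.5] rpy [-1.791e+02  1.000e-01  6.180e+01] F [ 0.1 -0.6 -4.6] w 59.2 q [0.06 0.07 1.87 0.01 1.22 0.55]
T shares [ 0.89 -0.7  -0.05]  R shares [-0.23 -0.05 -8.2 ]
```

```bash
python3 -m pendant '[{"tx":0.5,"ty":-0.2,"tz":0,"rx":0,"ry":0,"rz":-1,"grip":1},{"tx":0.4,"ty":-0.1,"tz":0,"rx":0,"ry":0,"rz":-1,"grip":1},{"tx":0.2,"ty":0,"tz":0,"rx":0,"ry":0,"rz":-1,"grip":1},{"tx":0,"ty":0,"tz":0,"rx":0,"ry":0,"rz":-1,"grip":1},{"tx":0,"ty":0,"tz":0,"rx":0,"ry":0,"rz":-1,"grip":1},{"tx":0,"ty":0,"tz":0,"rx":0,"ry":0,"rz":-1,"grip":1},{"tx":0,"ty":0,"tz":0,"rx":0,"ry":0,"rz":-1,"grip":1},{"tx":0,"ty":0,"tz":0,"rx":0,"ry":0,"rz":-1,"grip":1}]' 55
python3 -m pendant '[{"tx":0,"ty":0,"tz":0,"rx":0,"ry":0,"rz":-1,"grip":1},{"tx":0,"ty":0,"tz":0,"rx":-0.1,"ry":0,"rz":-0.2,"grip":1},{"tx":0,"ty":0,"tz":0,"rx":0,"ry":0,"rz":0,"grip":1}]' 55
python3 plan.py 612.5 129.3 275 94.6
python3 - <<'E'
from h import *
c=ctrl.camera("wrist"); cv2.imwrite("pics/w41.png",c["pixels"])
E
```

```text
time_s: 44.15
ee_pos: [0.4348, 0.115, 0.2705]
eef_rot: [-3.123, -0.008, 1.669]
force: [0.1, 0.3, -4.7]
grip_width: 0.0592
time_s: 44.4
ee_pos: [0.4342, 0.1148, 0.2698]
eef_rot: [-3.13, -0.009, 1.759]
force: [-0.3, 0.3, -5.5]
grip_width: 0.0594
t 44.4 pos [434.2 114.8 269.8] rpy [-179.3   -0.5  100.8] F [-0.3  0.3 -5.5] w 59.4 q [ 0.17  0.11  1.83  0.01  1.21 -0.02]
T shares [-0.48  4.45 -0.19]  R shares [-0.17 -0.12  1.55]
```

View pics/w41.png

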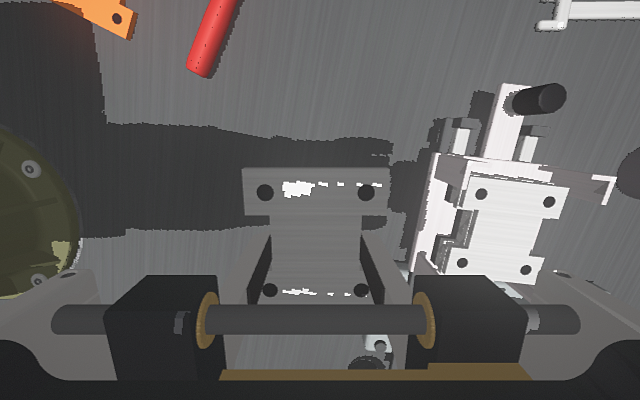

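```bash
python3 - <<'E'
from h import *
c=ctrl.camera("wrist"); o=ctrl.get_obs()
holes(c,[(480,194),(549,202),(526,269),(462,263)],.102,w=7); crop(c,"pics/w42.png",400,150,580,300,4)
holes(c,[(265,192),(366,193),(361,290),(270,290)],o['ee_pos'][2]-.091,w=8); print(o['ee_pos'])
E
python3 -m pendant '[{"tx":-0.1,"ty":0.8,"tz":-0.05,"rx":-0.05,"ry":-0.05,"rz":0.8,"grip":1},{"tx":-0.1,"ty":0.9,"tz":0,"rx":0,"ry":0,"rz":0.7,"grip":1},{"tx":0,"ty":0.9,"tz":0,"rx":0,"ry":0,"rz":0,"grip":1},{"tx":0,"ty":0.9,"tz":0,"rx":0,"ry":0,"rz":0,"grip":1},{"tx":0,"ty":0.7,"tz":0,"rx":0,"ry":0,"rz":0,"grip":1},{"tx":0,"ty":0,"tz":0,"rx":0,"ry":0,"rz":0,"grip":1},{"tx":0,"ty":0,"tz":0,"rx":0,"ry":0,"rz":0,"grip":1}]' 55
python3 plan.py 612.5 129.3 202 94.6
```

```text
px [[480.9, 193.5], [548.9, 201.3], [525.5, 269.3], [461.9, 262.1]]
centre [611.9 130.1 102. ]
side 63.8 mm, dir 4.2 deg
side 69.7 mm, dir -85.8 deg
side 63.8 mm, dir -176.0 deg
side 69.6 mm, dir 94.1 deg
px [[259.4, 190.4], [362.1, 187.4], [360.7, 289.4], [269.4, 289.7]]
centre [430.5 118.1 178.9]
side 65.6 mm, dir 12.5 deg
side 73.1 mm, dir -77.6 deg
side 64.4 mm, dir -168.7 deg
side 71.7 mm, dir 103.4 deg
[0.43422741 0.11482381 0.26992256]
time_s: 45.08
ee_pos: [0.6083, 0.1249, 0.2675]
eef_rot: [-3.13, -0.004, 1.635]
force: [0.3, 0.4, -4.6]
grip_width: 0.0592
t 45.1 pos [608.3 124.9 267.5] rpy [-179.3   -0.2   93.7] F [ 0.3  0.4 -4.6] w 59.2 q [0.14 0.49 1.34 0.   1.32 0.08]
T shares [0.1  0.13 1.64]  R shares [-0.17 -0.06 -0.23]
```

View pics/w42.png

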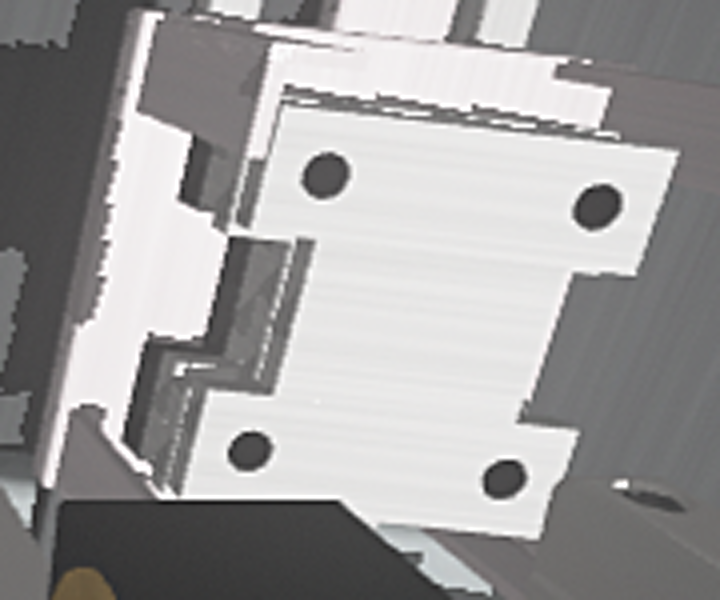

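```bash
python3 -m pendant '[{"tx":0.1,"ty":0.12,"tz":0.4,"rx":-0.1,"ry":-0.05,"rz":-0.2,"grip":1},{"tx":0,"ty":0,"tz":0.4,"rx":0,"ry":0,"rz":0,"grip":1},{"tx":0,"ty":0,"tz":0.1,"rx":0,"ry":0,"rz":0,"grip":1}]' 55
python3 plan.py 612.5 129.3 202 94.6
python3 - <<'E'
from h import *
c=ctrl.camera("wrist"); o=ctrl.get_obs(); print(o['ee_pos'])
crop(c,"pics/w43.png",220,120,420,320,3.5)
holes(c,[(265,195),(366,195),(361,293),(270,293)],o['ee_pos'][2]-.088,w=9)
E
```

```text
time_s: 45.33
ee_pos: [0.6118, 0.1292, 0.2311]
eef_rot: [-3.138, -0.0, 1.646]
force: [-0.4, -0.4, -4.9]
grip_width: 0.0589
t 45.3 pos [611.8 129.2 231.1] rpy [-179.8   -0.    94.3] F [-0.4 -0.4 -4.9] w 58.9 q [0.15 0.53 1.37 0.   1.25 0.07]
T shares [0.   0.02 0.73]  R shares [-0.06 -0.01 -0.08]
[0.61180209 0.12928304 0.23135958]
px [[263.8, 192.7], [366.8, 194.2], [361.0, 290.0], [269.4, 289.5]]
centre [611.  132.1 143.4]
side 64.6 mm, dir 3.4 deg
side 68.1 mm, dir -86.3 deg
side 63.5 mm, dir -176.0 deg
side 68.8 mm, dir 94.6 deg
```

View pics/w43.png

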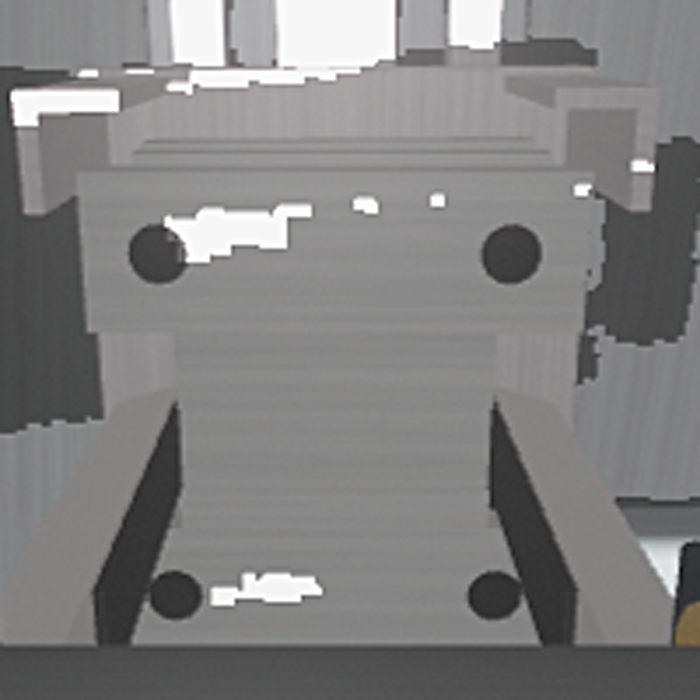

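```bash
python3 -m pendant '[{"tx":-0.02,"ty":0.02,"tz":0.4,"rx":-0.04,"ry":0,"rz":-0.06,"grip":1},{"tx":0,"ty":0,"tz":0.15,"rx":0,"ry":0,"rz":0,"grip":1},{"tx":0,"ty":0,"tz":0.02,"rx":0,"ry":0,"rz":0,"grip":1}]' 55
python3 plan.py 612.5 128.4 200 94.6
```

```text
time_s: 45.63
ee_pos: [0.6118, 0.1286, 0.2108]
eef_rot: [3.141, -0.001, 1.648]
force: [0.0, -0.7, -4.2]
grip_width: 0.0592
t 45.6 pos [611.8 128.6 210.8] rpy [179.9  -0.   94.5] F [ 0.  -0.7 -4.2] w 59.2 q [0.15 0.55 1.39 0.   1.2  0.07]
T shares [-0.01  0.02  0.27]  R shares [ 0.01 -0.01 -0.04]
```

```bash
python3 -m pendant '[{"tx":-0.01,"ty":0.01,"tz":0.22,"rx":0,"ry":0,"rz":-0.03,"grip":1},{"tx":0,"ty":0,"tz":0.06,"rx":0,"ry":0,"rz":0,"grip":1}]' 55
python3 plan.py 612.5 128.4 200 94.6
```

```text
time_s: 45.8
ee_pos: [0.6124, 0.1283, 0.201]
eef_rot: [3.139, -0.001, 1.65]
force: [-1.3, -1.0, -6.1]
grip_width: 0.0595
t 45.8 pos [612.4 128.3 201. ] rpy [ 1.798e+02 -1.000e-01  9.450e+01] F [-1.3 -1.  -6.1] w 59.5 q [0.15 0.56 1.4  0.   1.18 0.07]
T shares [0.   0.   0.02]  R shares [ 0.04 -0.01 -0.01]
```

```bash
python3 -m pendant '[{"tx":0,"ty":0,"tz":0.06,"rx":0.02,"ry":0,"rz":0,"grip":1},{"tx":0,"ty":0,"tz":0.04,"rx":0,"ry":0,"rz":0,"grip":1}]' 55
python3 plan.py 612.5 128.4 200 94.6
```

```text
time_s: 45.97
ee_pos: [0.6125, 0.1283, 0.1991]
eef_rot: [3.138, -0.001, 1.65]
force: [-10.7, -2.0, 16.9]
grip_width: 0.0594
t 46.0 pos [612.5 128.3 199.1] rpy [ 1.798e+02 -1.000e-01  9.450e+01] F [-10.7  -2.   16.9] w 59.4 q [0.15 0.56 1.4  0.   1.18 0.07]
T shares [ 0.   -0.   -0.02]  R shares [ 0.04 -0.02 -0.02]
```

```bash
python3 -m pendant '[{"tx":0,"ty":0,"tz":0.02,"rx":0,"ry":0,"rz":0,"grip":1},{"tx":0,"ty":0,"tz":0.01,"rx":0,"ry":0,"rz":0,"grip":1}]' 10
python3 -m pendant '[{"tx":0,"ty":0,"tz":0,"rx":0,"ry":0,"rz":0,"grip":-0.6},{"tx":0,"ty":0,"tz":0,"rx":0,"ry":0,"rz":0,"grip":-0.6},{"tx":0,"ty":0,"tz":0,"rx":0,"ry":0,"rz":0,"grip":-0.6},{"tx":0,"ty":0,"tz":-0.3,"rx":0,"ry":0,"rz":0,"grip":-0.6},{"tx":0,"ty":0,"tz":-0.8,"rx":0,"ry":0,"rz":0,"grip":-1},{"tx":0,"ty":0,"tz":-0.8,"rx":0,"ry":0,"rz":0,"grip":-1},{"tx":0,"ty":0,"tz":0,"rx":0,"ry":0,"rz":0,"grip":-1}]' 45
python3 - <<'E'
from h import *
c=ctrl.camera("wrist"); crop(c,"pics/w44.png",255,150,375,270,5)
holes(c,[(280,177),(349,177),(347,247),(282,247)],.110,w=9)
E
python3 plan.py 602 252 290 94.6
```

```text
time_s: 46.13
ee_pos: [0.6126, 0.1284, 0.1991]
eef_rot: [3.138, -0.001, 1.65]
force: [-0.8, -0.7, -4.0]
grip_width: 0.0598
time_s: 46.72
ee_pos: [0.6127, 0.1283, 0.2815]
eef_rot: [3.135, -0.001, 1.65]
force: [0.2, 0.1, 1.4]
grip_width: 0.0914
px [[279.2, 172.6], [348.9, 172.4], [346.7, 242.7], [282.0, 243.0]]
centre [612.5 131.  110. ]
side 64.1 mm, dir 4.5 deg
side 69.7 mm, dir -85.6 deg
side 63.8 mm, dir -175.4 deg
side 69.8 mm, dir 94.7 deg
t 46.8 pos [612.3 128.3 278.9] rpy [ 1.797e+02 -1.000e-01  9.450e+01] F [ 0.2 -0.9  0.8] w 92.9 q [0.15 0.49 1.32 0.   1.33 0.07]
T shares [ 3.1  -0.01 -0.27]  R shares [ 0.06 -0.02 -0.02]
```

View pics/w44.png

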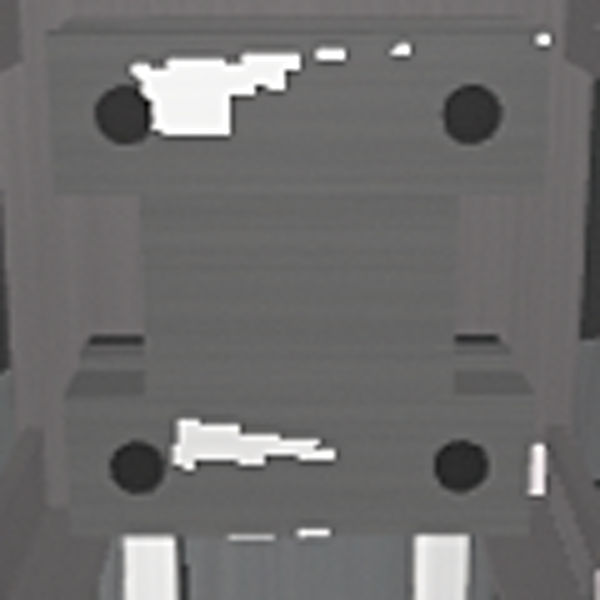

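```bash
python3 - <<'E'
from h import *
c=ctrl.camera("wrist"); im=c["pixels"][205:245,262:302]
im=cv2.resize(im,None,fx=16,fy=14,interpolation=cv2.INTER_CUBIC); im=cv2.convertScaleAbs(im,alpha=2.2,beta=-110); cv2.imwrite("pics/w45.png",im)
im=c["pixels"][148:160,262:370]; im=cv2.resize(im,None,fx=7,fy=28,interpolation=cv2.INTER_CUBIC); im=cv2.convertScaleAbs(im,alpha=2.2,beta=-110); cv2.imwrite("pics/w46.png",im)
E
```

```text
(no output)
```

View pics/w45.png

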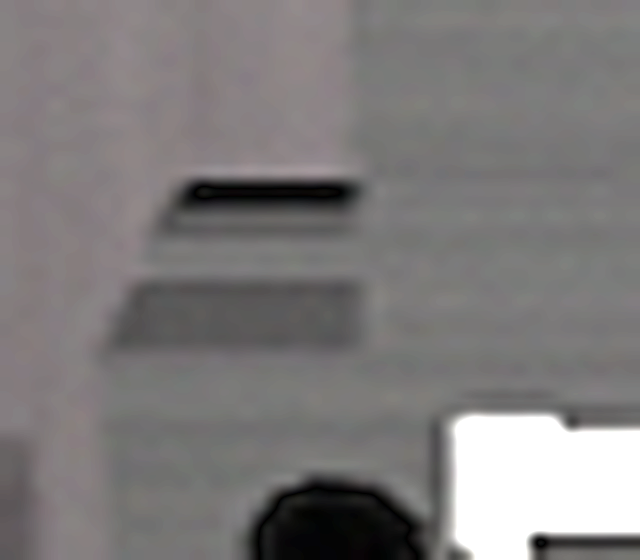

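View pics/w46.png

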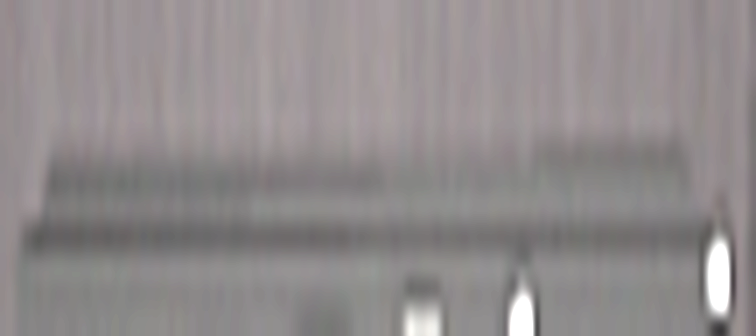

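```bash
python3 - <<'E'
from h import *
c=ctrl.camera("wrist")
for n,v,z in [("pad base",217.7,.066),("A bottom",219.9,.078),("A top",221.8,.086),("C bottom",225,.094),("J top",229.9,.110)]:
    p=onz(c,277,v-.5,z)*1e3; ax=np.array([-.080,.9968]); print(n,p.round(1),"centre along slide %.1f"%((p[:2]-[612.4,130])@ax+20+130))
E
```

```text
pad base [571.  106.6  66. ] centre along slide 130.0
A bottom [572.5 108.2  78. ] centre along slide 131.4
A top [573.6 108.8  86. ] centre along slide 132.0
C bottom [574.7 108.3  94. ] centre along slide 131.3
J top [576.7 109.1 110. ] centre along slide 132.1
```

```bash
python3 -m pendant '[{"tx":0.8,"ty":0,"tz":0,"rx":0,"ry":0,"rz":0,"grip":1},{"tx":0.9,"ty":0,"tz":0,"rx":0,"ry":0,"rz":0,"grip":1},{"tx":0.9,"ty":0,"tz":0,"rx":0,"ry":0,"rz":0,"grip":1},{"tx":0.9,"ty":0,"tz":0,"rx":0,"ry":0,"rz":0,"grip":1},{"tx":0.7,"ty":0,"tz":0,"rx":0,"ry":0,"rz":0,"grip":1},{"tx":0,"ty":0,"tz":0,"rx":0,"ry":0,"rz":0,"grip":1},{"tx":0,"ty":0,"tz":0,"rx":0,"ry":0,"rz":0,"grip":1}]' 30
python3 plan.py 599.5 288 178 94.6
python3 - <<'E'
from h import *
c=ctrl.camera("wrist"); cv2.imwrite("pics/w47.png",c["pixels"])
E
```

```text
time_s: 47.45
ee_pos: [0.5962, 0.3011, 0.2658]
eef_rot: [-3.128, 0.003, 1.646]
force: [0.1, -1.4, -0.5]
grip_width: 0.0507
t 47.5 pos [596.2 301.1 265.8] rpy [-179.2    0.2   94.3] F [ 0.1 -1.4 -0.5] w 50.7 q [0.41 0.6  1.18 0.   1.38 0.34]
T shares [-0.33  0.09  2.2 ]  R shares [-0.2   0.04 -0.07]
```

View pics/w47.png

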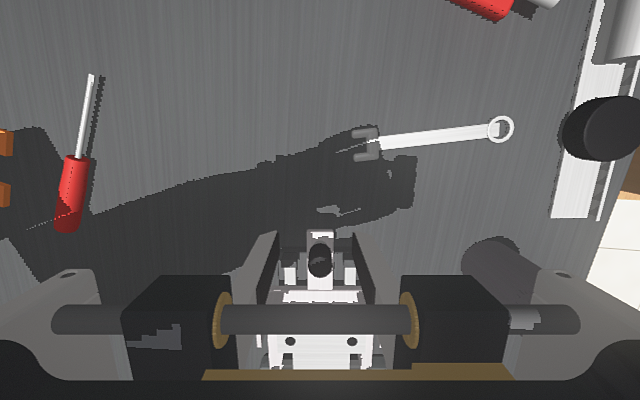

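Knob is at (319,260). The fingers are beyond it on the +y side at (597,301). I'll finish closing and descend at y≈300.

```bash
python3 -m pendant '[{"tx":0,"ty":0.08,"tz":0.3,"rx":-0.1,"ry":0,"rz":0,"grip":1},{"tx":0,"ty":0,"tz":0.6,"rx":0,"ry":0,"rz":0,"grip":1},{"tx":0,"ty":0,"tz":0.7,"rx":0,"ry":0,"rz":0,"grip":1},{"tx":0,"ty":0,"tz":0.5,"rx":0,"ry":0,"rz":0,"grip":1},{"tx":0,"ty":0,"tz":0,"rx":0,"ry":0,"rz":0,"grip":1}]' 30
python3 plan.py 599.5 288 178 94.6
```

```text
time_s: 47.92
ee_pos: [0.5998, 0.2954, 0.1778]
eef_rot: [-3.134, 0.004, 1.641]
force: [-0.3, 0.6, -0.2]
grip_width: 0.0136
t 47.9 pos [599.8 295.4 177.8] rpy [-179.6    0.2   94. ] F [-0.3  0.6 -0.2] w 13.6 q [ 0.4   0.68  1.26 -0.    1.21  0.33]
T shares [-0.18 -0.02 -0.  ]  R shares [-0.11  0.05 -0.14]
```

```bash
python3 -m pendant '[{"tx":-0.12,"ty":0,"tz":0,"rx":0,"ry":0,"rz":-0.1,"grip":1},{"tx":-0.12,"ty":0,"tz":0,"rx":0,"ry":0,"rz":0,"grip":1},{"tx":-0.12,"ty":0,"tz":0,"rx":0,"ry":0,"rz":0,"grip":1},{"tx":-0.12,"ty":0,"tz":0,"rx":0,"ry":0,"rz":0,"grip":1}]' 30
python3 plan.py 599.5 288 178 94.6
python3 -m pendant '[{"tx":-0.1,"ty":0,"tz":0,"rx":0,"ry":0,"rz":0,"grip":1},{"tx":-0.1,"ty":0,"tz":0,"rx":0,"ry":0,"rz":0,"grip":1},{"tx":-0.1,"ty":0,"tz":0,"rx":0,"ry":0,"rz":0,"grip":1},{"tx":-0.1,"ty":0,"tz":0,"rx":0,"ry":0,"rz":0,"grip":1}]' 30
python3 plan.py 602.5 256 178 94.6
```

```text
time_s: 48.25
ee_pos: [0.6023, 0.2727, 0.1804]
eef_rot: [-3.135, 0.003, 1.647]
force: [-2.4, 11.2, -5.5]
grip_width: 0.0007
t 48.2 pos [602.3 272.7 180.4] rpy [-179.6    0.2   94.3] F [-2.4 11.2 -5.5] w 0.7 q [ 0.37  0.66  1.29 -0.    1.2   0.29]
T shares [ 0.39 -0.04  0.06]  R shares [-0.09  0.05 -0.06]
time_s: 48.58
ee_pos: [0.604, 0.2553, 0.1832]
eef_rot: [-3.138, 0.0, 1.646]
force: [-0.5, 2.8, -2.8]
grip_width: 0.0004
t 48.6 pos [604.  255.3 183.2] rpy [-179.8    0.    94.3] F [-0.5  2.8 -2.8] w 0.4 q [0.34 0.64 1.31 0.   1.19 0.27]
T shares [ 0.02 -0.03  0.13]  R shares [-0.05  0.   -0.07]
```

```bash
python3 -m pendant '[{"tx":-0.12,"ty":0,"tz":0.03,"rx":0,"ry":0,"rz":-0.05,"grip":1},{"tx":-0.14,"ty":0,"tz":0.03,"rx":0,"ry":0,"rz":0,"grip":1},{"tx":-0.14,"ty":0,"tz":0.03,"rx":0,"ry":0,"rz":0,"grip":1},{"tx":-0.14,"ty":0,"tz":0.03,"rx":0,"ry":0,"rz":0,"grip":1},{"tx":-0.14,"ty":0,"tz":0.02,"rx":0,"ry":0,"rz":0,"grip":1},{"tx":-0.14,"ty":0,"tz":0.02,"rx":0,"ry":0,"rz":0,"grip":1},{"tx":-0.14,"ty":0,"tz":0.02,"rx":0,"ry":0,"rz":0,"grip":1},{"tx":-0.14,"ty":0,"tz":0.02,"rx":0,"ry":0,"rz":0,"grip":1}]' 30
python3 plan.py 614 123.2 180 94.6
```

```text
time_s: 49.25
ee_pos: [0.6086, 0.2076, 0.1773]
eef_rot: [3.14, -0.001, 1.651]
force: [0.1, 3.6, 3.6]
grip_width: 0.0003
t 49.2 pos [608.6 207.6 177.3] rpy [ 1.799e+02 -1.000e-01  9.460e+01] F [0.1 3.6 3.6] w 0.3 q [0.27 0.62 1.36 0.   1.16 0.19]
T shares [-2.11 -0.03 -0.07]  R shares [ 0.03 -0.02 -0.01]
```

```bash
python3 -m pendant '[{"tx":-0.14,"ty":0,"tz":0,"rx":0,"ry":0,"rz":0,"grip":1},{"tx":-0.14,"ty":0,"tz":0,"rx":0,"ry":0,"rz":0,"grip":1},{"tx":-0.14,"ty":0,"tz":0.01,"rx":0,"ry":0,"rz":0,"grip":1},{"tx":-0.14,"ty":0,"tz":0.01,"rx":0,"ry":0,"rz":0,"grip":1},{"tx":-0.14,"ty":0,"tz":0.01,"rx":0,"ry":0,"rz":0,"grip":1},{"tx":-0.14,"ty":0,"tz":0.01,"rx":0,"ry":0,"rz":0,"grip":1},{"tx":-0.14,"ty":0,"tz":0.01,"rx":0,"ry":0,"rz":0,"grip":1},{"tx":-0.14,"ty":0,"tz":0.01,"rx":0,"ry":0,"rz":0,"grip":1}]' 30
python3 plan.py 614 123.2 180 94.6
```

```text
time_s: 49.92
ee_pos: [0.6125, 0.1578, 0.1745]
eef_rot: [3.14, -0.001, 1.65]
force: [0.1, 2.9, 2.5]
grip_width: 0.0003
t 49.9 pos [612.5 157.8 174.5] rpy [ 1.799e+02 -1.000e-01  9.460e+01] F [0.1 2.9 2.5] w 0.3 q [0.19 0.6  1.39 0.   1.14 0.11]
T shares [-0.86 -0.03 -0.14]  R shares [ 0.02 -0.02 -0.01]
```

```bash
python3 -m pendant '[{"tx":-0.11,"ty":0,"tz":-0.02,"rx":0,"ry":0,"rz":0,"grip":1},{"tx":-0.1,"ty":0,"tz":-0.01,"rx":0,"ry":0,"rz":0,"grip":1},{"tx":-0.1,"ty":0,"tz":0,"rx":0,"ry":0,"rz":0,"grip":1},{"tx":-0.1,"ty":0,"tz":0,"rx":0,"ry":0,"rz":0,"grip":1},{"tx":-0.1,"ty":0,"tz":0,"rx":0,"ry":0,"rz":0,"grip":1}]' 30
python3 plan.py 614 123.2 180 94.6
python3 -m pendant '[{"tx":-0.08,"ty":0,"tz":0,"rx":0,"ry":0,"rz":0,"grip":1},{"tx":-0.07,"ty":0,"tz":0,"rx":0,"ry":0,"rz":0,"grip":1}]' 30
python3 plan.py 614 123.2 180 94.6
```

```text
time_s: 50.33
ee_pos: [0.6142, 0.1347, 0.1749]
eef_rot: [3.141, -0.001, 1.65]
force: [0.7, 3.6, 0.7]
grip_width: 0.0006
t 50.3 pos [614.2 134.7 174.9] rpy [180.   -0.   94.5] F [0.7 3.6 0.7] w 0.6 q [0.16 0.6  1.41 0.   1.14 0.08]
T shares [-0.29 -0.03 -0.13]  R shares [ 0.01 -0.01 -0.02]
time_s: 50.5
ee_pos: [0.6147, 0.1279, 0.1748]
eef_rot: [3.141, -0.001, 1.65]
force: [-0.0, 2.8, 0.2]
grip_width: 0.0007
t 50.5 pos [614.7 127.9 174.8] rpy [180.   -0.   94.5] F [-0.   2.8  0.2] w 0.7 q [0.15 0.59 1.41 0.   1.14 0.07]
T shares [-0.12 -0.03 -0.13]  R shares [ 0.01 -0.01 -0.02]
```

```bash
for k in 1; do python3 -m pendant '[{"tx":-0.06,"ty":0,"tz":0,"rx":0,"ry":0,"rz":0,"grip":1},{"tx":-0.05,"ty":0,"tz":0,"rx":0,"ry":0,"rz":0,"grip":1}]' 30
python3 -m pendant '[{"tx":-0.06,"ty":0,"tz":0,"rx":0,"ry":0,"rz":0,"grip":1},{"tx":-0.06,"ty":0,"tz":0,"rx":0,"ry":0,"rz":0,"grip":1}]' 30; done
python3 plan.py 614 123.2 180 94.6
```

```text
time_s: 50.67
ee_pos: [0.6151, 0.123, 0.1749]
eef_rot: [3.141, -0.001, 1.65]
force: [-0.9, 16.2, 1.6]
grip_width: 0.0003
time_s: 50.83
ee_pos: [0.6151, 0.1222, 0.175]
eef_rot: [3.14, -0.009, 1.651]
force: [-0.2, 22.0, -1.0]
grip_width: 0.0008
t 50.8 pos [615.1 122.2 175. ] rpy [179.9  -0.5  94.6] F [-0.2 22.  -1. ] w 0.8 q [0.14 0.59 1.41 0.01 1.14 0.05]
T shares [ 0.03 -0.03 -0.13]  R shares [ 0.02 -0.14 -0.01]
```

```bash
python3 -m pendant '[{"tx":0.3,"ty":0,"tz":0,"rx":0,"ry":0,"rz":0,"grip":1},{"tx":0.5,"ty":0,"tz":0,"rx":0,"ry":0,"rz":0,"grip":1},{"tx":0,"ty":0,"tz":-0.7,"rx":0,"ry":0,"rz":0,"grip":1},{"tx":0,"ty":0,"tz":-0.8,"rx":0,"ry":0,"rz":0,"grip":1},{"tx":0,"ty":-0.5,"tz":-0.8,"rx":0,"ry":0,"rz":0,"grip":1},{"tx":-0.2,"ty":-0.9,"tz":0,"rx":0,"ry":0,"rz":0,"grip":1},{"tx":-0.2,"ty":-0.9,"tz":0,"rx":0,"ry":0,"rz":0,"grip":1},{"tx":0,"ty":0,"tz":0,"rx":0,"ry":0,"rz":0,"grip":1}]' 30
python3 plan.py 450 40 230 94.6
python3 - <<'E'
from h import *
c=ctrl.camera("wrist"); cv2.imwrite("pics/w48.png",c["pixels"])
E
```

```text
time_s: 51.5
ee_pos: [0.5171, 0.1309, 0.2676]
eef_rot: [-3.134, -0.004, 1.652]
force: [0.6, 0.0, 0.0]
grip_width: 0.0006
t 51.5 pos [517.1 130.9 267.6] rpy [-179.6   -0.2   94.7] F [0.6 0.  0. ] w 0.6 q [0.18 0.3  1.61 0.01 1.24 0.09]
T shares [-2.13 -1.85  0.95]  R shares [-0.11 -0.06  0.02]
```

View pics/w48.png

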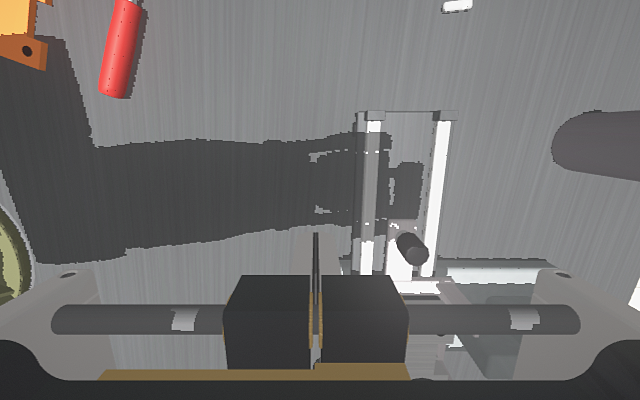

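```bash
python3 -m pendant '[{"tx":-0.5,"ty":-0.7,"tz":0,"rx":0,"ry":0,"rz":0,"grip":1},{"tx":-0.7,"ty":-0.7,"tz":0,"rx":0,"ry":0,"rz":0,"grip":1},{"tx":-0.9,"ty":-0.4,"tz":0.1,"rx":0,"ry":0,"rz":0,"grip":1},{"tx":-0.9,"ty":-0.2,"tz":0.1,"rx":0,"ry":0,"rz":0,"grip":1},{"tx":-0.9,"ty":0,"tz":0.1,"rx":0,"ry":0,"rz":0,"grip":1},{"tx":-0.7,"ty":0,"tz":0.1,"rx":0,"ry":0,"rz":0,"grip":1},{"tx":0,"ty":0,"tz":0,"rx":0,"ry":0,"rz":0,"grip":1}]' 30
python3 plan.py 440 -35 230 94.6
python3 - <<'E'
from h import *
c=ctrl.camera("wrist"); cv2.imwrite("pics/w49.png",c["pixels"]); crop(c,"pics/w50.png",380,100,580,280,4)
E
```

```text
time_s: 52.13
ee_pos: [0.4548, -0.065, 0.2515]
eef_rot: [-3.137, -0.001, 1.657]
force: [1.0, 0.7, -0.2]
grip_width: 0.0003
t 52.1 pos [454.8 -65.  251.5] rpy [-179.7   -0.    94.9] F [ 1.   0.7 -0.2] w 0.3 q [-0.22  0.15  1.83 -0.    1.17 -0.31]
T shares [ 0.78 -0.3   0.54]  R shares [-0.07 -0.01  0.08]
```

View pics/w49.png

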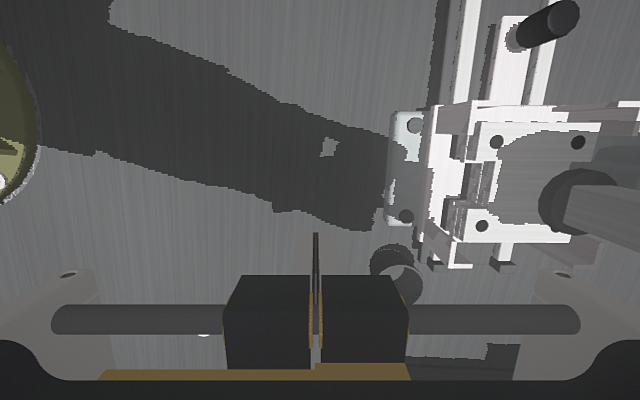

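View pics/w50.png

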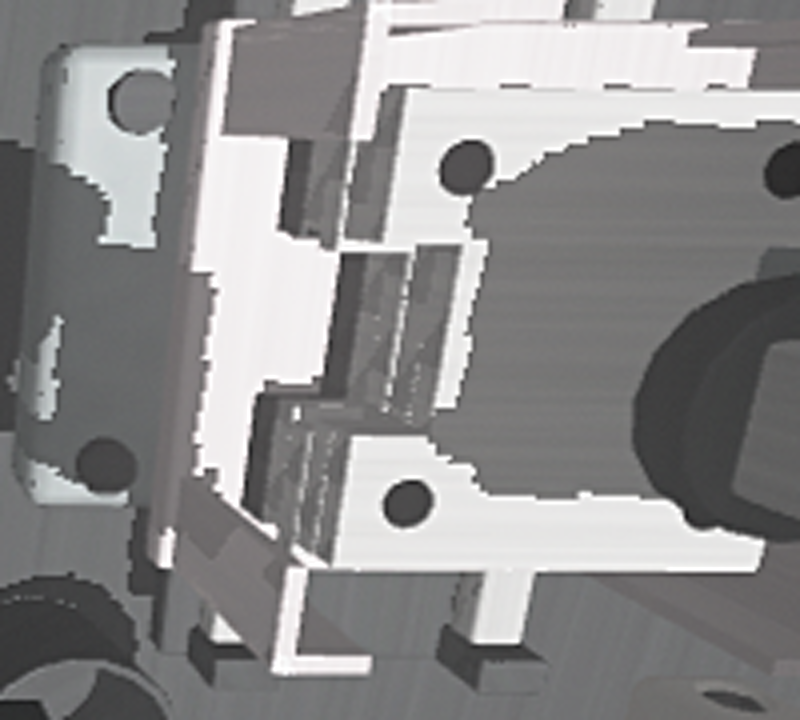

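```bash
python3 - <<'E'
from h import *
c=ctrl.camera("wrist")
P=holes(c,[(497,142),(578,142),(482,226),(482,226)],.110,w=9)
print("centre J",((P[1]+P[2])/2*1e3).round(1)); print(np.rad2deg(np.arctan2(*(P[1]-P[0])[1::-1])))
print("expected pad home", 612.4+.08*150, 130-149.5)
t=ctrl.camera("top"); cv2.imwrite("pics/t8.png",t["pixels"])
E
```

```text
px [[495.4, 143.5], [576.6, 143.9], [480.6, 227.0], [480.6, 227.0]]
centre [608.2 -20.2 110. ]
side 63.7 mm, dir 4.6 deg
side 94.6 mm, dir -128.0 deg
side 0.0 mm, dir 0.0 deg
side 69.6 mm, dir 94.4 deg
centre J [624.1 -18.9 110. ]
4.603509028415248
expected pad home 624.4 -19.5
```

View pics/t8.png

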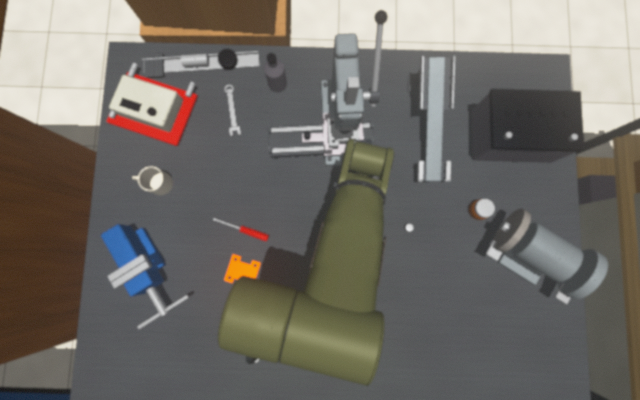

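```bash
python3 -c "
from station import ctrl
print(ctrl.get_obs()['time_s'],ctrl.get_obs()['force']); print(ctrl.hand_in())"
```

```text
52.2833 [-1.01559055 -0.71222078 -0.60362929]
the job is handed in; nothing more can be done
None
```

The job is done and handed in at about 52 s. The table was drawn out and three bench plates plus the freed chute plate were stacked on the pad. The pile was then pushed home under the ram and the robot backed clear.

- **Plates:** I found three steel plates on the bench and left the orange one alone. The final overhead picture shows no other steel plates.
- **Table:** Both end stops were felt. The finger met a hard stop when drawn out, and about 22 N when pushed home. The finger's travel between the stops was about 150 mm.
- **Trouble on the way:** After the second plate went on, the first lay about 12 mm off under it, either knocked or dragged. My first fix also carried the second plate about 10 mm along the slide. I lifted the second plate, checked the first, re-laid it, and shifted the pair together.
- **Last checks:**
  - At home, the top plate measured about 1 mm from where the pad centre should be, and about 0.1° off square.
  - Before the push home, estimated offsets from the pad centre along the slide were about +1.5 mm (bottom), −2.5 mm (second), +0.2 mm (third) and +1 mm (top).
  - A second reading of those edges ran about 1 mm higher, so the second plate has the least margin, roughly 2 mm inside the 5 mm limit.
  - After the push home I could not re-measure the lower plates under the ram, but the pile looked tidy.
- **Bystanders:** All five look undisturbed in the last pictures.

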